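# Load and close the test jig for rail modules

## Task

Load the bench test jig: swing its sprung contact arm back against the spring and hold it there with the locking pin, then set every module from the mat down on the jig's rail, one to a bay, and leave the other things on the bench alone. Take the pin out so that the arm closes on the modules, and put the pin back in its parking hole. Then draw the clear guard towards the front of the jig until both its ends are fully home; its track is sticky and it jams when one end runs ahead, so it has to be worked forward a little at a time by its two lugs in turn.

Things in the scene. Friction and masses are not known exactly. Their poses are not given: they have to be found in the camera images.
- jig: Test jig, fixed: base plate 370 x 410 x 12 mm (x -195 to +175), rail and bays in the middle, grey test head 88 mm high behind them (x > +29), a cheek plate each side (118 mm high, x -90 to +175, |y| 172 to 196) carrying the guard's track. Origin under the plate, on the bench; x from front edge (robot side) to test head, y left, z up. 'Jig (x, y)' below: mm from it; heights are above the bench.
- bay_1 (a point): Left bay, jig y +70: where the centre of a module lies when seated and pressed against the test head, 48 mm high; axes as the jig's. A seated module may also sit up to 5 mm nearer the front. The steel rail runs along jig y: 35 mm wide, centre line 2 mm in front of this point, top 27 mm high. Grey spacers on the rail (tops 36 mm high) leave 42 mm for each 36 mm wide module.
- bay_2 (a point): Middle bay (jig y 0), as bay_1.
- bay_3 (a point): Right bay (jig y -70), as bay_1.
- contact_arm (a joint): Angle (rad) of the sprung contact arm, a metal bar 20 mm thick, 42 to 62 mm high, 275 mm long. 0: along jig y, touching the front ends of seated modules; grows as its end swings to the robot (clockwise from above), up to 0.62. The spring shuts it, to -0.07 if no module is in: about 0.8 N m at 0, 1.2 at 0.45 (6 N at 200 mm from the pivot), damped. The pin in the lock hole holds it at about 0.45.
- pivot (a point): Axis of the arm's upright pivot at half the bar's height, fixed at jig (-71, +150), axes as the jig's. A post of 17 mm radius, 80 mm high, stands here.
- bar_end (a point): Black free end of the arm, on its centre line at half its height, 275 mm from the pivot; axes turn with the arm: -y from pivot to end, +x towards the modules.
- lock_hole (a point): Centre of the mouth of the locking hole, in a steel block 34 mm square, 32 mm high, at jig (-144, -37), 200 mm from the pivot. Hole 14 mm wide, 20 mm deep, mouth chamfered 2 mm. The arm passes 10 mm above the block. With the pin standing in this hole the arm's module side leans on the shank and stays open. The arm can be pushed back with the shank of the pin held in the gripper.
- park_hole (a point): Centre of the mouth of the pin's parking hole, in a like block (same height, hole, depth) at jig (-150, -165), right front corner. The pin stands here at the start and belongs here at the end.
- pin_grip (a point): Locking pin: centre of its black square grip, 24 x 24 mm, 36 mm high. Below it a steel shank, 12 mm diameter, 56 mm long, tapered tip. Pin 92 mm long, 90 g; z up along it, the grip's flats lie along its x and y. Standing in a hole the grip's centre is 86 mm high; the fit is loose, it may lean by up to 0.12 rad.
- pin_tip (a point): Lower end of the pin's shank, 74 mm below the grip's centre.
- a_centre (a point): Rail module: white housing, green terminals, 90 (x) x 36 (y) x 62 (z) mm; 44 mm high at its ends, 62 mm over the middle 46 mm. A channel below (41 mm along x, 10 mm deep, right across y) fits over the rail. About 0.18 kg. Point: its centre, 31 mm above its feet. Stands on the mat; goes in any bay, long side along jig x, either way round. Absent in some starts.
- b_centre (a point): Another module, the same in all; absent in some starts.
- c_centre (a point): Another module, the same in all; absent in some starts.
- guard_left (a point): Centre of the guard's left lug, a black block 14 (x) x 34 (y) x 27 (z) mm, top 134 mm high. The guard: clear sheet 125 x 330 mm, top 107 mm high, 0.45 kg, slides along jig x in channels (tops 118 mm high), parked at the back at first. Shoes are short with side play: one lug can run 25 to 30 mm ahead of the other, then it wedges; pushing the other lug frees it. Until then an end moves at a few N.
- guard_right (a point): Centre of the guard's right lug, the same, 290 mm to the right of the left one.
- guard_home (a point): Jig point (78 mm in front of its origin) whose jig x is that of both lug centres when the guard is fully home against its front stops; axes as the jig's. The lugs start 130 to 155 mm behind it.
- mat: Blue anti-static mat, 270 x 250 x 2 mm, fixed. Origin: underside centre.
- flux_bottle: Bystander: amber bottle, 62 mm wide, 130 mm high. Origin: underside centre. Leave alone.
- solder_reel: Bystander: solder reel standing on its flange, 60 mm wide, 50 mm high. Origin: underside centre. Leave alone.
- screwdriver: Bystander: screwdriver with red handle, 190 mm, lying on the bench. Leave alone.

How it is judged:
By the outcome, as a careful person would: the job done as asked, in the order asked, and still so for the second after the job is handed in, with the robot touching nothing.
Of module_a, module_b, module_c only 2 to 3 are there at a start; the rules pass over those that are not, and their reading is None.
At some moment in a run one of module_a, module_b, module_c may be knocked a few centimetres aside while the robot is not near it.
It also fails if it takes over 210 s, if anything falls off the work surface, if the arm or the gripper's body presses on something with over 40 N, if the wrist force passes 120 N, or if a joint passes its speed limit or range.

## Robot

A 7-joint arm with a two-finger parallel gripper is mounted at the origin on the work surface. World frame = base frame: x ahead of the robot, y to its left, z up, the work surface at z = 0. Lengths are in m, angles in rad, forces in N, time in s.
With the tool pointing down it reaches from about 0.4 to 0.875 m from the base axis. Payload 19.3 kg.
Tool frame: the origin (TCP) lies on the centre line of the jaws, within the pads' length; the fingertips stand 11 mm ahead of it and the grasp point (between the pads) lies 8 mm behind it; y points along the fingers, x is the direction in which the jaws open and shut, and the axes are right-handed (so a half turn about y gives the same grasp; the last joint's range is limited). The gripper opens to 85 mm and grips with 20 to 120 N. Pads are 22 mm wide; open, the fingers measure 114 mm over their backs; the gripper's body (76 mm by 85 mm) begins 54 mm behind the grasp point. The pads swing forward as they close: fully open they stand 13 mm farther back than shut.
Start: joints at [1.057, 0.521, -0.036, 1.599, 0.021, 1.021, -0.113], TCP at [0.268, -0.564, 0.242] pointing down, gripper open.
Joint ranges: [-2.91, 2.91], [-0.3, 2.13], [-1.5, 1.42], [0.17, 2.43], [-1.26, 4.41], [0.16, 1.93], [-2.52, 2.52]. Speed limits (rad/s): [1.89, 1.89, 2.39, 2.39, 3.01, 3.01, 3.01].

## Interface

Orientations are given as [roll, pitch, yaw] about the fixed x, y, z axes, in that order (R = Rz(yaw) Ry(pitch) Rx(roll)).
In Python, from workcell import monitor, cams, bot gives the robot as it stands.
- The arm moves only by the tool send_rows, never from a script. Its argument "series" is text: rows parted by semicolons, each of 7 numbers parted by spaces: the turn, a rotation vector about the tool's x, y, z in rad, then the shift along the tool's x, y, z in mm, then the opening, from 0 (shut) to 1 (fully open). In form: ax ay az tx ty tz claw; .... A call has 1 to 20 rows; each row is the pose to reach, as a shift and turn from the pose commanded when the call began, along the tool's axes at that moment; what a row does not reach only later rows make up. A row lasts 1/12 s, in which the tool goes at most 41.7 mm and 7.16 degrees, less where a joint would pass 70% of its speed; a pose out of reach is approached as far as the arm can. A call with a gripper value outside its range is refused whole. The fingers move at their own pace and stop on an object; "force" is the grip in N (left out, the last holds). Time passes only in rows, so rows that repeat a pose let the fingers close. It gives the time, the measured TCP pose, the force and the opening at its end, in the units of the state.
- monitor.observe(): the state, without advancing time (a new reading comes with each control period).
- cams.grab_frame(name): name is "scene" or "side" or "wrist"; returns the picture (384x512x3 uint8, red, green, blue); there is no depth.
- cams.get_calibration(name): a dict with "mtx" (3x3 intrinsics, pixels), "origin" and "attitude" of the camera in the world. Camera axes: x right, y down, z forward; pixel columns grow to the right and rows downward; lengths in m; the calibration is good to about 2 mm. A picture is of the moment at which its call begins: read the wrist's pose just before it. get_calibration takes no time and is no camera call; for the wrist camera it gives the pose at the moment of the call.
- bot.job_done(): hands the job in, once; it reports no verdict.
The state is a dict: "clock": time; "qpos": joint angles; "qd": joint speeds; "joint_efforts": joint torques, N m; "position": TCP position; "tool_rot": TCP orientation; "force": force on the tool from outside, world axes, zero at the start; "moment": the same for the moment, N m; "grip_width": finger opening in m.
Only numpy, scipy, OpenCV 4.12 (cv2) and the standard library are available. Lean on these libraries where they do the work, as an engineer would, in place of code of your own. Each camera call takes 0.05 s, during which the arm holds its last target.

## Working session

There is one attempt and no reset: what is moved stays moved. The work goes in short steps, Python scripts to look and compute and a tool call to move; the robot and the scene stay as the last step left them, time stands still between calls to the robot, and variables do not carry over. Pictures are saved under pics/ and viewed, and the job is handed in when it is done.

Besides the shell and the picture viewer there is one more tool, called after "Call:" as name(argument=value, ...) on one line, values as JSON. send_rows: Moves the arm, as the interface text tells. Its arguments: {"type":"object","properties":{"series":{"type":"string"},"force":{"type":"number"}},"required":["series"]}

```bash
ls; mkdir -p pics
python3 - <<'E'
from workcell import monitor, cams, bot
import cv2
print(monitor.observe())
for n in ["scene","side","wrist"]:
    c=cams.get_calibration(n); print(n,c)
    im=cams.grab_frame(n); cv2.imwrite(f"pics/a_{n}.png",im[:,:,::-1])
E
```

```text
pics
{'clock': 0.0, 'qpos': array([ 1.05680173,  0.52206726, -0.03634621,  1.60001607,  0.02121589,
        1.02109072, -0.1128022 ]), 'qd': array([ 0.00034445,  0.00023018, -0.00014318, -0.00087719, -0.00011273,
        0.00221963, -0.00116999]), 'joint_efforts': array([-1.61237378e-03, -9.27086377e+01,  1.97940588e+00, -3.69925618e+01,
        1.79388846e-02,  8.27895332e-03,  2.17334332e-05]), 'position': array([ 0.26818543, -0.56416714,  0.24168945]), 'tool_rot': array([-1.57088594e+00,  1.19246725e-03, -1.12698919e+00]), 'force': array([ 0.27672846, -0.23427767, -0.00277414]), 'moment': array([-0.03027381,  0.04159048,  0.02920695]), 'grip_width': 0.08556318693336577}
scene {'mtx': array([[360.70756248,   0.        , 253.22172276],
       [  0.        , 360.70756248, 189.88919081],
       [  0.        ,   0.        ,   1.        ]]), 'origin': array([ 1.27912726, -0.037777  ,  0.62798838]), 'attitude': array([-2.13738299,  0.01263117,  1.51578315])}
side {'mtx': array([[382.31862702,   0.        , 250.05148571],
       [  0.        , 382.31862702, 191.88427912],
       [  0.        ,   0.        ,   1.        ]]), 'origin': array([0.09229533, 0.83600232, 0.74374196]), 'attitude': array([-2.17659619,  0.01058402, -2.72764507])}
wrist {'mtx': array([[324.91203462,   0.        , 251.94102282],
       [  0.        , 324.91203462, 193.32520784],
       [  0.        ,   0.        ,   1.        ]]), 'origin': array([ 0.33248794, -0.53378373,  0.3728955 ]), 'attitude': array([ 2.85282029e+00,  7.95162009e-04, -1.12687461e+00])}
```

View pics/a_scene.png

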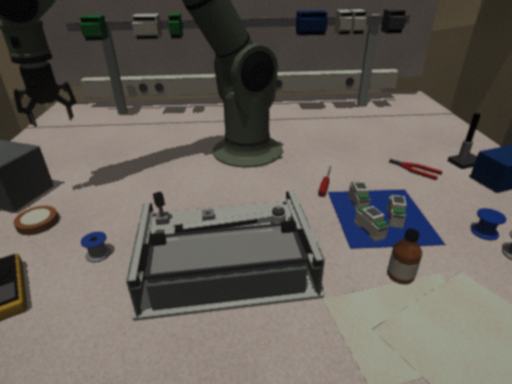

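View pics/a_side.png

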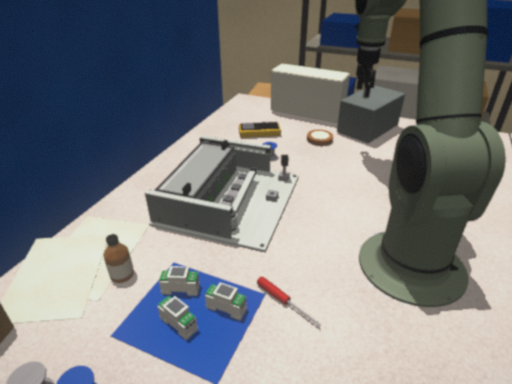

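View pics/a_wrist.png

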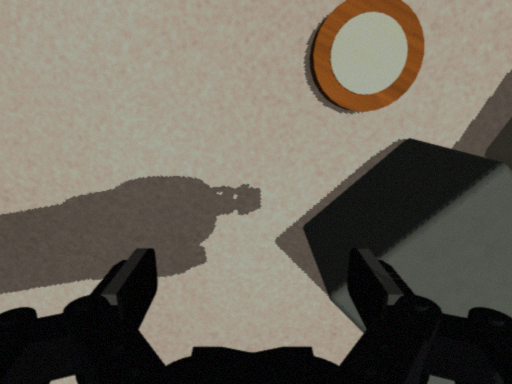

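```bash
cat > h.py <<'E'
import numpy as np, cv2
from scipy.spatial.transform import Rotation as Rn
from workcell import monitor, cams, bot
def cam(n):
    c=cams.get_calibration(n); return c['mtx'],np.array(c['origin']),Rn.from_euler('xyz',c['attitude']).as_matrix()
def proj(c,P):
    K,o,R=c; p=(np.atleast_2d(P)-o)@R; p=p@K.T; return p[:,:2]/p[:,2:]
def ray(c,uv,z):
    K,o,R=c; uv=np.atleast_2d(uv).astype(float); d=np.c_[uv,np.ones(len(uv))]@np.linalg.inv(K).T@R.T
    t=(z-o[2])/d[:,2]; return o+d*t[:,None]
def crop(im,x0,y0,x1,y1,s,fn):
    a=cv2.resize(im[y0:y1,x0:x1],None,fx=s,fy=s,interpolation=cv2.INTER_CUBIC); cv2.imwrite(fn,a)
E
python3 - <<'E'
import cv2
from h import crop
s=cv2.imread('pics/a_scene.png'); d=cv2.imread('pics/a_side.png')
crop(s,125,180,330,320,3.9,'pics/b1.png'); crop(d,140,130,310,250,4.5,'pics/b2.png')
crop(s,310,170,450,270,5,'pics/b3.png'); crop(d,110,250,280,384,4.4,'pics/b4.png')
E
```

```text
(no output)
```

View pics/b1.png

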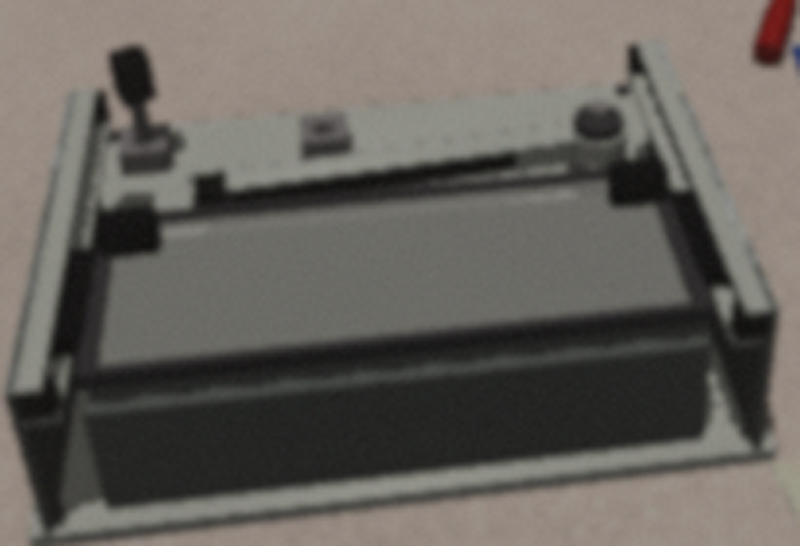

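View pics/b2.png

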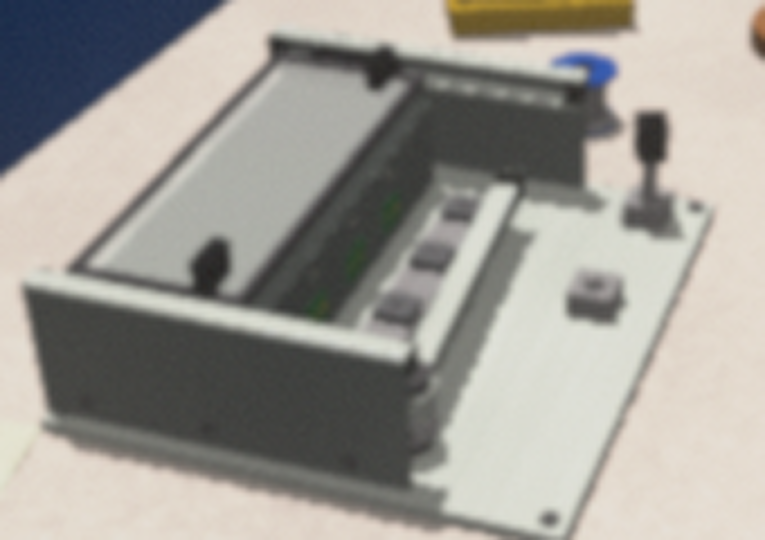

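View pics/b3.png

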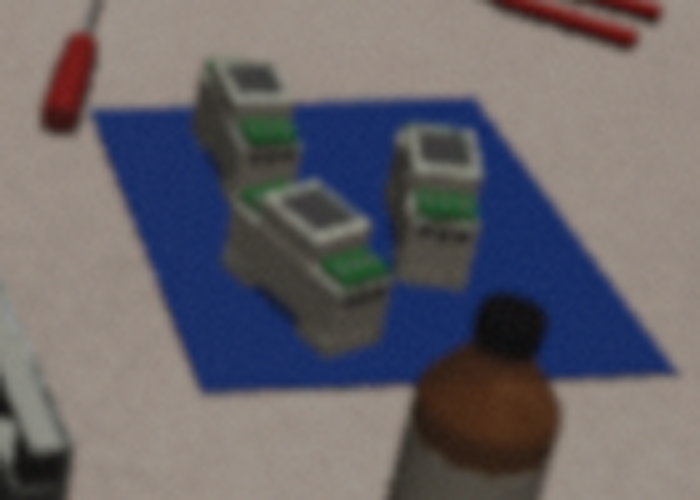

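View pics/b4.png

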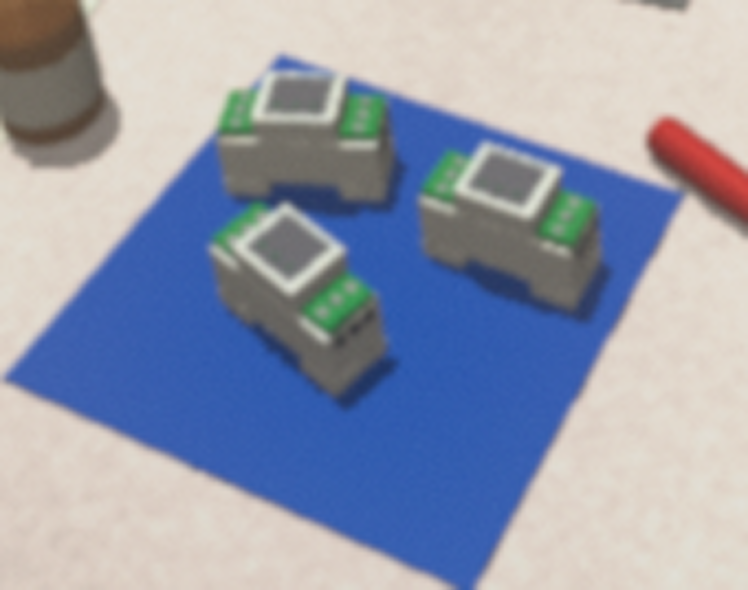

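```bash
cat > fit.py <<'E'
from h import *
from scipy.optimize import least_squares
S=cam('scene');D=cam('side')
A=lambda p:(np.array(p)/3.9+[125,180]-0.37)
B=lambda p:(np.array(p)/4.5+[140,130]-0.39)
# image,pix,jigpt
obs=[(S,A((10,398)),(175,-196,118)),(S,A((72,92)),(-90,-196,118)),(S,A((775,308)),(175,196,118)),(S,A((658,42)),(-90,196,118)),
(S,A((30,541)),(175,-205,6)),(S,A((776,455)),(175,205,6)),(S,A((325,128)),(-144,-37,32)),(S,A((146,148)),(-150,-165,32)),(S,A((598,118)),(-71,150,80)),
(D,B((25,278)),(175,196,118)),(D,B((412,358)),(-90,196,118)),(D,B((568,540)),(-195,205,12)),(D,B((715,207)),(-195,-205,12)),(D,B((42,425)),(175,205,6)),(D,B((272,35)),(175,-196,118)),(D,B((590,72)),(-90,-196,118)),
(D,B((595,285)),(-144,-37,32)),(D,B((647,205)),(-150,-165,32))]
def J(p,P):
    c,s=np.cos(p[2]),np.sin(p[2]);P=np.array(P)/1000
    return np.array([p[0]+c*P[0]-s*P[1],p[1]+s*P[0]+c*P[1],P[2]])
f=lambda p:np.concatenate([proj(o[0],J(p,o[2]))[0]-o[1] for o in obs])
r=least_squares(f,[0.65,-.15,0],loss='soft_l1')
if __name__=='__main__':
    print(r.x); print(f(r.x).reshape(-1,2).round(1).tolist())
E
python3 fit.py
```

```text
[ 0.58724958 -0.07923408  0.08509705]
[[-1.3, -2.0], [-0.9, -1.2], [1.7, -0.8], [1.0, -1.6], [-0.0, 0.3], [0.6, -1.1], [-0.3, -1.0], [-0.5, -3.1], [0.3, -3.7], [-1.5, 0.5], [-2.0, -0.0], [-0.9, -1.0], [-0.2, -1.8], [-0.6, -0.2], [1.0, -3.1], [-0.6, -1.1], [-0.1, -0.9], [0.1, -2.5]]
```

```bash
cat >> h.py <<'E'
import sys
JIG=np.array([0.58725,-0.07923,0.0851])
def jw(x,y,z=0.0):
    c,s=np.cos(JIG[2]),np.sin(JIG[2]); return np.array([JIG[0]+(c*x-s*y)/1000,JIG[1]+(s*x+c*y)/1000,z/1000])
def wj(P):
    c,s=np.cos(JIG[2]),np.sin(JIG[2]); d=np.array(P)[:2]-JIG[:2]; return np.array([c*d[0]+s*d[1],-s*d[0]+c*d[1]])*1000
def state():
    o=monitor.observe(); R=Rn.from_euler('xyz',o['tool_rot']).as_matrix(); return o,np.array(o['position']),R
def yawof(R): return np.arctan2(R[1,0],R[0,0])
def delta(p,yaw,tilt=None):
    """row (ax ay az tx ty tz) to TCP world p(m), yaw, pointing down"""
    o,p0,R=state(); Rt=Rn.from_euler('xyz',[-np.pi/2,0,yaw]).as_matrix()
    rv=Rn.from_matrix(R.T@Rt).as_rotvec(); t=R.T@(np.array(p)-p0)*1000
    print('row', rv.round(3), t.round(1)); return rv,t
def st():
    o,p,R=state(); print('t',round(o['clock'],2),'tcp',p.round(4),'rpy',np.round(o['tool_rot'],3),'jig',wj(p).round(1),'F',np.round(o['force'],1),'w',round(o['grip_width'],4))
E
python3 - <<'E'
from h import *
p=jw(-121,-60,370);print(p,JIG[2]-np.pi/2)
delta(p,JIG[2]-np.pi/2)
E
```

```text
[ 0.47178772 -0.14929755  0.37      ] -1.4856963267948966
row [ 0.     0.359 -0.001] [-287.5 -127.9  362. ]
```

Call:
send_rows(series="0 0 0 0 -120 0 1;0 0 0 0 -120 0 1;0 0 0 0 -120 0 1;0 0.36 0 -287 -128 362 1;0 0.36 0 -287 -128 362 1;0 0.36 0 -287 -128 362 1;0 0.36 0 -287 -128 362 1;0 0.36 0 -287 -128 362 1;0 0.36 0 -287 -128 362 1;0 0.36 0 -287 -128 362 1;0 0.36 0 -287 -128 362 1;0 0.36 0 -287 -128 362 1;0 0.36 0 -287 -128 362 1;0 0.36 0 -287 -128 362 1;0 0.36 0 -287 -128 362 1;0 0.36 0 -287 -128 362 1;0 0.36 0 -287 -128 362 1;0 0.36 0 -287 -128 362 1")

```text
clock: 1.65
position: [0.4716, -0.1508, 0.3702]
tool_rot: [-1.571, -0.0, -1.488]
force: [-0.4, -0.8, 0.6]
grip_width: 0.0852
```

Run:
```python
from h import *
st()
c=cam('wrist'); im=cams.grab_frame('wrist')[:,:,::-1]; cv2.imwrite('pics/w1.png',im); np.savez('w1.npz',K=c[0],o=c[1],R=c[2])
cv2.imwrite('pics/w1b.png',cv2.resize(im,None,fx=1.56,fy=1.56,interpolation=cv2.INTER_CUBIC))
st()
```

```text
t 1.65 tcp [ 0.4716 -0.1508  0.3702] rpy [-1.571 -0.    -1.488] jig [-121.3  -61.5] F [-0.4 -0.8  0.6] w 0.0852
t 1.7 tcp [ 0.4716 -0.151   0.3702] rpy [-1.571 -0.    -1.489] jig [-121.3  -61.7] F [ 0.4 -1.2 -0. ] w 0.0853
```

View pics/w1b.png

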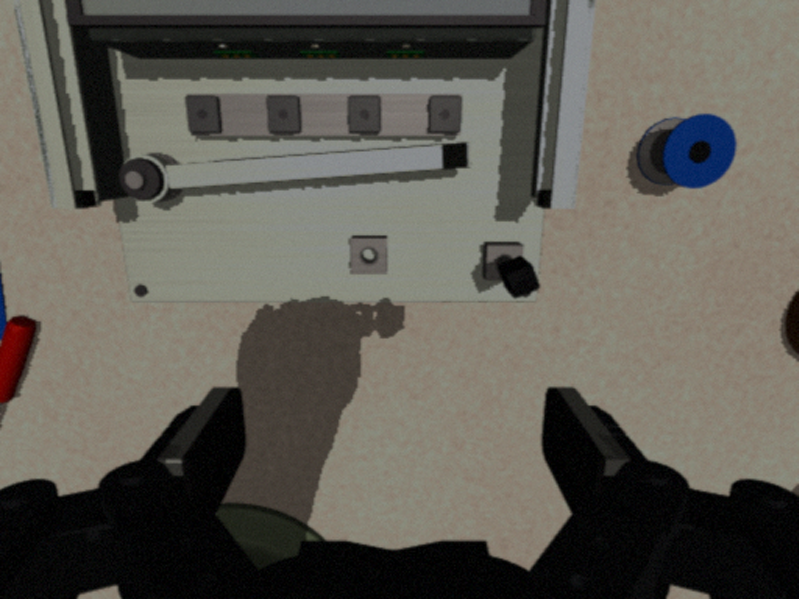

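Run:
```python
import cv2
from h import crop
s=cv2.imread('pics/w1.png')
crop(s,60,20,220,200,3.3,'pics/c1.png'); crop(s,210,20,390,200,3.3,'pics/c2.png')
```

```text
(no output)
```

View pics/c1.png

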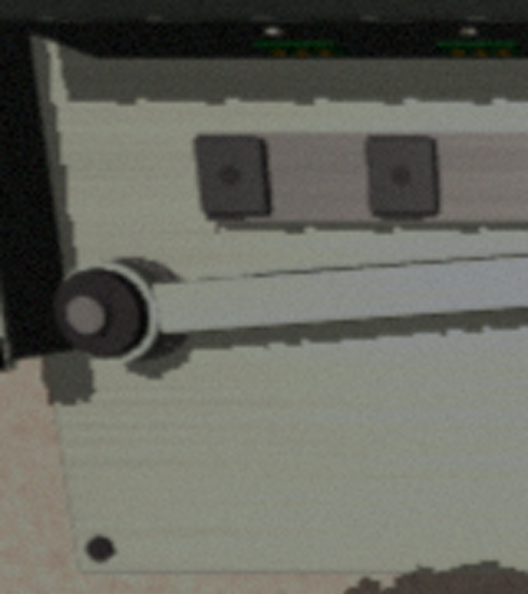

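View pics/c2.png

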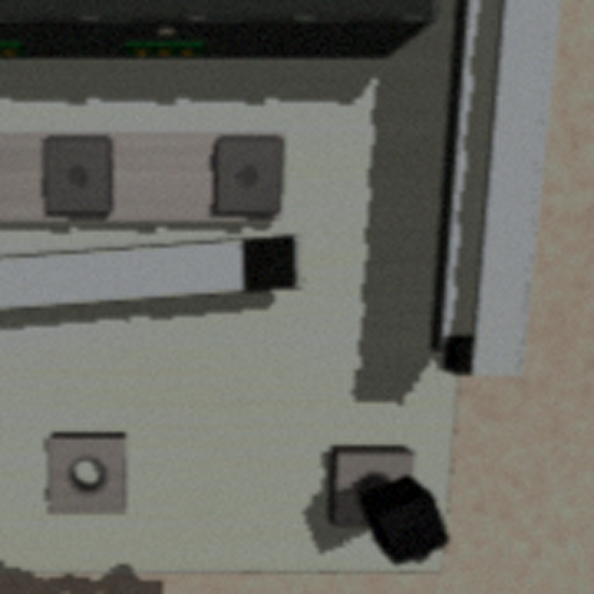

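```bash
cat > fit2.py <<'E'
from h import *
from scipy.optimize import least_squares
w=np.load('w1.npz');W=(w['K'],w['o'],w['R'])
A=lambda p:(np.array(p)/3.3+[60,20]-0.35)
B=lambda p:(np.array(p)/3.3+[210,20]-0.35)
obs=[(A((80,572)),(-195,205,12)),(A((230,176)),(-18,105,36)),(A((401,176)),(-18,35,36)),(B((77,176)),(-18,-35,36)),(B((247,176)),(-18,-105,36)),
(B((87,475)),(-144,-37,32)),(B((371,487)),(-150,-165,32)),(B((440,572)),(-195,-205,12)),(B((522,375)),(-90,-196,118)),(B((473,374)),(-90,-172,118)),(A((86,315)),(-71,150,80))]
def J(p,P):
    c,s=np.cos(p[2]),np.sin(p[2]);P=np.array(P)/1000
    return np.array([p[0]+c*P[0]-s*P[1],p[1]+s*P[0]+c*P[1],P[2]])
f=lambda p:np.concatenate([proj(W,J(p,o[1]))[0]-o[0] for o in obs])
r=least_squares(f,[0.587,-.079,0.085],loss='soft_l1')
print(r.x); print(f(r.x).reshape(-1,2).round(1).tolist())
for o in obs[:9]: print(o[1], ray(W,o[0],o[1][2]/1000).round(4), J(r.x,o[1]).round(4))
E
python3 fit2.py
```

```text
[ 0.58655776 -0.08128354  0.08407318]
[[-0.7, 0.8], [-0.4, -0.3], [-0.1, -0.3], [0.1, -0.4], [0.6, -0.5], [0.1, 0.6], [1.0, 0.8], [1.1, 0.4], [0.5, -0.2], [-5.2, 0.1], [-0.4, -0.1]]
(-195, 205, 12) [[0.3765 0.1054 0.012 ]] [0.375  0.1066 0.012 ]
(-18, 105, 36) [[0.5595 0.0214 0.036 ]] [0.5598 0.0218 0.036 ]
(-18, 35, 36) [[ 0.5653 -0.0481  0.036 ]] [ 0.5657 -0.0479  0.036 ]
(-18, -35, 36) [[ 0.571  -0.1176  0.036 ]] [ 0.5716 -0.1177  0.036 ]
(-18, -105, 36) [[ 0.5768 -0.1867  0.036 ]] [ 0.5774 -0.1874  0.036 ]
(-144, -37, 32) [[ 0.447 -0.13   0.032]] [ 0.4462 -0.1302  0.032 ]
(-150, -165, 32) [[ 0.452  -0.2566  0.032 ]] [ 0.4509 -0.2583  0.032 ]
(-195, -205, 12) [[ 0.41  -0.3    0.012]] [ 0.4095 -0.3019  0.012 ]
(-90, -196, 118) [[ 0.5131 -0.2836  0.118 ]] [ 0.5133 -0.2841  0.118 ]
```

Run:
```python
from h import *
w=np.load('w1.npz');W=(w['K'],w['o'],w['R'])
import h
h.JIG=np.array([0.58656,-0.08128,0.08407])
print(proj(W,[h.jw(-150,-165,z) for z in (32,68,86,104)]))
for n,(x0,y0,x1,y1) in dict(wrist=(300,140,350,200),scene=(140,180,190,230),side=(265,140,310,190)).items():
    im=cv2.imread('pics/w1.png') if n=='wrist' else cams.grab_frame(n)[:,:,::-1]
    a=np.clip(im.astype(float)*3.0 if n!='side' else im*1.5,0,255).astype(np.uint8); crop(a,x0,y0,x1,y1,10,f'pics/d_{n}.png')
    if n!='wrist': print(n,proj(cam(n),[h.jw(-150,-165,z) for z in (32,68,86,104)])-[x0,y0])
```

```text
[[323.09256107 168.04553059]
 [328.63318153 173.59065029]
 [331.73947977 176.69947101]
 [335.10751758 180.07024383]]
scene [[20.94242193 34.30173004]
 [18.97542293 23.71030119]
 [17.96284265 18.25799948]
 [16.93010324 12.69714967]]
side [[18.92509942 32.42449364]
 [19.3387972  23.5932768 ]
 [19.55047886 19.07450306]
 [19.76548353 14.48479311]]
```

View pics/d_wrist.png

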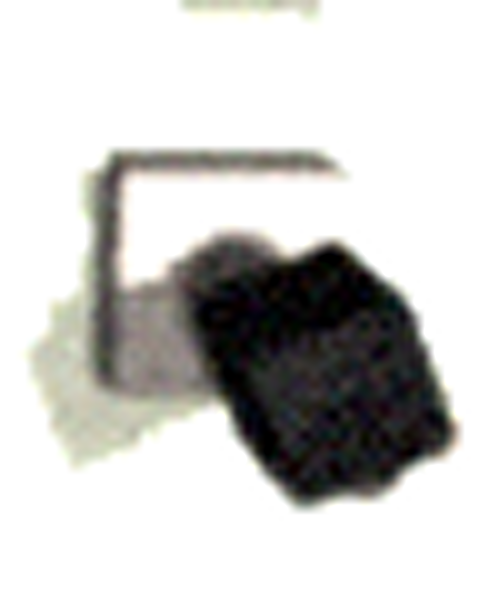

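View pics/d_scene.png

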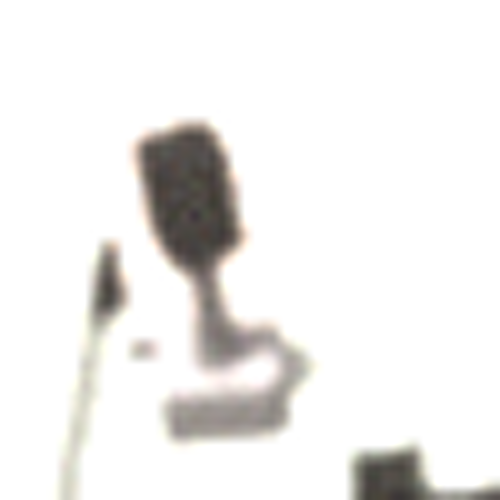

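View pics/d_side.png

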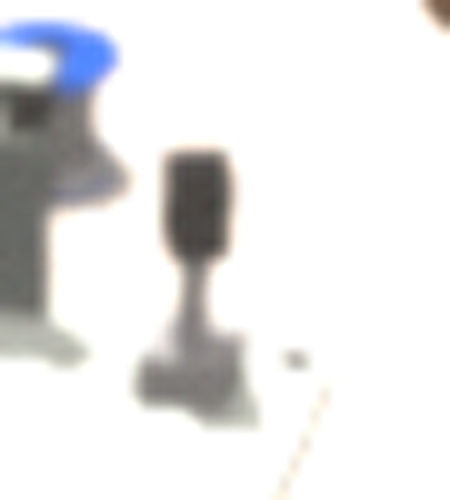

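```bash
sed -i 's/^JIG=.*/JIG=np.array([0.58656,-0.08128,0.08407])/' h.py
python3 - <<'E'
from h import *
w=np.load('w1.npz');W=(w['K'],w['o'],w['R'])
print(ray(W,(334.5,181.2),0.104), jw(-150,-165))
p=jw(-150,-165,200); delta(p,0.504)
E
```

```text
[[ 0.44942635 -0.25775714  0.104     ]] [ 0.45094499 -0.2582929   0.        ]
row [ 0.    -1.993 -0.   ] [105.4 170.3 -29.4]
```

Call:
send_rows(series="0 -0.125 0 105 170 -29 0.6;0 -0.25 0 105 170 -29 0.6;0 -0.375 0 105 170 -29 0.6;0 -0.5 0 105 170 -29 0.6;0 -0.625 0 105 170 -29 0.6;0 -0.75 0 105 170 -29 0.6;0 -0.875 0 105 170 -29 0.6;0 -1.0 0 105 170 -29 0.6;0 -1.125 0 105 170 -29 0.6;0 -1.25 0 105 170 -29 0.6;0 -1.375 0 105 170 -29 0.6;0 -1.5 0 105 170 -29 0.6;0 -1.625 0 105 170 -29 0.6;0 -1.75 0 105 170 -29 0.6;0 -1.875 0 105 170 -29 0.6;0 -1.993 0 105 170 -29 0.6;0 -1.993 0 105 170 -29 0.6;0 -1.993 0 105 170 -29 0.6")

```text
clock: 3.3
position: [0.4516, -0.2576, 0.2002]
tool_rot: [-1.571, -0.0, 0.501]
force: [0.5, 1.0, -0.0]
grip_width: 0.0513
```

```bash
cat > snap.py <<'E'
from h import *
st()
n=sys.argv[1]; tag=sys.argv[2]
c=cam(n); im=cams.grab_frame(n)[:,:,::-1]; cv2.imwrite(f'pics/{tag}.png',im); np.savez(f'{tag}.npz',K=c[0],o=c[1],R=c[2])
if len(sys.argv)>3:
    x0,y0,x1,y1=map(int,sys.argv[3:7]); g=float(sys.argv[7]) if len(sys.argv)>7 else 1
    s=min(780/(x1-x0),590/(y1-y0)); crop(np.clip(im.astype(float)*g,0,255).astype(np.uint8),x0,y0,x1,y1,s,f'pics/{tag}c.png'); print('scale',s)
E
python3 snap.py wrist w2 0 0 512 384 2
```

```text
t 3.3 tcp [ 0.4516 -0.2576  0.2002] rpy [-1.571 -0.     0.501] jig [-149.3 -164.3] F [ 0.5  1.  -0. ] w 0.0513
scale 1.5234375
```

View pics/w2c.png

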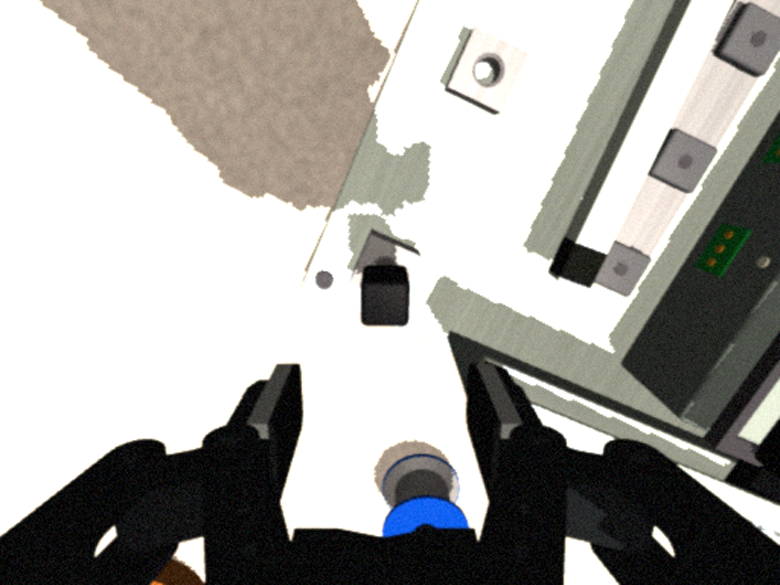

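Run:
```python
from h import *
w=np.load('w2.npz');W=(w['K'],w['o'],w['R'])
s=1.5234
for n,u,z in [('griptop',(385,302),.104),('lockhole',(488,71),.032)]: 
    p=ray(W,np.array(u)/s-.17,z)[0]; print(n,p,wj(p))
print(jw(-144,-37))
```

```text
griptop [ 0.45012845 -0.25676691  0.104     ] [-150.68551788 -163.41083129]
lockhole [ 0.44659721 -0.13091861  0.032     ] [-143.63667289  -37.71047862]
[ 0.44617551 -0.13024115  0.        ]
```

Call:
send_rows(series="0 0 0 -1 40 1 0.6;0 0 0 -1 70 1 0.6;0 0 0 -1 95 1 0.6;0 0 0 -1 110 1 0.6;0 0 0 -1 119 1 0.6;0 0 0 -1 119 1 0.6;0 0 0 -1 119 1 0.3;0 0 0 -1 119 1 0.15;0 0 0 -1 119 1 0;0 0 0 -1 119 1 0;0 0 0 -1 119 1 0;0 0 0 -1 119 1 0;0 0 0 -1 119 1 0;0 0 0 -1 119 1 0", force=80)

```text
clock: 4.52
position: [0.4512, -0.2569, 0.0825]
tool_rot: [-1.573, -0.001, 0.505]
force: [-0.5, 0.2, 7.1]
grip_width: 0.023
```

```bash
python3 snap.py wrist w3 0 0 512 384 2; python3 snap.py side w3s 240 120 320 200 1.5
```

```text
t 4.52 tcp [ 0.4512 -0.2569  0.0825] rpy [-1.573e+00 -1.000e-03  5.050e-01] jig [-149.7 -163.6] F [-0.5  0.2  7.1] w 0.023
scale 1.5234375
t 4.57 tcp [ 0.4512 -0.2569  0.0825] rpy [-1.573e+00 -1.000e-03  5.050e-01] jig [-149.6 -163.6] F [-0.2  1.4  6.9] w 0.0229
scale 7.375
```

View pics/w3c.png

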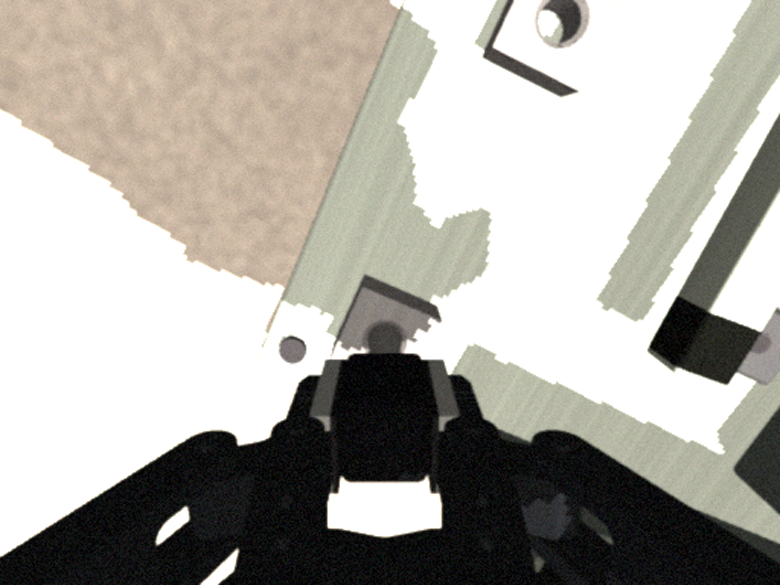

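View pics/w3sc.png

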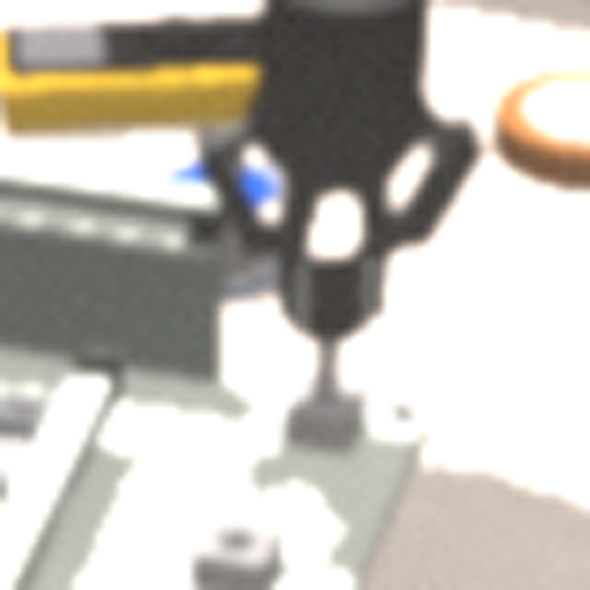

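Run:
```python
from h import *
a=[0.4512,-0.2569,0.145]; delta(a,0.505); b=jw(-36,-56,145); print(b); delta(b,0.084); b[2]=.1105; delta(b,.084)
```

```text
row [0.002 0.    0.001] [  0.1 -62.5  -0.1]
[ 0.55538952 -0.14010518  0.145     ]
row [0.002 0.421 0.001] [147.8 -62.4  51.7]
row [0.002 0.421 0.001] [147.7 -27.9  51.7]
```

Call:
send_rows(series="0 0 0 0 -15 0 0;0 0 0 0 -35 0 0;0 0 0 0 -60 0 0;0 0 0 0 -65 0 0;0 0 0 0 -65 0 0")

```text
clock: 5.03
position: [0.4514, -0.2572, 0.1484]
tool_rot: [-1.574, -0.002, 0.505]
force: [-0.2, -0.3, -0.6]
grip_width: 0.0232
```

```bash
python3 - <<'E'
from h import *
st(); b=jw(-36,-56,146); delta(b,0.084); b[2]=.1105; delta(b,.084)
E
python3 snap.py side w4s 220 80 340 200 1.5
```

```text
t 5.03 tcp [ 0.4514 -0.2572  0.1484] rpy [-1.574 -0.002  0.505] jig [-149.5 -164. ] F [-0.2 -0.3 -0.6] w 0.0232
row [0.003 0.421 0.002] [147.7   2.5  52.2]
row [0.003 0.421 0.002] [147.6  38.   52.3]
t 5.03 tcp [ 0.4514 -0.2572  0.1484] rpy [-1.574 -0.002  0.505] jig [-149.5 -164. ] F [-0.2 -0.3 -0.6] w 0.0232
scale 4.916666666666667
```

View pics/w4sc.png

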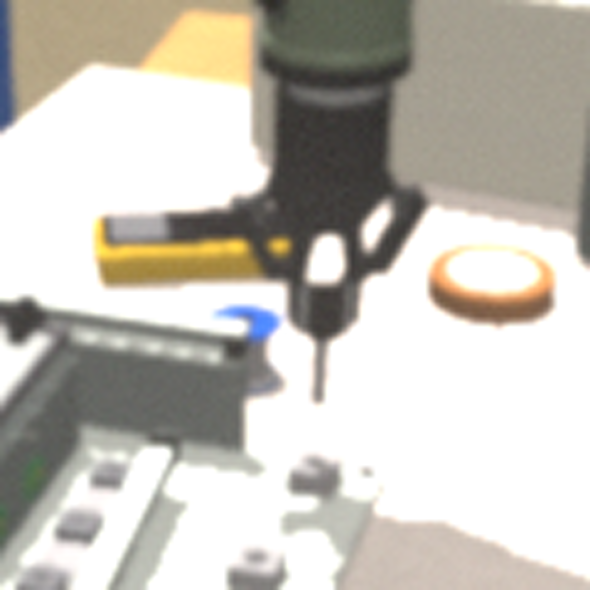

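Call:
send_rows(series="0 0.06 0 30 0 11 0;0 0.12 0 60 0 21 0;0 0.18 0 90 0 32 0;0 0.24 0 120 0 43 0;0 0.3 0 148 0 52 0;0 0.36 0 148 0 52 0;0 0.421 0 148 0 52 0;0 0.421 0 148 0 52 0;0 0.421 0 148 10 52 0;0 0.421 0 148 20 52 0;0 0.421 0 148 30 52 0;0 0.421 0 148 38 52 0;0 0.421 0 148 38 52 0")

```text
clock: 6.17
position: [0.5537, -0.1393, 0.106]
tool_rot: [-1.57, 0.003, 0.085]
force: [-1.9, -0.1, -1.0]
grip_width: 0.0229
```

```bash
python3 - <<'E'
from h import *
st(); b=jw(-144,-37,108.5); print(b); delta(b,0.084);
E
python3 snap.py side w5s 170 80 290 200 1.5;python3 snap.py wrist w5 0 0 512 384 2
```

```text
t 6.17 tcp [ 0.5537 -0.1393  0.106 ] rpy [-1.57   0.003  0.085] jig [-37.6 -55. ] F [-1.9 -0.1 -1. ] w 0.0229
[ 0.44617551 -0.13024115  0.1085    ]
row [-0.001  0.001 -0.003] [-106.4   -2.2   18.2]
t 6.17 tcp [ 0.5537 -0.1393  0.106 ] rpy [-1.57   0.003  0.085] jig [-37.6 -55. ] F [-1.9 -0.1 -1. ] w 0.0229
scale 4.916666666666667
t 6.22 tcp [ 0.5541 -0.1393  0.107 ] rpy [-1.57   0.002  0.085] jig [-37.2 -55.1] F [ 0.   0.1 -1.4] w 0.0232
scale 1.5234375
```

View pics/w5sc.png

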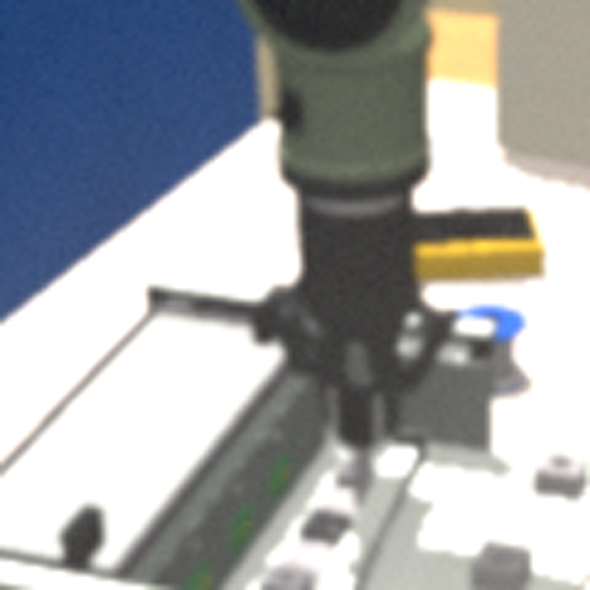

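View pics/w5c.png

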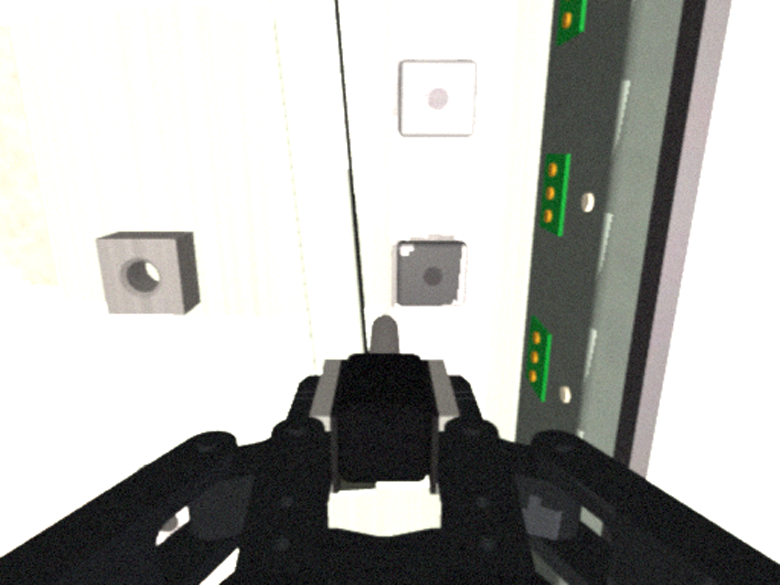

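Call:
send_rows(series="0 0 0 -6 -2 1 0;0 0 0 -14 -2 2 0;0 0 0 -22 -2 4 0;0 0 0 -30 -2 5 0;0 0 0 -38 -2 7 0;0 0 0 -46 -2 8 0;0 0 0 -54 -2 10 0;0 0 0 -62 -2 11 0;0 0 0 -70 -2 12 0;0 0 0 -78 -2 14 0;0 0 0 -86 -2 15 0;0 0 0 -93 -2 16 0;0 0 0 -99 -2 17 0;0 0 0 -104 -2 18 0;0 0 0 -106.5 -2 18.5 0;0 0 0 -106.5 -2 18.5 0;0 0 0 -106.5 -2 18.5 0;0 0 0 -106.5 -2 18.5 0", force=100)

```text
clock: 7.77
position: [0.4485, -0.1299, 0.1115]
tool_rot: [-1.572, -0.004, 0.085]
force: [6.5, 1.0, 0.2]
grip_width: 0.0223
```

```bash
python3 snap.py side w6s 200 110 320 230 1.5;python3 snap.py wrist w6 0 0 512 384 2
python3 - <<'E'
from h import *
delta([.4463,-.1297,.107],.084)
E
```

```text
t 7.77 tcp [ 0.4485 -0.1299  0.1115] rpy [-1.572 -0.004  0.085] jig [-141.6  -36.8] F [6.5 1.  0.2] w 0.0223
scale 4.916666666666667
t 7.82 tcp [ 0.4485 -0.1299  0.1115] rpy [-1.572 -0.004  0.085] jig [-141.6  -36.8] F [ 6.2  0.6 -0. ] w 0.0229
scale 1.5234375
row [0.001 0.001 0.004] [-2.2  4.5  0.4]
```

View pics/w6sc.png

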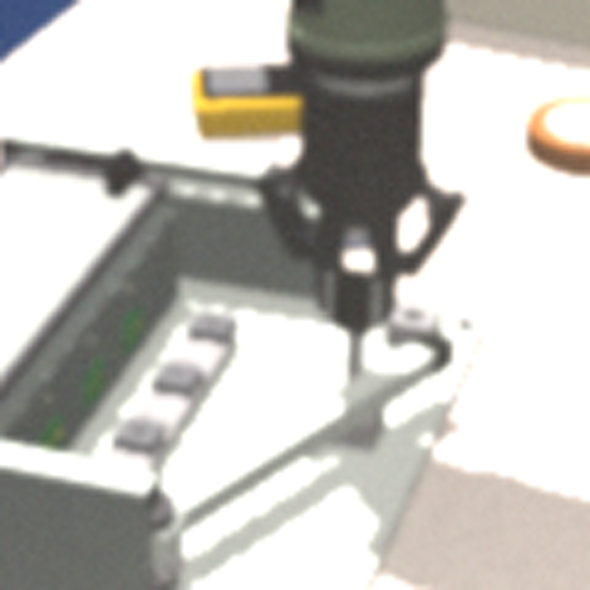

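View pics/w6c.png

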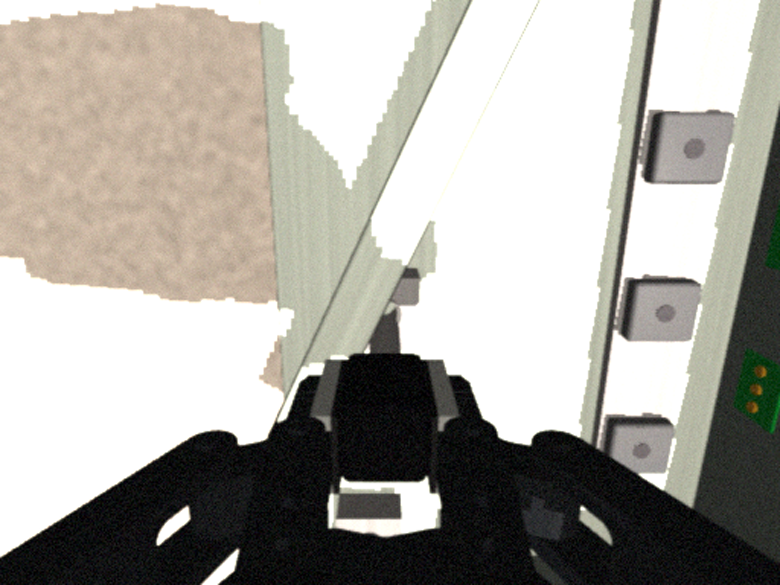

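Call:
send_rows(series="0 0 0.004 -3 0 0.4 0;0 0 0.004 -3 0 0.4 0;0 0 0.004 -3 3 0.4 0;0 0 0.004 -3 6 0.4 0;0 0 0.004 -3 9 0.4 0;0 0 0.004 -3 11 0.4 0;0 0 0.004 -3 13 0.4 0;0 0 0.004 -3 13 0.4 0")

```text
clock: 8.53
position: [0.4459, -0.1298, 0.0983]
tool_rot: [-1.572, -0.001, 0.085]
force: [8.9, -1.1, -4.5]
grip_width: 0.0227
```

```bash
python3 snap.py side w7s 200 110 320 230 1.5;python3 snap.py wrist w7 200 130 312 240 2; python3 snap.py scene w7c 125 170 290 270 1.8
```

```text
t 8.53 tcp [ 0.4459 -0.1298  0.0983] rpy [-1.572e+00 -1.000e-03  8.500e-02] jig [-144.2  -36.6] F [ 8.9 -1.1 -4.5] w 0.0227
scale 4.916666666666667
t 8.58 tcp [ 0.4459 -0.1298  0.0984] rpy [-1.572e+00 -1.000e-03  8.500e-02] jig [-144.3  -36.6] F [ 8.9 -0.8 -5.7] w 0.0222
scale 5.363636363636363
t 8.63 tcp [ 0.4459 -0.1298  0.0984] rpy [-1.572e+00 -1.000e-03  8.500e-02] jig [-144.3  -36.6] F [ 8.7 -1.8 -5. ] w 0.0227
scale 4.7272727272727275
```

View pics/w7sc.png

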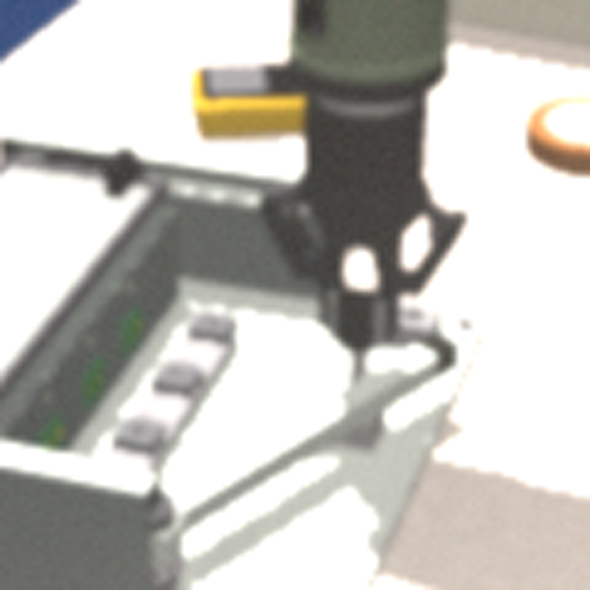

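View pics/w7c.png

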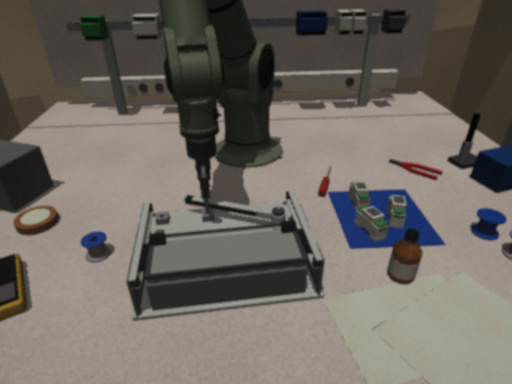

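Call:
send_rows(series="0 0 0 0 3 0 0;0 0 0 0 6 0 0;0 0 0 0 9 0 0;0 0 0 0 12 0 0;0 0 0 0 14 0 0;0 0 0 0 15.5 0 0;0 0 0 0 15.5 0 0;0 0 0 0 15.5 0 0")

```text
clock: 9.35
position: [0.4463, -0.1295, 0.083]
tool_rot: [-1.571, -0.002, 0.086]
force: [10.4, 0.6, -4.1]
grip_width: 0.0228
```

```bash
python3 snap.py side w8s 200 110 320 230 1.5
```

```text
t 9.35 tcp [ 0.4463 -0.1295  0.083 ] rpy [-1.571 -0.002  0.086] jig [-143.8  -36.3] F [10.4  0.6 -4.1] w 0.0228
scale 4.916666666666667
```

View pics/w8sc.png

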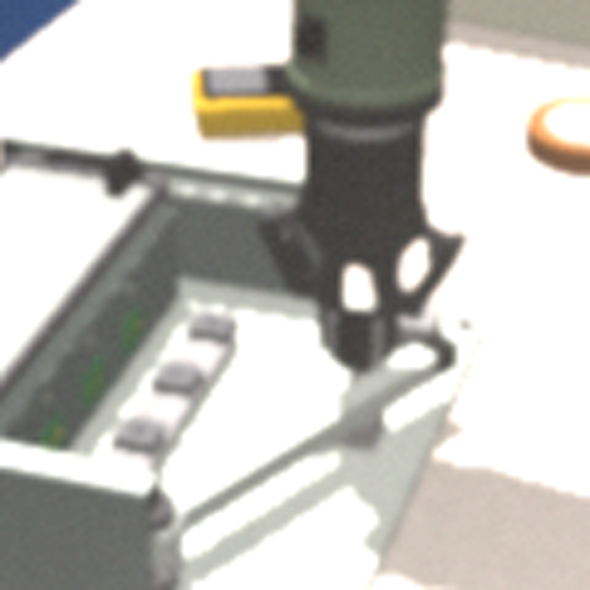

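Call:
send_rows(series="0 0 0 1 0 0 0.15;0 0 0 2 0 0 0.35;0 0 0 2 0 0 0.5;0 0 0 2 0 0 0.6;0 0 0 2 0 0 0.6;0 0 0 2 -15 0 0.6;0 0 0 2 -50 0 0.6;0 0 0 2 -90 0 0.6;0 0 0 2 -120 0 0.6;0 0 0 2 -120 0 0.6;0 0 0 2 -120 0 0.6")

```text
clock: 10.32
position: [0.4469, -0.13, 0.2032]
tool_rot: [-1.572, 0.002, 0.084]
force: [-0.1, 0.4, -0.9]
grip_width: 0.0511
```

```bash
python3 snap.py side w9s 200 110 320 230 1.5; python3 snap.py wrist w9 0 0 512 384 2
```

```text
t 10.32 tcp [ 0.4469 -0.13    0.2032] rpy [-1.572  0.002  0.084] jig [-143.3  -36.8] F [-0.1  0.4 -0.9] w 0.0511
scale 4.916666666666667
t 10.37 tcp [ 0.4463 -0.1298  0.2019] rpy [-1.571  0.004  0.084] jig [-143.9  -36.6] F [-0.3  0.4 -0.2] w 0.0514
scale 1.5234375
```

View pics/w9sc.png

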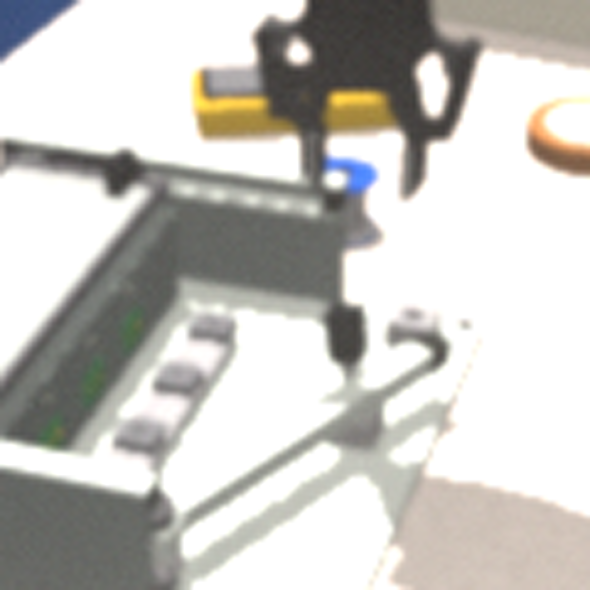

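View pics/w9c.png

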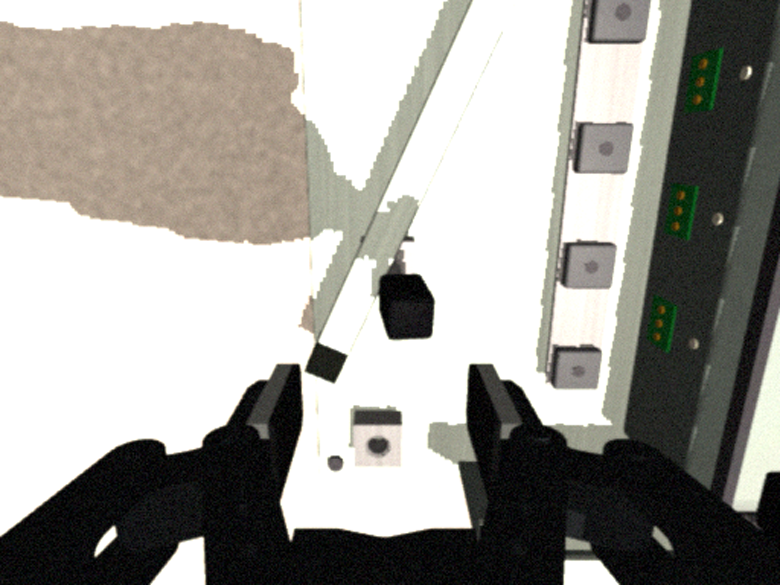

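Run:
```python
from h import *
S=cam('scene'); D=cam('side')
print(ray(S,[(330,192),(405,190),(440,244),(350,247),(384,217)],.002)[:,:2].round(3).tolist())
c=ray(S,[(384,217)],.002)[0]
print('bottle',ray(S,[(403,278)],0)[0],'driver',ray(S,[(325,188)],0.01)[0])
# modules tops
print(ray(S,[(360,186),(398,199),(373,212)],.064)[:,:2].round(3).tolist())
y=np.radians(4.8)
p=np.array([c[0]-0.03,c[1]-0.02,.35]); delta(p,JIG[2]-np.pi/2)
```

```text
[[0.327, 0.252], [0.333, 0.493], [0.593, 0.477], [0.588, 0.242], [0.469, 0.375]]
bottle [0.70051121 0.33529125 0.        ] driver [0.3146052  0.23782999 0.01      ]
[[0.396, 0.318], [0.471, 0.402], [0.526, 0.313]]
row [ 0.004  1.571 -0.004] [  33.3 -148.9  483.4]
```

Call:
send_rows(series="0 0 0 54 -128 422 0.7;0 0 0 54 -128 422 0.7;0 0 0 54 -128 422 0.7;0 0 0 54 -128 422 0.7;0 0 0 54 -128 422 0.7;0 0 0 54 -128 422 0.7;0 0 0 54 -128 422 0.7;0 0 0 54 -128 422 0.7;0 0 0 54 -128 422 0.7;0 0 0 54 -128 422 0.7;0 0 0 54 -128 422 0.7;0 0 0 54 -128 422 0.7;0 0 0 54 -128 422 0.7;0 0 0 54 -128 422 0.7;0 0 0 54 -128 422 0.7;0 0 0 54 -128 422 0.7")

```text
clock: 11.75
position: [0.4653, 0.2943, 0.329]
tool_rot: [-1.572, 0.005, 0.083]
force: [1.1, 0.2, -0.3]
grip_width: 0.06
```

```bash
python3 snap.py wrist m1 60 0 400 250 1.3; sleep 1
```

```text
t 11.75 tcp [0.4653 0.2943 0.329 ] rpy [-1.572  0.005  0.083] jig [-89.3 384.4] F [ 1.1  0.2 -0.3] w 0.06
scale 2.2941176470588234
```

View pics/m1c.png

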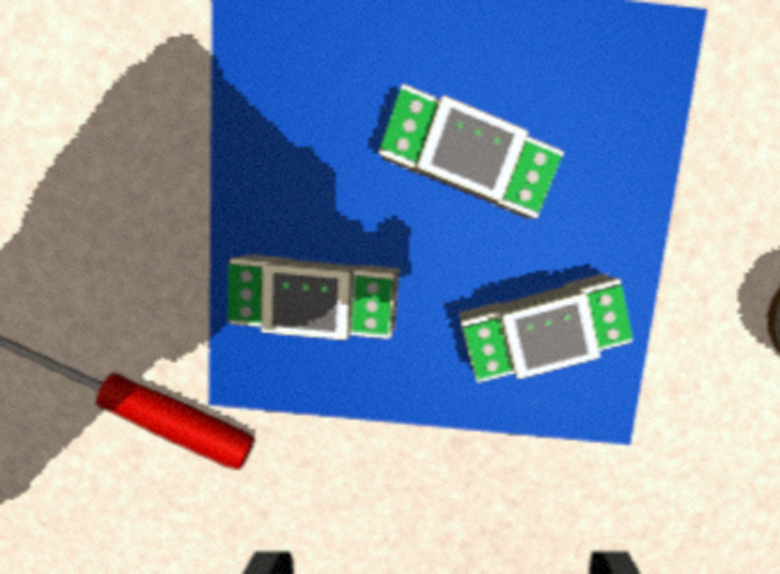

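```bash
cat > mod.py <<'E'
from h import *
def rect(W,pts,z=0.064):
    P=ray(W,pts,z)[:,:2]; c=P.mean(0)
    # pts order: around; edge0->1 and 3->2 are along module length (46), 0->3,1->2 width (36)
    v=(P[1]-P[0])+(P[2]-P[3]); u=(P[3]-P[0])+(P[2]-P[1])
    y=np.arctan2(v[1],v[0]); y2=np.arctan2(u[1],u[0])
    print('c',c.round(4),'len',(np.linalg.norm(v)/2).round(4),'wid',(np.linalg.norm(u)/2).round(4),'yawL',y.round(3),'yawW+90',(y2+np.pi/2).round(3)); return c,y
E
python3 - <<'E'
from mod import *
w=np.load('m1.npz');W=(w['K'],w['o'],w['R']); s=2.29412
T=lambda L:[np.array(p)/s+[60,0]-.28 for p in L]
print('A');rect(W,T([(442,96),(526,130),(497,202),(420,166)]))
print('B');rect(W,T([(264,263),(350,268),(347,339),(262,332)]))
print('C');rect(W,T([(503,317),(582,292),(600,358),(518,378)]))
E
```

```text
A
c [0.4689 0.4017] len 0.0432 wid 0.0351 yawL -0.301 yawW+90 -0.274
B
c [0.3894 0.3204] len 0.0449 wid 0.0364 yawL 0.014 yawW+90 -0.004
C
c [0.5198 0.3126] len 0.0439 wid 0.0352 yawL 0.359 yawW+90 0.377
```

Run:
```python
from h import *
delta([.5198,.3126,.16],1.938)
```

```text
row [-0.004 -1.854 -0.004] [ 56.6 169.   13.6]
```

Call:
send_rows(series="0 -0.125 0 56 20 14 0.6;0 -0.25 0 56 40 14 0.6;0 -0.375 0 56 60 14 0.6;0 -0.5 0 56 80 14 0.6;0 -0.625 0 56 100 14 0.6;0 -0.75 0 56 110 14 0.6;0 -0.875 0 56 120 14 0.6;0 -1.0 0 56 130 14 0.6;0 -1.125 0 56 140 14 0.6;0 -1.25 0 56 150 14 0.6;0 -1.375 0 56 160 14 0.6;0 -1.5 0 56 169 14 0.6;0 -1.625 0 56 169 14 0.6;0 -1.75 0 56 169 14 0.6;0 -1.854 0 56 169 14 0.6;0 -1.854 0 56 169 14 0.6;0 -1.854 0 56 169 14 0.6")

```text
clock: 13.22
position: [0.5192, 0.3135, 0.1602]
tool_rot: [-1.567, -0.001, 1.935]
force: [0.2, -0.1, 0.4]
grip_width: 0.051
```

```bash
python3 snap.py wrist m2 60 120 460 384 1.3
```

```text
t 13.22 tcp [0.5192 0.3135 0.1602] rpy [-1.567e+00 -1.000e-03  1.935e+00] jig [-34.  399.1] F [ 0.2 -0.1  0.4] w 0.051
scale 1.95
```

View pics/m2c.png

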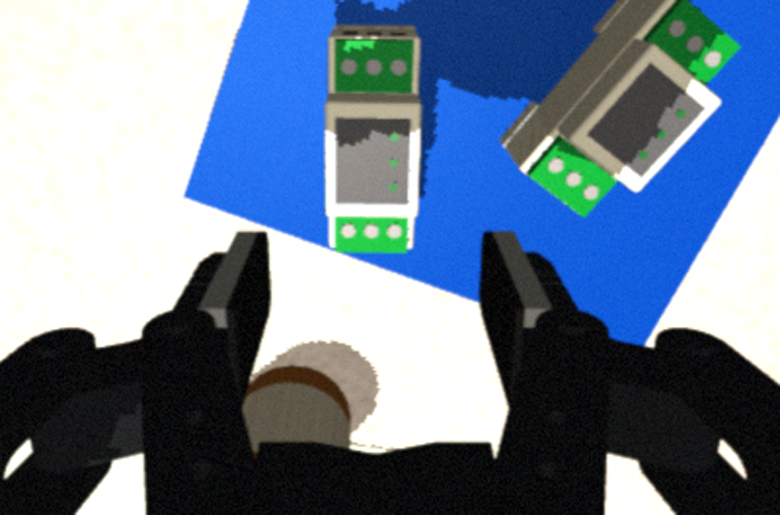

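Run:
```python
from mod import *
w=np.load('m2.npz');W=(w['K'],w['o'],w['R']); s=1.95
T=lambda L:[np.array(p)/s+[60,120]-.25 for p in L]
c,y=rect(W,T([(328,216),(325,100),(420,100),(418,216)]))
# green terminal ends at z 46+... far end bottom row (331,250),(411,250) z=.046, near end top edge (330,38),(419,38)
print(ray(W,T([(331,250),(412,250),(330,38),(419,38)]),.046)[:,:2], ray(W,T([(331,250),(412,250),(330,38),(419,38)]),.046)[:,:2].mean(0))
delta([c[0],c[1],.038],1.938)
```

```text
c [0.5191 0.3127] len 0.0459 wid 0.0348 yawL -2.774 yawW+90 3.505
[[0.5685317  0.31247211]
 [0.55630231 0.34462508]
 [0.48446604 0.2818928 ]
 [0.47227012 0.31392126]] [0.52039254 0.31322781]
row [-0.004 -0.004  0.001] [-1.000e+00  1.223e+02 -1.000e-01]
```

Call:
send_rows(series="0 0 0 -0.7 40 -0.3 0.6;0 0 0 -0.7 75 -0.3 0.6;0 0 0 -0.7 105 -0.3 0.6;0 0 0 -0.7 122 -0.3 0.6;0 0 0 -0.7 122 -0.3 0.6;0 0 0 -0.7 122 -0.3 0.45;0 0 0 -0.7 122 -0.3 0.3;0 0 0 -0.7 122 -0.3 0.1;0 0 0 -0.7 122 -0.3 0;0 0 0 -0.7 122 -0.3 0;0 0 0 -0.7 122 -0.3 0;0 0 0 -0.7 122 -0.3 0", force=40)

```text
clock: 14.27
position: [0.5197, 0.3139, 0.0396]
tool_rot: [-1.569, -0.001, 1.938]
force: [-1.6, -2.1, 9.3]
grip_width: 0.0353
```

```bash
python3 snap.py wrist m3 60 120 460 384 1.3
python3 - <<'E'
from h import *
p=jw(-18,-70,230); print(p); delta(p,JIG[2]+np.pi/2)
E
```

```text
t 14.27 tcp [0.5197 0.3139 0.0396] rpy [-1.569e+00 -1.000e-03  1.938e+00] jig [-33.4 399.4] F [-1.6 -2.1  9.3] w 0.0353
scale 1.95
[ 0.57450154 -0.15254425  0.23      ]
row [-0.002  0.283  0.001] [-454.7 -190.6  116.8]
```

View pics/m3c.png

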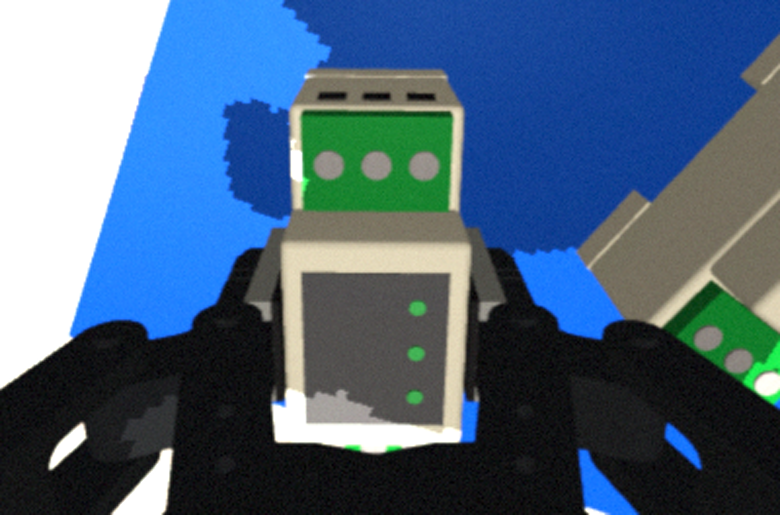

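```bash
cat > ctr.py <<'E'
from mod import *
# usage: tag scale offx offy  u1 v1 u2 v2 ztop
t=sys.argv[1]; s,ox,oy=map(float,sys.argv[2:5]); u1,v1,u2,v2,z=map(float,sys.argv[5:10])
w=np.load(t+'.npz');W=(w['K'],w['o'],w['R'])
P=ray(W,[np.array(p)/s+[ox,oy]-.25 for p in ((u1,v1),(u2,v2))],z)
o,p,R=state(); q=(P-p)@R*1000; print('tool coords near/far',q.round(1).tolist(),'mid z',q[:,2].mean().round(2),'len',abs(q[0,2]-q[1,2]).round(1))
E
python3 ctr.py m3 1.95 60 120 376 243 370 437 .064
```

```text
tool coords near/far [[0.1, -24.3, 22.9], [-1.1, -24.4, -20.3]] mid z 1.3 len 43.2
```

Call:
send_rows(series="0 0 0 0 -20 0 0;0 0 0 0 -60 0 0;0 0 0 0 -100 0 0;0 0 0 0 -140 0 0;0 0 0 0 -180 0 0;0 0.06 0 -35 -185 9 0;0 0.1 0 -76 -190 19 0;0 0.14 0 -116 -190 30 0;0 0.18 0 -156 -190 40 0;0 0.22 0 -196 -190 50 0;0 0.26 0 -236 -190 61 0;0 0.283 0 -276 -190 71 0;0 0.283 0 -316 -190 81 0;0 0.283 0 -356 -190 91 0;0 0.283 0 -390 -190 100 0;0 0.283 0 -420 -190 108 0;0 0.283 0 -440 -190 113 0;0 0.283 0 -455 -190 117 0;0 0.283 0 -455 -190 117 0;0 0.283 0 -455 -190 117 0")

```text
clock: 15.98
position: [0.5742, -0.1536, 0.2285]
tool_rot: [-1.567, -0.0, 1.654]
force: [-0.0, 1.2, -2.1]
grip_width: 0.0357
```

```bash
python3 snap.py wrist m4 0 0 512 384 1.3
python3 - <<'E'
from h import *
p=jw(-18,-70,230); print(p); delta(p,JIG[2]+np.pi/2)
E
```

```text
t 15.98 tcp [ 0.5742 -0.1536  0.2285] rpy [-1.567 -0.     1.654] jig [-18.4 -71. ] F [-0.   1.2 -2.1] w 0.0357
scale 1.5234375
[ 0.57450154 -0.15254425  0.23      ]
row [-0.004  0.001  0.   ] [-0.  -1.4 -0.2]
```

View pics/m4c.png

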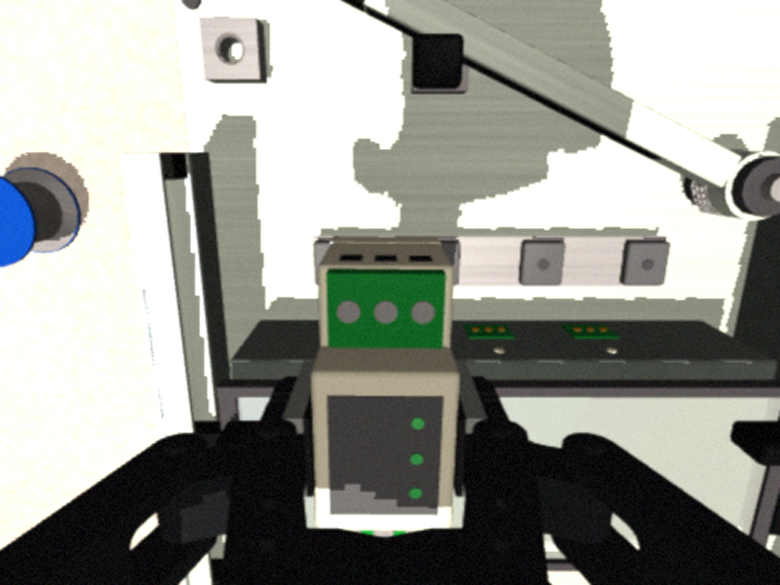

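```bash
python3 - <<'E'
from h import *
w=np.load('m4.npz');W=(w['K'],w['o'],w['R']); s=1.5234
for u,z in [((543,264.5),.036),((647,264.5),.036),((235,50),.032)]:
    p=ray(W,np.array(u)/s-.17,z)[0]; print(p,wj(p))
E
python3 ctr.py m4 1.5234 0 0 386 371 386 528 .2535
```

```text
[ 0.56589766 -0.04792327  0.036     ] [-17.78836866  34.9739591 ]
[0.56006788 0.02149068 0.036     ] [-17.76880173 104.63228247]
[ 0.45129369 -0.25458721  0.032     ] [-149.34136148 -161.33667695]
tool coords near/far [[-1.0, -24.8, 23.6], [-1.0, -25.0, -20.9]] mid z 1.37 len 44.5
```

Call:
send_rows(series="0.003 0 0 1.5 30 -1.4 0;0.003 0 0 1.5 65 -1.4 0;0.003 0 0 1.5 100 -1.4 0;0.003 0 0 1.5 130 -1.4 0;0.003 0 0 1.5 150 -1.4 0;0.003 0 0 1.5 159 -1.4 0;0.003 0 0 1.5 159 -1.4 0;0.003 0 0 1.5 159 -1.4 0")

```text
clock: 16.7
position: [0.5755, -0.1506, 0.0703]
tool_rot: [-1.565, -0.0, 1.657]
force: [-1.0, -0.2, -2.0]
grip_width: 0.0359
```

```bash
python3 snap.py wrist m5 0 0 512 384 1.3;python3 snap.py side m5s 180 110 300 230 1.5
```

```text
t 16.7 tcp [ 0.5755 -0.1506  0.0703] rpy [-1.565 -0.     1.657] jig [-16.8 -68.2] F [-1.  -0.2 -2. ] w 0.0359
scale 1.5234375
t 16.75 tcp [ 0.5756 -0.1509  0.0707] rpy [-1.565  0.     1.656] jig [-16.8 -68.4] F [-1.8  0.2 -3. ] w 0.0355
scale 4.916666666666667
```

View pics/m5c.png

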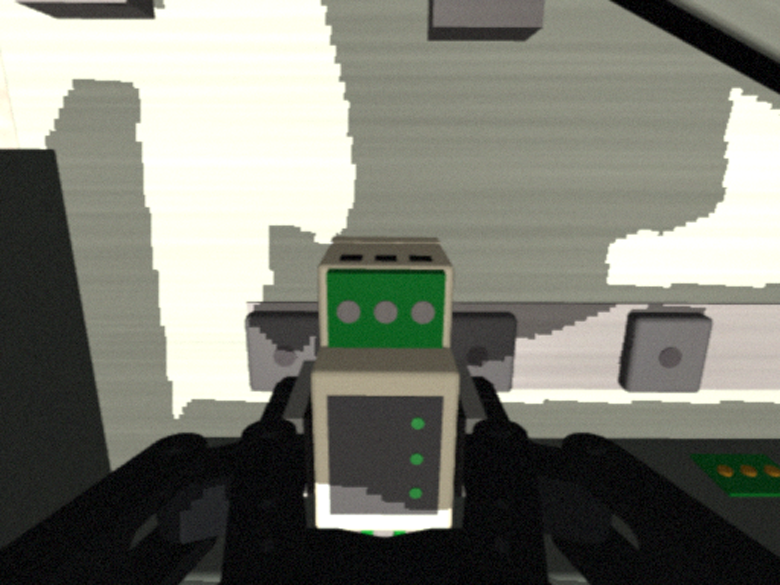

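View pics/m5sc.png

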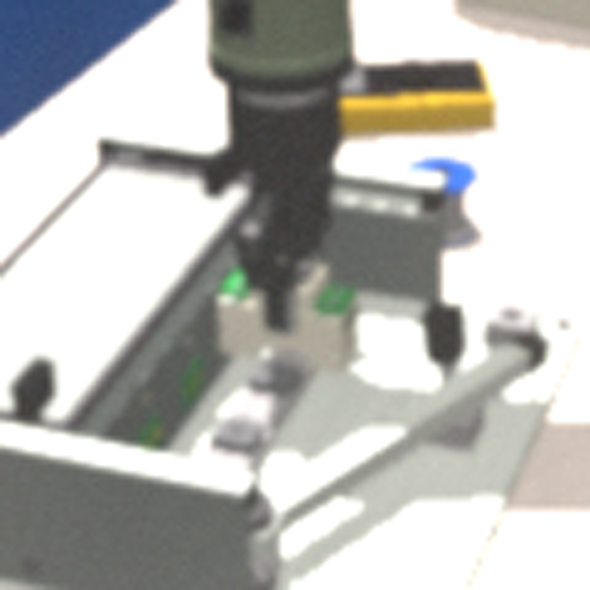

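```bash
python3 - <<'E'
from h import *
w=np.load('m5.npz');W=(w['K'],w['o'],w['R']); s=1.5234
for u,z in [((285,356),.036),((478,356),.036),((670,357),.036)]:
    p=ray(W,np.array(u)/s-.17,z)[0]; print(p,wj(p))
E
python3 ctr.py m5 1.5234 0 0 386 371 386 529 .0955
```

```text
[ 0.57700775 -0.186937    0.036     ] [ -18.39063339 -104.48173224]
[ 0.57099789 -0.11735979  0.036     ] [-18.53680336 -34.64559995]
[ 0.56540336 -0.04804682  0.036     ] [-18.29129415  34.89235137]
tool coords near/far [[0.5, -24.6, 23.6], [0.6, -24.8, -21.0]] mid z 1.28 len 44.6
```

Call:
send_rows(series="-0.004 0 0 -1.3 2 0.2 0;-0.004 0 0 -1.3 5 0.2 0;-0.004 0 0 -1.3 8 0.2 0;-0.004 0 0 -1.3 11 0.2 0;-0.004 0 0 -1.3 14 0.2 0;-0.004 0 0 -1.3 16 0.2 0;-0.004 0 0 -1.3 16 0.2 0;-0.004 0 0 -1.3 16 0.2 0")

```text
clock: 17.47
position: [0.5751, -0.1529, 0.0544]
tool_rot: [-1.568, 0.001, 1.656]
force: [-8.2, -2.2, 24.0]
grip_width: 0.0356
```

```bash
python3 snap.py wrist m6 0 0 512 384 1.3;python3 snap.py side m6s 180 110 300 230 1.5
```

```text
t 17.47 tcp [ 0.5751 -0.1529  0.0544] rpy [-1.568e+00  1.000e-03  1.656e+00] jig [-17.4 -70.4] F [-8.2 -2.2 24. ] w 0.0356
scale 1.5234375
t 17.52 tcp [ 0.5751 -0.1528  0.0544] rpy [-1.568e+00  1.000e-03  1.656e+00] jig [-17.4 -70.3] F [-8.1 -1.7 24.3] w 0.0356
scale 4.916666666666667
```

View pics/m6c.png

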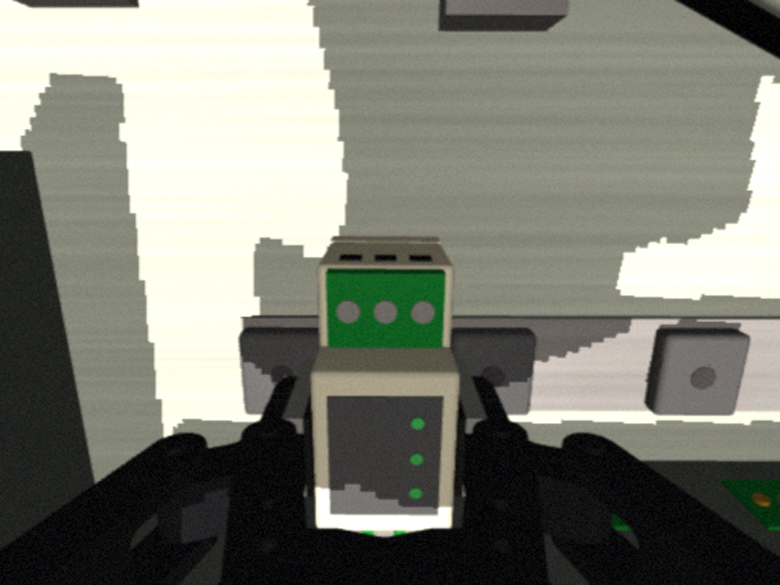

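View pics/m6sc.png

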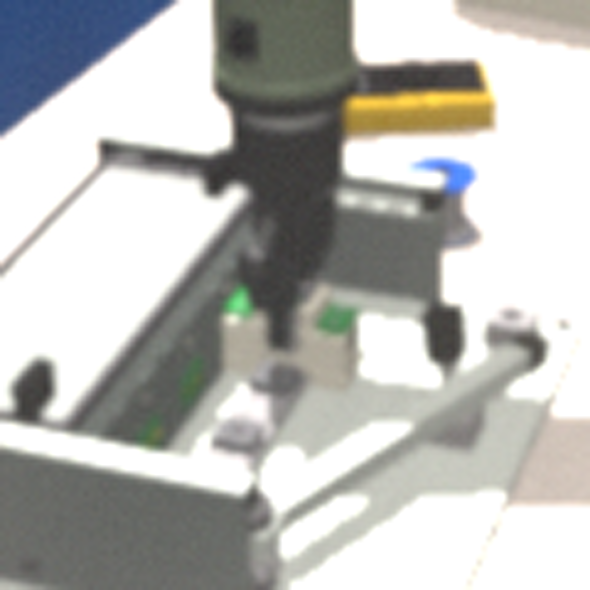

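Call:
send_rows(series="0 0 0 0 -1 1.2 0;0 0 0 0 -1 1.2 0;0 0 0 0 -1 1.2 0.45;0 0 0 0 -1 1.2 0.5;0 0 0 0 -1 1.2 0.55;0 0 0 0 -1 1.2 0.55;0 0 0 0 -15 1.2 0.55;0 0 0 0 -45 1.2 0.55;0 0 0 0 -85 1.2 0.55;0 0 0 0 -125 1.2 0.55;0 0 0 0 -160 1.2 0.55;0 0 0 0 -160 1.2 0.55")

```text
clock: 18.57
position: [0.5764, -0.1522, 0.2208]
tool_rot: [-1.576, 0.002, 1.656]
force: [0.9, -0.3, 0.2]
grip_width: 0.047
```

```bash
python3 snap.py wrist m7 60 0 400 260 1.3;python3 snap.py side m7s 180 110 300 230 1.5; python3 snap.py side m7m 110 250 280 384 1
```

```text
t 18.57 tcp [ 0.5764 -0.1522  0.2208] rpy [-1.576  0.002  1.656] jig [-16.  -69.8] F [ 0.9 -0.3  0.2] w 0.047
scale 2.269230769230769
t 18.62 tcp [ 0.5755 -0.1526  0.2177] rpy [-1.573  0.002  1.656] jig [-17.  -70.1] F [ 0.1 -0.   0.1] w 0.0469
scale 4.916666666666667
t 18.67 tcp [ 0.5745 -0.1528  0.2154] rpy [-1.570e+00  1.000e-03  1.656e+00] jig [-18.  -70.3] F [-0.8 -0.1 -0.9] w 0.0467
scale 4.402985074626866
```

View pics/m7c.png

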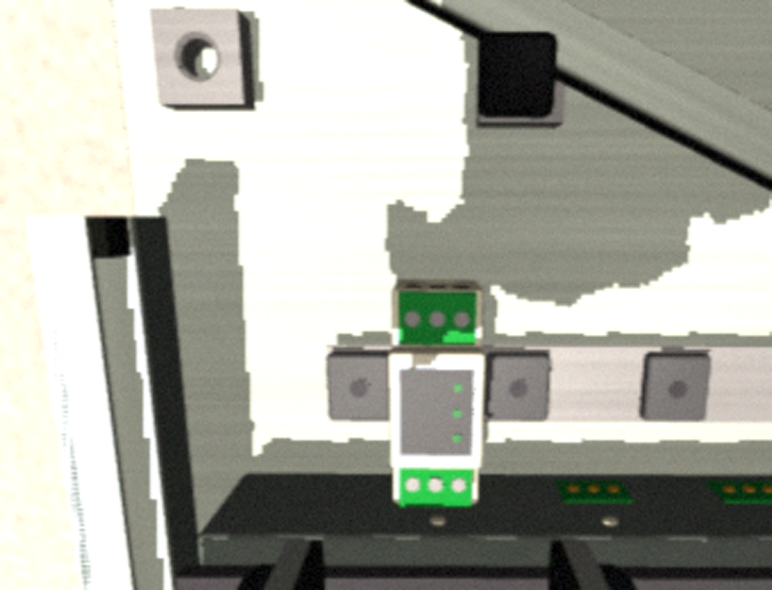

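View pics/m7sc.png

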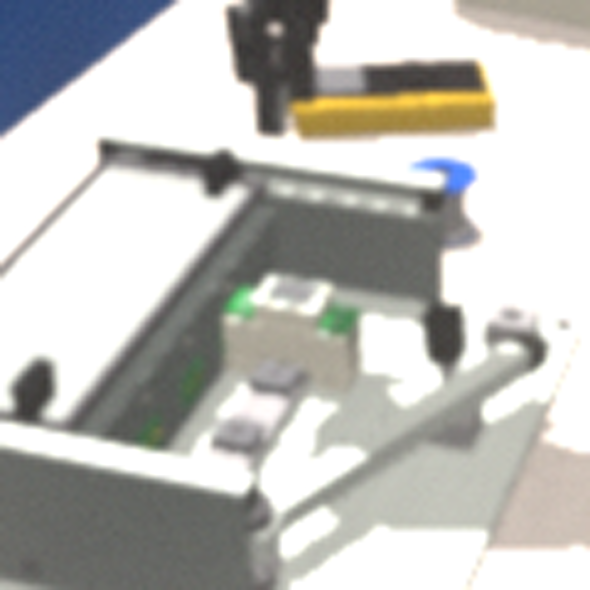

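View pics/m7mc.png

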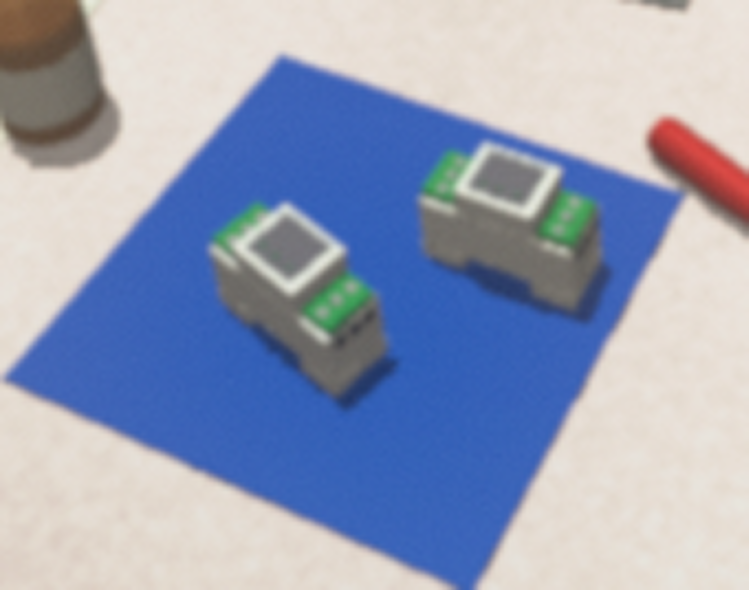

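Run:
```python
from h import *
st();delta([.4689,.4017,.16],1.283);delta([.4689,.4017,.215],1.283)
```

```text
t 18.72 tcp [ 0.5739 -0.1529  0.214 ] rpy [-1.568e+00  1.000e-03  1.656e+00] jig [-18.6 -70.3] F [-0.3 -0.5 -0.4] w 0.0472
row [-0.002  0.373 -0.001] [561.6  53.8  57.4]
row [-0.002  0.373 -0.001] [561.5  -1.2  57.6]
```

Call:
send_rows(series="0 0.03 0 35 0 4 0.6;0 0.06 0 76 0 8 0.6;0 0.09 0 116 0 12 0.6;0 0.12 0 156 0 16 0.6;0 0.15 0 197 0 20 0.6;0 0.18 0 238 0 24 0.6;0 0.21 0 279 0 28 0.6;0 0.24 0 320 0 32 0.6;0 0.27 0 360 0 36 0.6;0 0.3 0 400 0 40 0.6;0 0.33 0 440 0 44 0.6;0 0.36 0 480 0 48 0.6;0 0.373 0 515 0 52 0.6;0 0.373 0 540 10 56 0.6;0 0.373 0 555 30 57 0.6;0 0.373 0 562 45 57.5 0.6;0 0.373 0 562 54 57.5 0.6;0 0.373 0 562 54 57.5 0.6;0 0.373 0 562 54 57.5 0.6")

```text
clock: 20.3
position: [0.4693, 0.4008, 0.1591]
tool_rot: [-1.568, 0.003, 1.282]
force: [0.7, -0.8, -0.5]
grip_width: 0.0514
```

```bash
python3 snap.py wrist n2 60 120 460 384 1.3
```

```text
t 20.3 tcp [0.4693 0.4008 0.1591] rpy [-1.568  0.003  1.282] jig [-76.3 490.2] F [ 0.7 -0.8 -0.5] w 0.0514
scale 1.95
```

View pics/n2c.png

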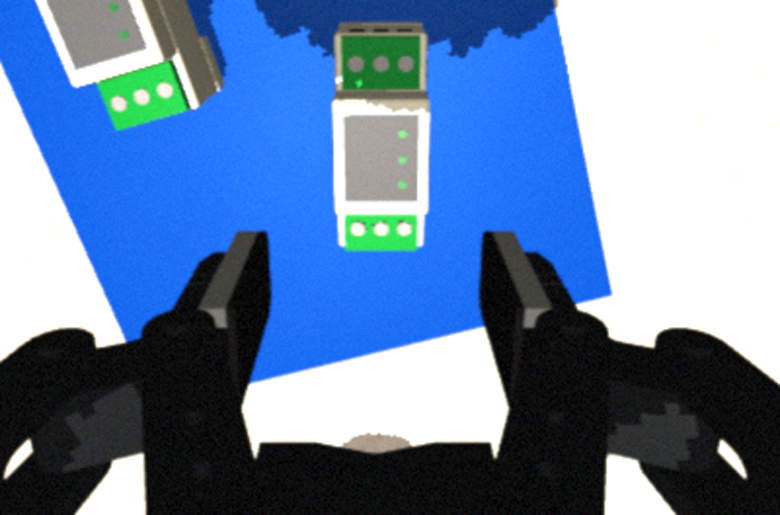

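Run:
```python
from mod import *
w=np.load('n2.npz');W=(w['K'],w['o'],w['R']); s=1.95
T=lambda L:[np.array(p)/s+[60,120]-.25 for p in L]
c,y=rect(W,T([(334,214),(331,99),(431,101),(427,214)]))
print(ray(W,T([(340,247),(422,248),(338,34),(427,36)]),.046)[:,:2].mean(0))
delta([c[0],c[1],.038],1.283)
```

```text
c [0.469 0.402] len 0.0448 wid 0.0362 yawL 2.851 yawW+90 2.843
[0.46977911 0.40234443]
row [-0.003 -0.002 -0.001] [  0.9 121.8   0.5]
```

Call:
send_rows(series="0 0 0 1.2 40 0.4 0.6;0 0 0 1.2 75 0.4 0.6;0 0 0 1.2 105 0.4 0.6;0 0 0 1.2 121 0.4 0.6;0 0 0 1.2 121 0.4 0.6;0 0 0 1.2 121 0.4 0.45;0 0 0 1.2 121 0.4 0.3;0 0 0 1.2 121 0.4 0.1;0 0 0 1.2 121 0.4 0;0 0 0 1.2 121 0.4 0;0 0 0 1.2 121 0.4 0;0 0 0 1.2 121 0.4 0", force=40)

```text
clock: 21.35
position: [0.4692, 0.404, 0.0402]
tool_rot: [-1.57, -0.001, 1.283]
force: [-0.3, -2.4, 11.0]
grip_width: 0.0356
```

```bash
python3 snap.py wrist n3 60 120 460 384 1.3
python3 - <<'E'
from h import *
p=jw(-19,0,230); print(p); delta(p,JIG[2]+np.pi/2)
E
```

```text
t 21.35 tcp [0.4692 0.404  0.0402] rpy [-1.570e+00 -1.000e-03  1.283e+00] jig [-76.2 493.4] F [-0.3 -2.4 11. ] w 0.0356
scale 1.95
[ 0.5676271  -0.08287545  0.23      ]
row [-0.001 -0.372  0.001] [-438.7 -190.3 -232.5]
```

View pics/n3c.png

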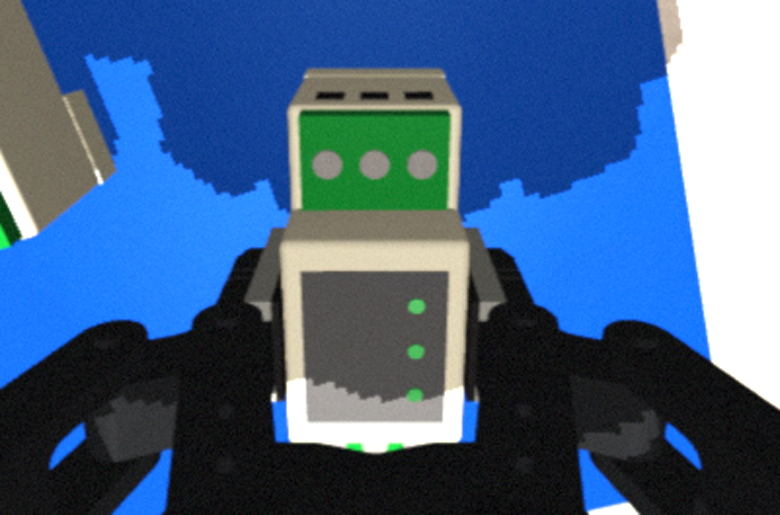

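Call:
send_rows(series="0 0 0 0 -20 0 0;0 0 0 0 -60 0 0;0 0 0 0 -100 0 0;0 0 0 0 -140 0 0;0 0 0 0 -180 0 0;0 -0.06 0 -30 -185 -16 0;0 -0.12 0 -65 -190 -34 0;0 -0.18 0 -101 -190 -53 0;0 -0.24 0 -137 -190 -72 0;0 -0.3 0 -173 -190 -91 0;0 -0.34 0 -209 -190 -110 0;0 -0.372 0 -245 -190 -129 0;0 -0.372 0 -281 -190 -148 0;0 -0.372 0 -317 -190 -167 0;0 -0.372 0 -353 -190 -187 0;0 -0.372 0 -389 -190 -206 0;0 -0.372 0 -415 -190 -220 0;0 -0.372 0 -433 -190 -229 0;0 -0.372 0 -439 -190 -232.5 0;0 -0.372 0 -439 -190 -232.5 0")

```text
clock: 23.07
position: [0.5674, -0.0851, 0.2286]
tool_rot: [-1.568, 0.0, 1.652]
force: [-0.4, 0.3, -1.3]
grip_width: 0.0353
```

Call:
send_rows(series="0 0 0 0 0 0 0;0 0 0 0 0 0 0;0 0 0 0 0 0 0")

```text
clock: 23.32
position: [0.5672, -0.0818, 0.2286]
tool_rot: [-1.568, -0.0, 1.657]
force: [0.6, -0.6, -1.6]
grip_width: 0.0355
```

```bash
python3 - <<'E'
from h import *
st()
p=jw(-18.8,-.3,70); print(p); delta(p,JIG[2]+np.pi/2)
E
python3 snap.py wrist n4 0 0 512 384 1.3
```

```text
t 23.32 tcp [ 0.5672 -0.0818  0.2286] rpy [-1.568 -0.     1.657] jig [-19.3   1.1] F [ 0.6 -0.6 -1.6] w 0.0355
[ 0.56785159 -0.0831576   0.07      ]
row [-0.003  0.002  0.   ] [ -1.4 158.6  -1. ]
t 23.32 tcp [ 0.5672 -0.0818  0.2286] rpy [-1.568 -0.     1.657] jig [-19.3   1.1] F [ 0.6 -0.6 -1.6] w 0.0355
scale 1.5234375
```

View pics/n4c.png

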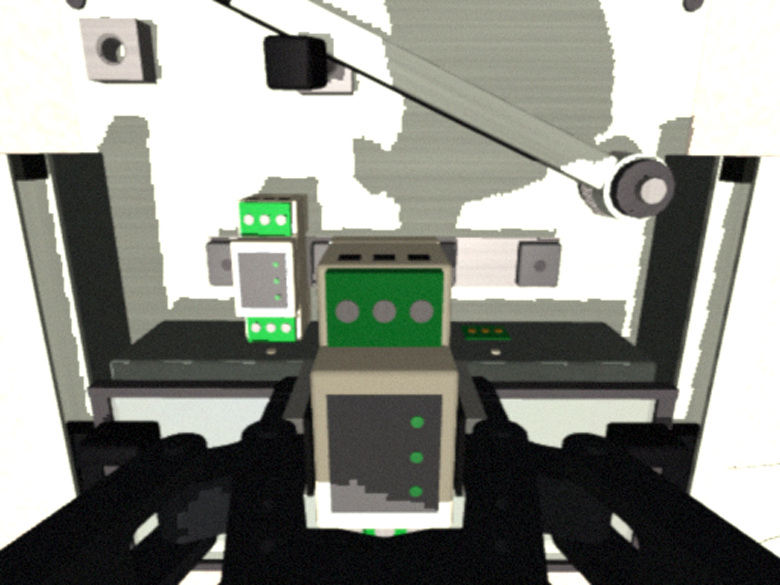

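Call:
send_rows(series="0 0 0 -1.4 30 -0.6 0;0 0 0 -1.4 65 -0.6 0;0 0 0 -1.4 100 -0.6 0;0 0 0 -1.4 130 -0.6 0;0 0 0 -1.4 150 -0.6 0;0 0 0 -1.4 158 -0.6 0;0 0 0 -1.4 158 -0.6 0;0 0 0 -1.4 158 -0.6 0;0 0 0 -1.4 158 -0.6 0")

```text
clock: 24.12
position: [0.5684, -0.0845, 0.0718]
tool_rot: [-1.57, 0.0, 1.655]
force: [0.5, -0.4, -2.0]
grip_width: 0.0357
```

```bash
python3 snap.py wrist n5 0 0 512 384 1.3;python3 - <<'E'
from h import *
p=jw(-18.8,-.3,54.5); print(p); delta(p,JIG[2]+np.pi/2)
E
```

```text
t 24.12 tcp [ 0.5684 -0.0845  0.0718] rpy [-1.57   0.     1.655] jig [-18.4  -1.7] F [ 0.5 -0.4 -2. ] w 0.0357
scale 1.5234375
[ 0.56785159 -0.0831576   0.0545    ]
row [-0.001  0.    -0.   ] [ 1.6 17.3  0.4]
```

View pics/n5c.png

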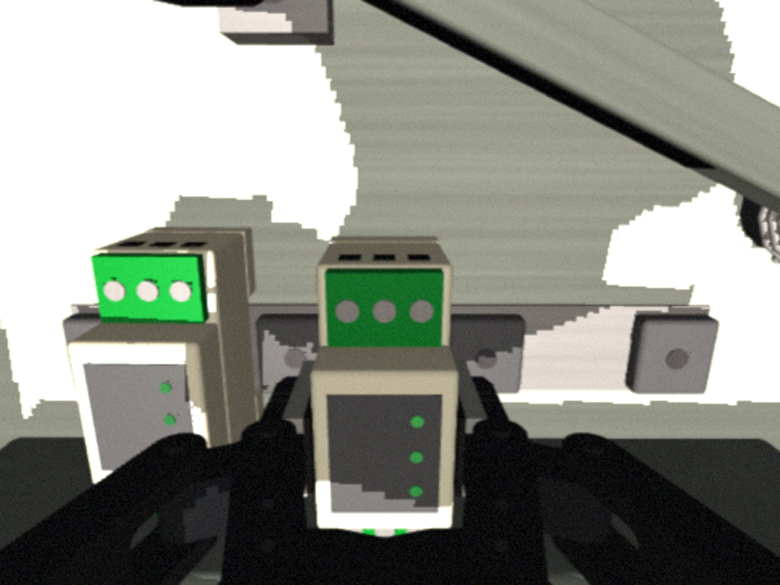

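Call:
send_rows(series="0 0 0 1.5 2 0.4 0;0 0 0 1.5 4 0.4 0;0 0 0 1.5 7 0.4 0;0 0 0 1.5 10 0.4 0;0 0 0 1.5 13 0.4 0;0 0 0 1.5 16 0.4 0;0 0 0 1.5 17 0.4 0;0 0 0 1.5 17 0.4 0;0 0 0 1.5 17 0.4 0")

```text
clock: 24.92
position: [0.5672, -0.0833, 0.0546]
tool_rot: [-1.568, 0.001, 1.655]
force: [-10.3, -1.8, 30.6]
grip_width: 0.0355
```

```bash
python3 snap.py side n6s 180 110 300 230 1.5
```

```text
t 24.92 tcp [ 0.5672 -0.0833  0.0546] rpy [-1.568e+00  1.000e-03  1.655e+00] jig [-19.4  -0.4] F [-10.3  -1.8  30.6] w 0.0355
scale 4.916666666666667
```

View pics/n6sc.png

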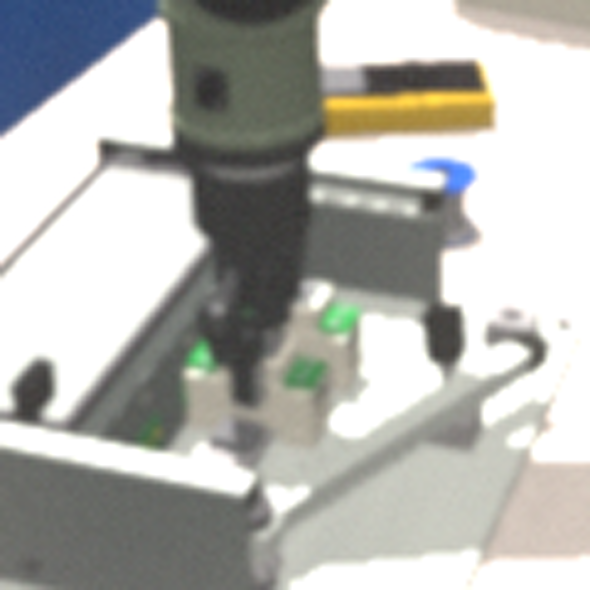

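Call:
send_rows(series="0 0 0 0 -1.5 0 0;0 0 0 0 -1.5 0 0;0 0 0 0 -1.5 0 0.45;0 0 0 0 -1.5 0 0.5;0 0 0 0 -1.5 0 0.55;0 0 0 0 -1.5 0 0.55;0 0 0 0 -15 0 0.55;0 0 0 0 -45 0 0.55;0 0 0 0 -85 0 0.55;0 0 0 0 -125 0 0.55;0 0 0 0 -160 0 0.55;0 0 0 0 -160 0 0.55;0 0 0 0 -160 0 0.55")

```text
clock: 26.05
position: [0.5681, -0.0833, 0.216]
tool_rot: [-1.571, 0.001, 1.655]
force: [-0.4, -0.8, -0.5]
grip_width: 0.0471
```

```bash
python3 snap.py wrist n7 60 0 400 260 1.3;python3 snap.py side n7s 180 110 300 230 1.5; python3 snap.py side n7m 110 250 280 384 1
python3 - <<'E'
from h import *
st();delta([.3894,.3204,.16],1.576)
E
```

```text
t 26.05 tcp [ 0.5681 -0.0833  0.216 ] rpy [-1.571e+00  1.000e-03  1.655e+00] jig [-18.5  -0.4] F [-0.4 -0.8 -0.5] w 0.0471
scale 2.269230769230769
t 26.1 tcp [ 0.5675 -0.0834  0.2143] rpy [-1.569e+00  1.000e-03  1.655e+00] jig [-19.2  -0.5] F [ 0.1  0.6 -0.2] w 0.0469
scale 4.916666666666667
t 26.15 tcp [ 0.5671 -0.0834  0.2134] rpy [-1.567  0.     1.655] jig [-19.6  -0.5] F [-0.5  0.2 -1.1] w 0.0465
scale 4.402985074626866
t 26.2 tcp [ 0.5669 -0.0834  0.2128] rpy [-1.567 -0.     1.655] jig [-19.7  -0.4] F [-0.2 -0.3 -0. ] w 0.0474
row [-0.004  0.079 -0.   ] [417.3  53.5 142.7]
```

View pics/n7c.png

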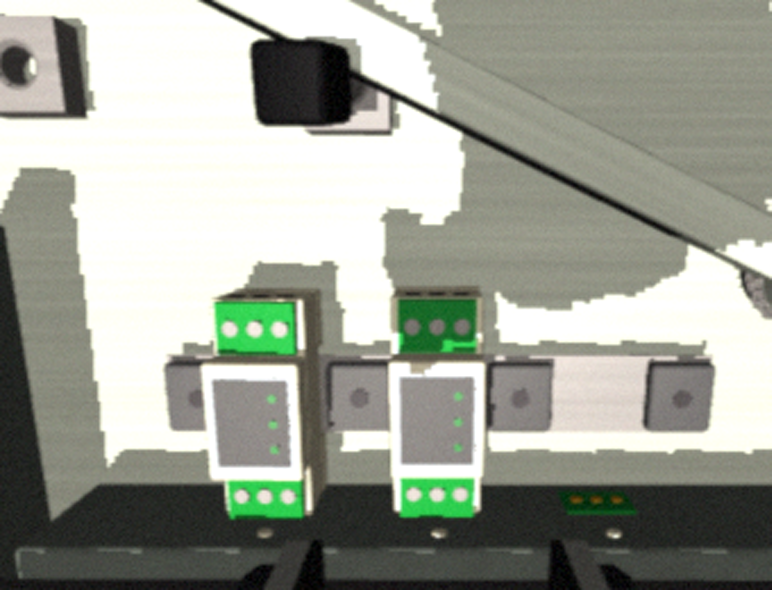

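View pics/n7sc.png

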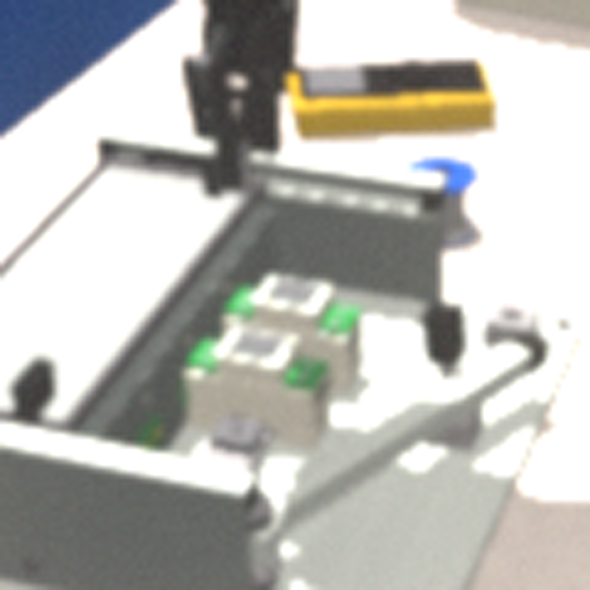

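View pics/n7mc.png

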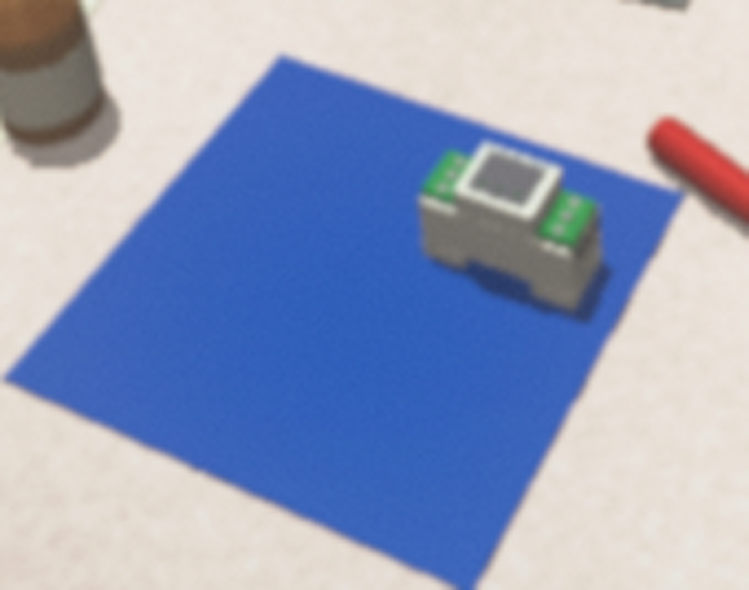

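Call:
send_rows(series="0 0.01 0 35 0 12 0.6;0 0.02 0 73 0 25 0.6;0 0.03 0 111 0 38 0.6;0 0.04 0 149 0 51 0.6;0 0.05 0 187 0 64 0.6;0 0.06 0 225 0 77 0.6;0 0.07 0 263 0 90 0.6;0 0.079 0 301 0 103 0.6;0 0.079 0 339 0 116 0.6;0 0.079 0 370 10 127 0.6;0 0.079 0 395 25 135 0.6;0 0.079 0 410 40 140 0.6;0 0.079 0 417 53 143 0.6;0 0.079 0 417 53 143 0.6;0 0.079 0 417 53 143 0.6;0 0.079 0 417 53 143 0.6")

```text
clock: 27.53
position: [0.3901, 0.3197, 0.1609]
tool_rot: [-1.567, 0.001, 1.575]
force: [0.4, -1.1, 0.2]
grip_width: 0.0514
```

```bash
python3 snap.py wrist o2 60 120 460 384 1.3
```

```text
t 27.53 tcp [0.3901 0.3197 0.1609] rpy [-1.567e+00  1.000e-03  1.575e+00] jig [-162.1  416. ] F [ 0.4 -1.1  0.2] w 0.0514
scale 1.95
```

View pics/o2c.png

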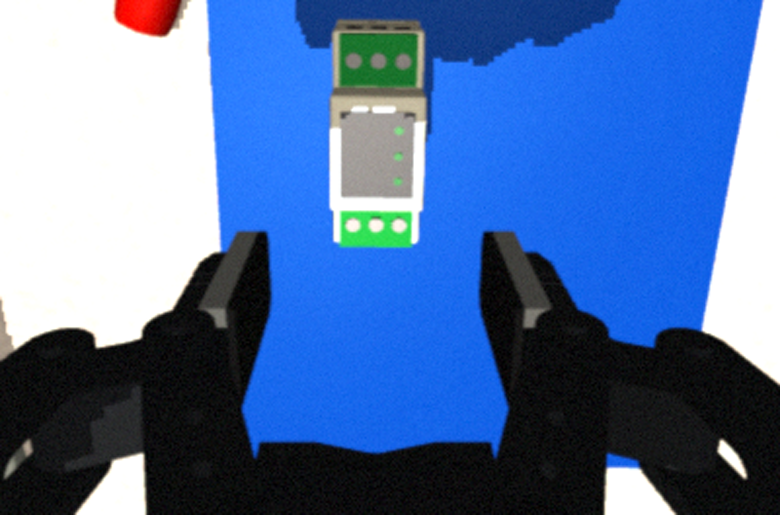

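Run:
```python
from mod import *
w=np.load('o2.npz');W=(w['K'],w['o'],w['R']); s=1.95
T=lambda L:[np.array(p)/s+[60,120]-.25 for p in L]
c,y=rect(W,T([(331,210),(329,96),(427,97),(424,210)]))
print(ray(W,T([(335,243),(419,243),(335,31),(425,32)]),.046)[:,:2].mean(0))
delta([c[0],c[1],.039],1.571)
```

```text
c [0.3883 0.3201] len 0.0449 wid 0.036 yawL -3.14 yawW+90 3.141
[0.38866569 0.3204903 ]
row [-0.003  0.004 -0.   ] [  0.6 122.2   1.8]
```

Call:
send_rows(series="0 0.004 0 0.6 40 1.6 0.6;0 0.004 0 0.6 75 1.6 0.6;0 0.004 0 0.6 105 1.6 0.6;0 0.004 0 0.6 122 1.6 0.6;0 0.004 0 0.6 122 1.6 0.6;0 0.004 0 0.6 122 1.6 0.45;0 0.004 0 0.6 122 1.6 0.3;0 0.004 0 0.6 122 1.6 0.1;0 0.004 0 0.6 122 1.6 0;0 0.004 0 0.6 122 1.6 0;0 0.004 0 0.6 122 1.6 0;0 0.004 0 0.6 122 1.6 0", force=40)

```text
clock: 28.58
position: [0.3886, 0.3209, 0.0398]
tool_rot: [-1.57, -0.0, 1.571]
force: [0.5, -3.0, 11.9]
grip_width: 0.0361
```

```bash
python3 snap.py wrist o3 60 120 460 384 1.3
python3 - <<'E'
from h import *
p=jw(-18.8,69,230); print(p); delta(p,JIG[2]+np.pi/2)
E
```

```text
t 28.58 tcp [0.3886 0.3209 0.0398] rpy [-1.57  -0.     1.571] jig [-163.5  417.4] F [ 0.5 -3.  11.9] w 0.0361
scale 1.95
[ 0.5620324  -0.01410235  0.23      ]
row [-0.001 -0.083  0.   ] [-335.1 -190.5 -173. ]
```

View pics/o3c.png

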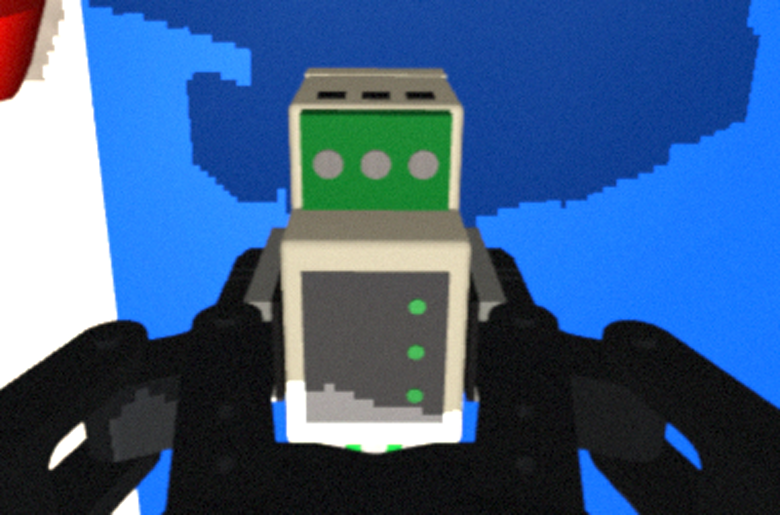

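Call:
send_rows(series="0 0 0 0 -20 0 0;0 0 0 0 -60 0 0;0 0 0 0 -100 0 0;0 0 0 0 -140 0 0;0 0 0 0 -180 0 0;0 -0.02 0 -25 -188 -13 0;0 -0.04 0 -60 -190 -31 0;0 -0.06 0 -96 -190 -50 0;0 -0.083 0 -132 -190 -68 0;0 -0.083 0 -168 -190 -87 0;0 -0.083 0 -204 -190 -105 0;0 -0.083 0 -240 -190 -124 0;0 -0.083 0 -276 -190 -143 0;0 -0.083 0 -305 -190 -158 0;0 -0.083 0 -325 -190 -168 0;0 -0.083 0 -335 -190 -173 0;0 -0.083 0 -335 -190 -173 0;0 -0.083 0 -335 -190 -173 0;0 -0.083 0 -335 -190 -173 0")

```text
clock: 30.22
position: [0.5612, -0.0125, 0.2286]
tool_rot: [-1.568, -0.0, 1.657]
force: [0.1, 1.6, -2.5]
grip_width: 0.0358
```

Run:
```python
from h import *
st()
p=jw(-18.8,69.5,71.5); print(p); delta(p,JIG[2]+np.pi/2)
```

```text
t 30.22 tcp [ 0.5612 -0.0125  0.2286] rpy [-1.568 -0.     1.657] jig [-19.5  70.6] F [ 0.1  1.6 -2.5] w 0.0358
[ 0.56199041 -0.01360412  0.0715    ]
row [-0.003  0.002  0.   ] [ -1.2 157.1  -1.1]
```

Call:
send_rows(series="0 0 0 0 30 -0.6 0;0 0 0 0 65 -0.6 0;0 0 0 0 100 -0.6 0;0 0 0 0 130 -0.6 0;0 0 0 0 150 -0.6 0;0 0 0 0 158 -0.6 0;0 0 0 0 158 -0.6 0;0 0 0 0 158 -0.6 0;0 0 0 0 158 -0.6 0")

```text
clock: 30.97
position: [0.5626, -0.0134, 0.0719]
tool_rot: [-1.57, 0.0, 1.655]
force: [0.1, -1.1, -2.0]
grip_width: 0.0357
```

```bash
python3 snap.py wrist o5 0 0 512 384 1.3;python3 - <<'E'
from h import *
p=jw(-18.8,69.7,54.5); print(p); delta(p,JIG[2]+np.pi/2)
E
```

```text
t 30.97 tcp [ 0.5626 -0.0134  0.0719] rpy [-1.57   0.     1.655] jig [-18.2  69.6] F [ 0.1 -1.1 -2. ] w 0.0357
scale 1.5234375
[ 0.56197362 -0.01340482  0.0545    ]
row [-0.001  0.    -0.   ] [ 0.3 17.3  0.6]
```

View pics/o5c.png

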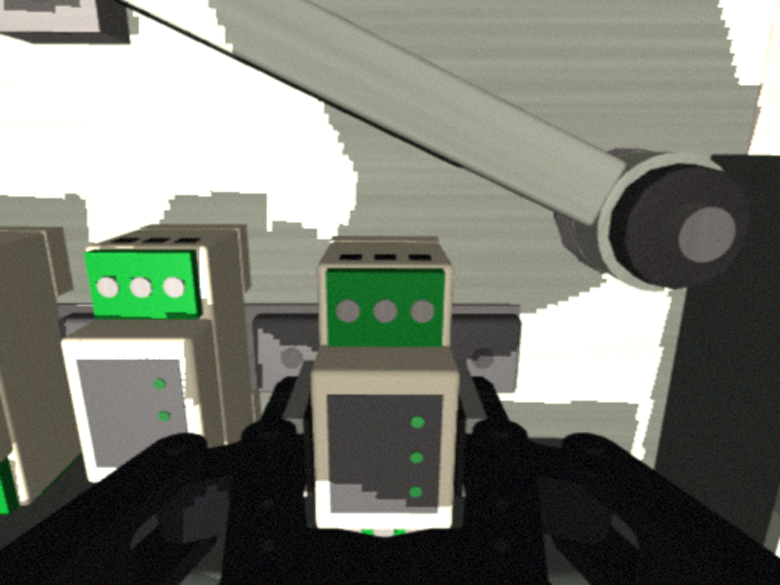

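Spacer dots at (291,357) and (482,357), midpoint 386.5: the module is centred between them. Descending.

Call:
send_rows(series="0 0 0 0 2 0.5 0;0 0 0 0 4 0.5 0;0 0 0 0 7 0.5 0;0 0 0 0 10 0.5 0;0 0 0 0 13 0.5 0;0 0 0 0 16 0.5 0;0 0 0 0 17 0.5 0;0 0 0 0 17 0.5 0;0 0 0 0 17 0.5 0")

```text
clock: 31.77
position: [0.5616, -0.0141, 0.0543]
tool_rot: [-1.568, 0.001, 1.655]
force: [-8.4, -3.8, 26.7]
grip_width: 0.0358
```

```bash
python3 snap.py side o6s 180 110 300 230 1.5
```

```text
t 31.77 tcp [ 0.5616 -0.0141  0.0543] rpy [-1.568e+00  1.000e-03  1.655e+00] jig [-19.2  69. ] F [-8.4 -3.8 26.7] w 0.0358
scale 4.916666666666667
```

View pics/o6sc.png

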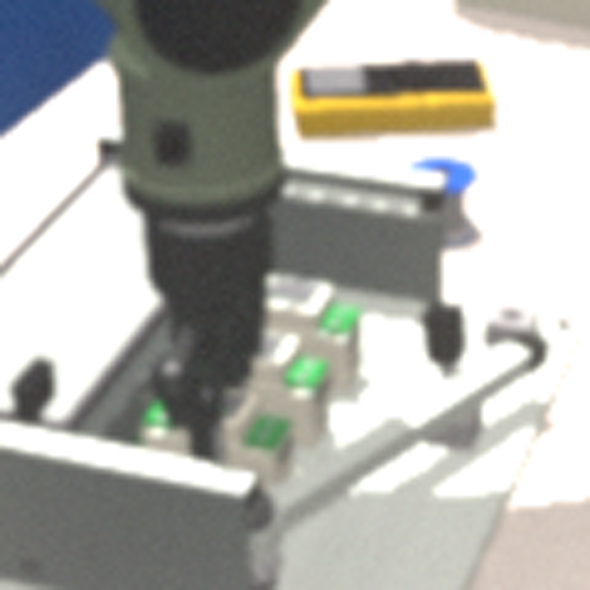

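Seated at the same height as the others. Release and lift.

Call:
send_rows(series="0 0 0 0 -1.5 0 0;0 0 0 0 -1.5 0 0;0 0 0 0 -1.5 0 0.45;0 0 0 0 -1.5 0 0.5;0 0 0 0 -1.5 0 0.55;0 0 0 0 -1.5 0 0.55;0 0 0 0 -15 0 0.55;0 0 0 0 -45 0 0.55;0 0 0 0 -85 0 0.55;0 0 0 0 -125 0 0.55;0 0 0 0 -160 0 0.55;0 0 0 0 -160 0 0.55;0 0 0 0 -160 0 0.55;0 0 0 0 -160 0 0.55")

```text
clock: 32.98
position: [0.5616, -0.0142, 0.2136]
tool_rot: [-1.568, 0.0, 1.655]
force: [-0.1, -0.5, -0.9]
grip_width: 0.0474
```

```bash
python3 snap.py wrist o7 0 0 512 384 1.3;python3 snap.py side o7s 180 110 300 230 1.5
python3 - <<'E'
from h import *
st();delta([.4466,-.1295,.20],.085)
E
```

```text
t 32.98 tcp [ 0.5616 -0.0142  0.2136] rpy [-1.568  0.     1.655] jig [-19.3  69. ] F [-0.1 -0.5 -0.9] w 0.0474
scale 1.5234375
t 33.03 tcp [ 0.5613 -0.0141  0.213 ] rpy [-1.567  0.     1.655] jig [-19.5  69. ] F [ 0.3  0.1 -0.7] w 0.047
scale 4.916666666666667
t 33.08 tcp [ 0.5613 -0.0141  0.2127] rpy [-1.566 -0.     1.655] jig [-19.5  69.1] F [ 0.3 -0.3 -0. ] w 0.047
row [-0.004  1.57  -0.003] [-105.4   13.2  124. ]
```

View pics/o7c.png

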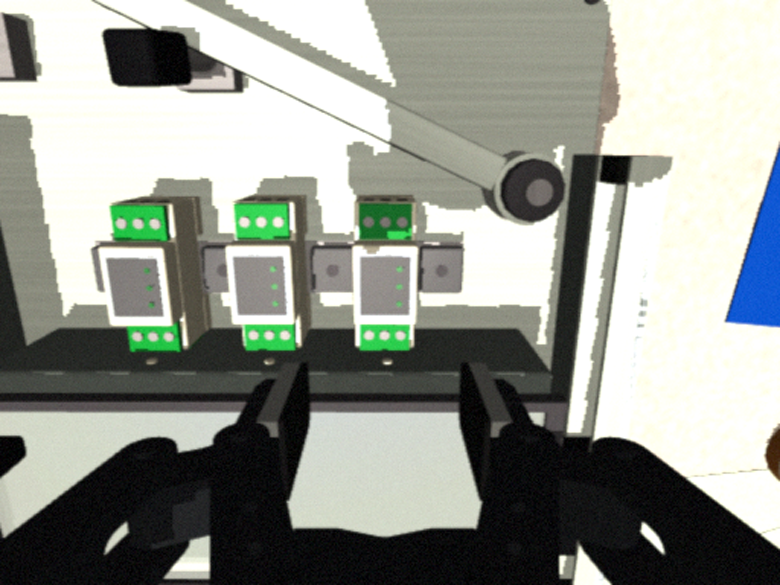

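View pics/o7sc.png

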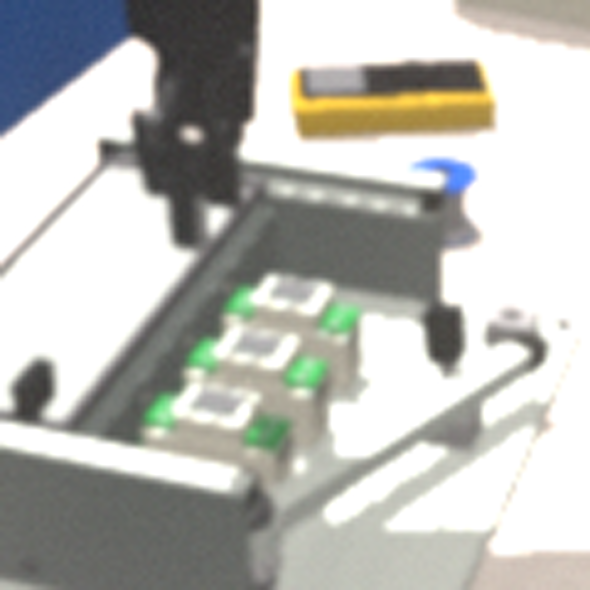

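Call:
send_rows(series="0 0.125 0 -10 0 12 0.6;0 0.25 0 -25 0 30 0.6;0 0.375 0 -45 0 52 0.6;0 0.5 0 -65 0 75 0.6;0 0.625 0 -85 0 100 0.6;0 0.75 0 -105 0 124 0.6;0 0.875 0 -105 5 124 0.6;0 1.0 0 -105 9 124 0.6;0 1.125 0 -105 13 124 0.6;0 1.25 0 -105 13 124 0.6;0 1.375 0 -105 13 124 0.6;0 1.5 0 -105 13 124 0.6;0 1.57 0 -105 13 124 0.6;0 1.57 0 -105 13 124 0.6;0 1.57 0 -105 13 124 0.6;0 1.57 0 -105 13 124 0.6")

```text
clock: 34.42
position: [0.4468, -0.1288, 0.2003]
tool_rot: [-1.57, 0.004, 0.088]
force: [0.7, -0.2, 0.2]
grip_width: 0.0514
```

```bash
python3 snap.py wrist p1 130 80 430 300 1.6; python3 snap.py scene p1s 125 180 255 250 1.8;python3 snap.py side p1d 220 120 320 200 1.3
```

```text
t 34.42 tcp [ 0.4468 -0.1288  0.2003] rpy [-1.57   0.004  0.088] jig [-143.2  -35.7] F [ 0.7 -0.2  0.2] w 0.0514
scale 2.6
t 34.47 tcp [ 0.4469 -0.1289  0.2004] rpy [-1.57   0.004  0.087] jig [-143.2  -35.7] F [ 0.7 -0.1 -0. ] w 0.051
scale 6.0
t 34.52 tcp [ 0.4469 -0.129   0.2005] rpy [-1.57   0.003  0.087] jig [-143.2  -35.8] F [0.1 0.2 0.4] w 0.0515
scale 7.375
```

View pics/p1c.png

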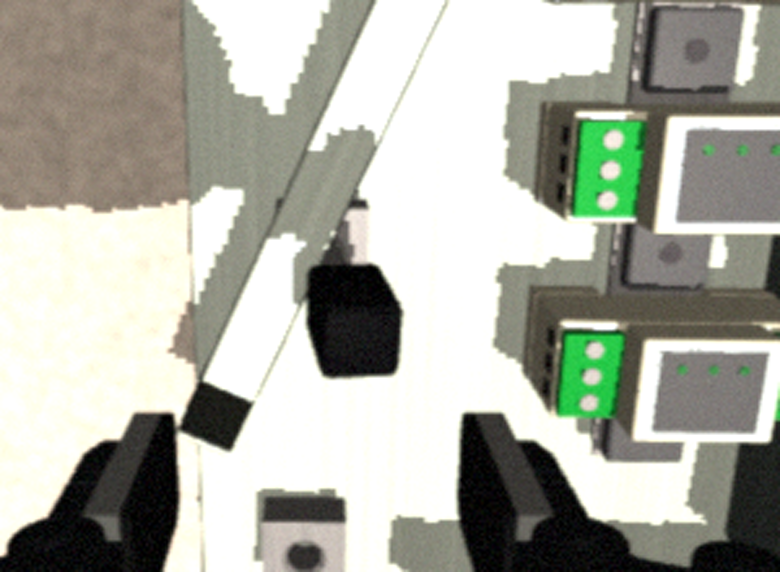

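View pics/p1sc.png

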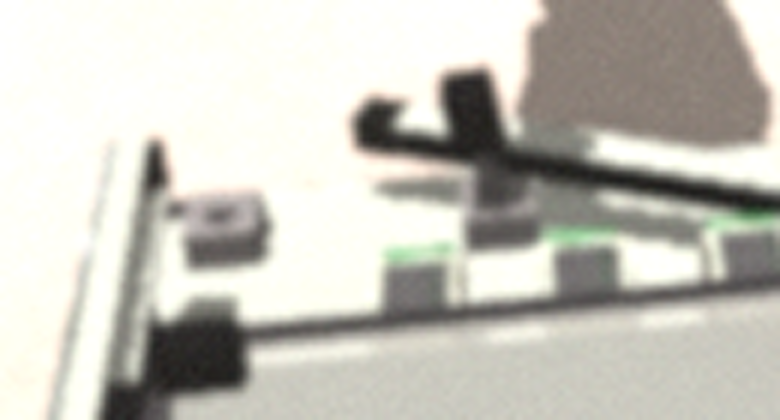

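View pics/p1dc.png

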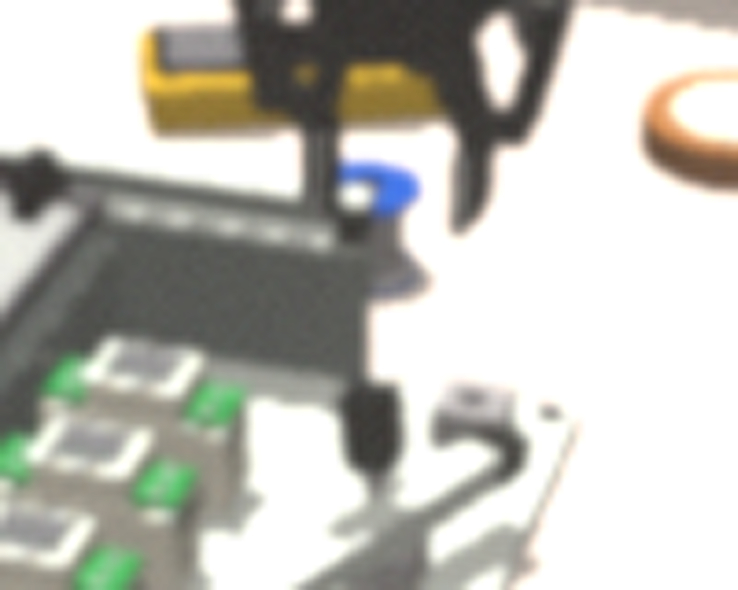

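Run:
```python
from h import *
w=np.load('p1.npz');W=(w['K'],w['o'],w['R'])
p=ray(W,np.array((362,341))/2.6+[130,80]-.3,.103)[0]; print(p,wj(p))
q=ray(W,np.array([(328,308),(396,305),(398,372),(325,376)])/2.6+[130,80]-.3,.103); print(q)
delta([p[0],p[1],.081],.085)
```

```text
[ 0.4587166  -0.13727955  0.103     ] [-132.09422237  -45.0666314 ]
[[ 0.44810337 -0.12828156  0.103     ]
 [ 0.46718448 -0.12567808  0.103     ]
 [ 0.47008529 -0.14581939  0.103     ]
 [ 0.44912975 -0.14895427  0.103     ]]
row [-0.     0.001 -0.003] [ 11.4 119.5  -9.3]
```

Run:
```python
from h import *
from scipy.optimize import least_squares
w=np.load('p1.npz');W=(w['K'],w['o'],w['R']); S=cam('scene'); D=cam('side')
hole=jw(-143.6,-36.5,22)
obs=[(W,np.array((362,341))/2.6+[130,80]-.3,18,2.),(S,np.array((472,110))/6+[125,180]-.4,0,1),(D,np.array((372,430))/7.375+[220,120]-.4,0,1)]
# check biases using upright pin in park? known hole mouth instead
def ax(p): 
    a=np.array([p[0],p[1],1]); return a/np.linalg.norm(a)
def P(p,s,): return hole+ax(p)*(.064+s/1000)
f=lambda p:np.concatenate([(proj(c,P(p,s))[0]-u)*k for c,u,s,k in obs])
r=least_squares(f,[.1,-.08]); print('world lean',r.x, 'grip centre',P(r.x,0),wj(P(r.x,0)),f(r.x).round(1))
# single-camera
for i in range(3):
    c,u,s,k=obs[i]; r1=least_squares(lambda p:proj(c,P(p,s))[0]-u,[.1,-.08]); print(i,r1.x)
```

```text
world lean [ 0.15129415 -0.09464834] grip centre [ 0.45606433 -0.1356726   0.08500457] [-134.60218498  -43.24264743] [ 0.  -0.1 -0.1 -0.2  0.2 -1.3]
0 [ 0.15122696 -0.09498272]
1 [ 0.16353039 -0.09039905]
2 [0.11142831 0.03344372]
```

```bash
cat >> h.py <<'E'
def Rax(a,yaw):
    a=np.array(a,float)/np.linalg.norm(a); y=-a; x=np.array([np.cos(yaw),np.sin(yaw),0]); x=x-a*(x@a); x/=np.linalg.norm(x); z=np.cross(x,y); return np.c_[x,y,z]
def deltaR(p,Rt,q=False):
    o,p0,R=state(); rv=Rn.from_matrix(R.T@Rt).as_rotvec(); t=R.T@(np.array(p)-p0)*1000
    print('row',rv.round(3),t.round(1)); return rv,t
E
python3 - <<'E'
from h import *
a=np.array([.151,-.095,1]);a/=np.linalg.norm(a); Rt=Rax(a,.10); c=np.array([.4561,-.1357,.0855])
print(Rt.round(3))
for s in (60,20,-5): deltaR(c+a*s/1000,Rt)
E
```

```text
[[ 0.984 -0.149 -0.099]
 [ 0.114  0.094  0.989]
 [-0.138 -0.984  0.109]]
row [ 0.108 -0.021  0.136] [ 17.1  55.9 -13.8]
row [ 0.108 -0.021  0.136] [11.7 95.3 -9.6]
row [ 0.108 -0.021  0.136] [  8.3 119.9  -6.9]
```

Call:
send_rows(series="0.054 -0.01 0.068 9 28 -7 0.6;0.108 -0.021 0.136 17 56 -14 0.6;0.108 -0.021 0.136 17 56 -14 0.6;0.108 -0.021 0.136 17 56 -14 0.6;0.108 -0.021 0.136 17 56 -14 0.6")

```text
clock: 34.98
position: [0.4649, -0.1411, 0.1447]
tool_rot: [-1.46, 0.137, 0.114]
force: [0.5, 0.3, 0.5]
grip_width: 0.0511
```

```bash
python3 snap.py wrist p2 130 120 430 340 1.8
```

```text
t 34.98 tcp [ 0.4649 -0.1411  0.1447] rpy [-1.46   0.137  0.114] jig [-126.2  -49.4] F [0.5 0.3 0.5] w 0.0511
scale 2.6
```

View pics/p2c.png

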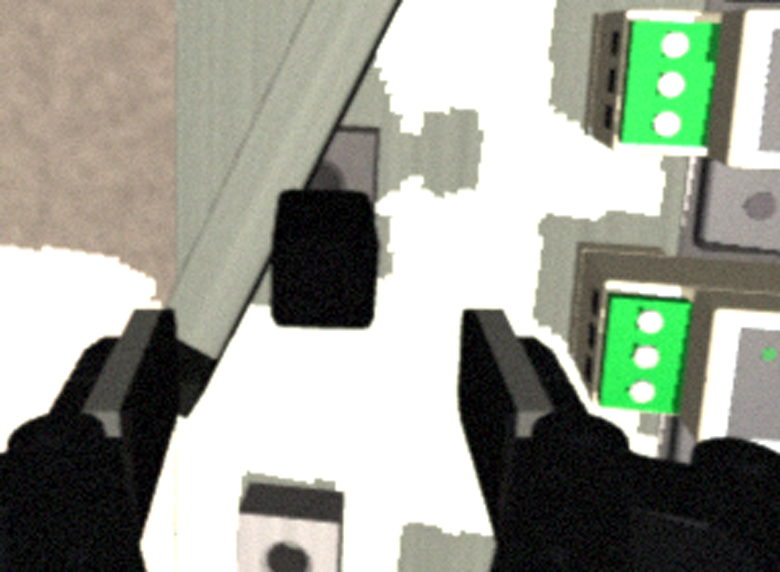

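Run:
```python
from h import *
w=np.load('p2.npz');W=(w['K'],w['o'],w['R'])
a=np.array([.151,-.095,1]);a/=np.linalg.norm(a); Rt=Rax(a,.10); c=np.array([.4561,-.1357,.0855])
for s in (18,-18):
  for dx,dz in ((-12,-12),(12,-12),(12,12),(-12,12)):
    q=c+a*s/1000+Rt[:,0]*dx/1000+Rt[:,2]*dz/1000
    print(s,dx,dz,((proj(W,q)[0]-[130,120])*2.6).round())
deltaR(c-a*.005,Rt)
```

```text
18 -12 -12 [269. 330.]
18 12 -12 [376. 330.]
18 12 12 [378. 229.]
18 -12 12 [267. 229.]
-18 -12 -12 [276. 270.]
-18 12 -12 [367. 270.]
-18 12 12 [368. 183.]
-18 -12 12 [275. 183.]
row [ 0.001 -0.001  0.003] [-0.1 66.1 -0.1]
```

Call:
send_rows(series="0 0 0 0 20 0 0.6;0 0 0 0 40 0 0.6;0 0 0 0 55 0 0.6;0 0 0 0 65 0 0.6;0 0 0 0 65 0 0.6;0 0 0 0 65 0 0.6;0 0 0 0 65 0 0.4;0 0 0 0 65 0 0.2;0 0 0 0 65 0 0;0 0 0 0 65 0 0;0 0 0 0 65 0 0;0 0 0 0 65 0 0;0 0 0 0 65 0 0", force=90)

```text
clock: 36.12
position: [0.4562, -0.1357, 0.0814]
tool_rot: [-1.461, 0.136, 0.113]
force: [0.7, -1.6, 10.5]
grip_width: 0.0224
```

```bash
python3 snap.py wrist p3 130 120 430 340 1.8; python3 snap.py side p3d 220 100 320 180 1.3
```

```text
t 36.12 tcp [ 0.4562 -0.1357  0.0814] rpy [-1.461  0.136  0.113] jig [-134.5  -43.3] F [ 0.7 -1.6 10.5] w 0.0224
scale 2.6
t 36.17 tcp [ 0.4562 -0.1358  0.0814] rpy [-1.462  0.136  0.113] jig [-134.5  -43.4] F [ 1.2 -1.3  9.7] w 0.0229
scale 7.375
```

View pics/p3c.png

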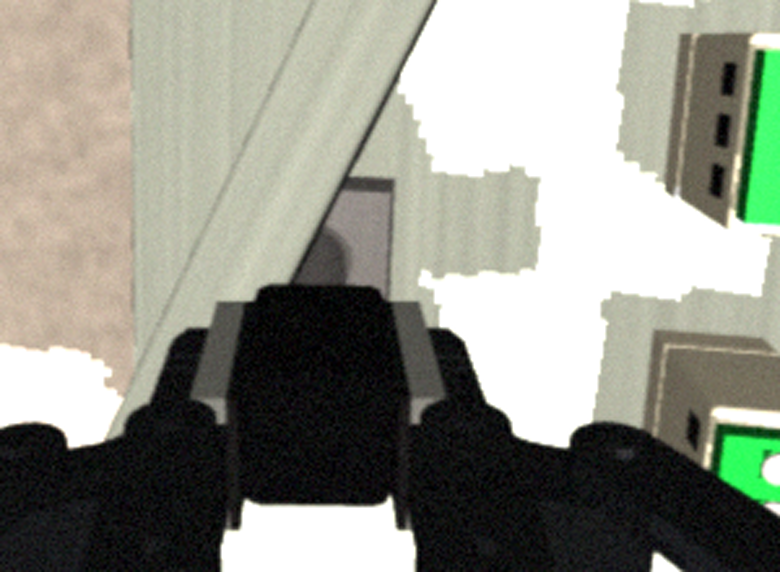

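View pics/p3dc.png

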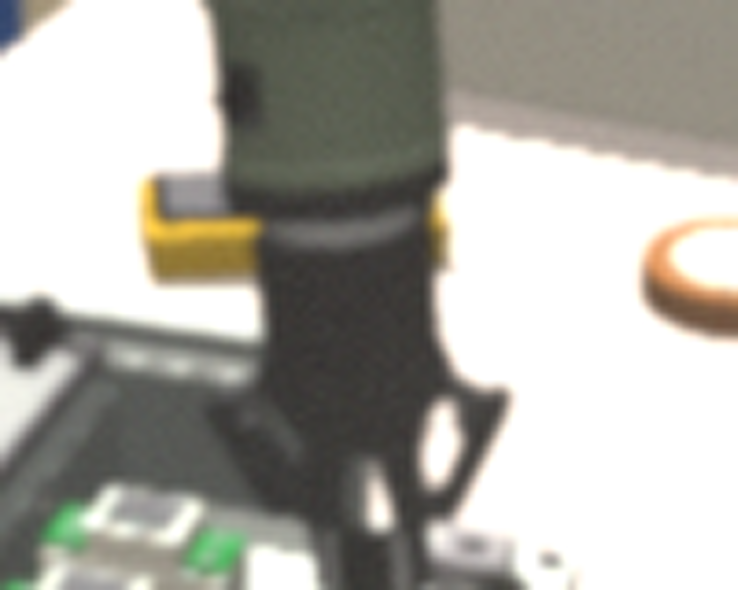

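Run:
```python
from h import *
st()
Rv=Rax([0,0,1],.085)
for x in (-135,-120,-100,-75,-50): deltaR(jw(x,-37.0,109),Rv)
deltaR(jw(-50,-37.0,150),Rv)
```

```text
t 36.22 tcp [ 0.4562 -0.1357  0.0814] rpy [-1.461  0.136  0.113] jig [-134.5  -43.3] F [ 1.9 -1.6  9.6] w 0.0228
row [-0.107  0.021 -0.137] [ -4.1 -26.5   9.3]
row [-0.107  0.021 -0.137] [ 10.8 -28.5   9.1]
row [-0.107  0.021 -0.137] [ 30.6 -31.3   8.8]
row [-0.107  0.021 -0.137] [ 55.4 -34.7   8.4]
row [-0.107  0.021 -0.137] [ 80.1 -38.2   8.1]
row [-0.107  0.021 -0.137] [ 74.6 -78.6  12.5]
```

Call:
send_rows(series="0 0 0 0 -6 0 0;0 0 0 0 -13 0 0;0 0 0 0 -20 0 0;0 0 0 0 -26 0 0;0 0 0 0 -27 0 0;-0.05 0.01 -0.07 4 -28 5 0;-0.107 0.021 -0.137 11 -29 9 0;-0.107 0.021 -0.137 18 -30 9 0;-0.107 0.021 -0.137 26 -31 9 0;-0.107 0.021 -0.137 34 -32 9 0;-0.107 0.021 -0.137 42 -33 9 0;-0.107 0.021 -0.137 50 -34 8.5 0;-0.107 0.021 -0.137 57 -35 8.5 0;-0.107 0.021 -0.137 64 -36 8.5 0;-0.107 0.021 -0.137 71 -37 8 0;-0.107 0.021 -0.137 77 -38 8 0;-0.107 0.021 -0.137 80 -38 8 0;-0.107 0.021 -0.137 80 -38 8 0;-0.107 0.021 -0.137 80 -38 8 0")

```text
clock: 37.8
position: [0.5386, -0.122, 0.1078]
tool_rot: [-1.57, 0.003, 0.085]
force: [0.5, 0.2, -0.3]
grip_width: 0.0232
```

```bash
python3 snap.py wrist p4 0 0 512 384 1.6; python3 snap.py side p4d 180 100 320 220 1.3
```

```text
t 37.8 tcp [ 0.5386 -0.122   0.1078] rpy [-1.57   0.003  0.085] jig [-51.2 -36.5] F [ 0.5  0.2 -0.3] w 0.0232
scale 1.5234375
t 37.85 tcp [ 0.5385 -0.1221  0.1078] rpy [-1.57   0.003  0.085] jig [-51.3 -36.6] F [-0.6  0.5 -2.3] w 0.0228
scale 4.916666666666667
```

View pics/p4c.png

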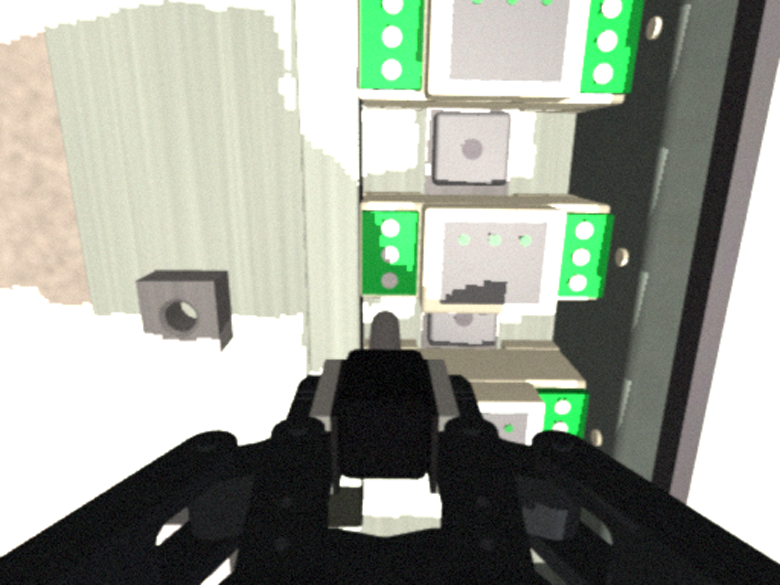

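View pics/p4dc.png

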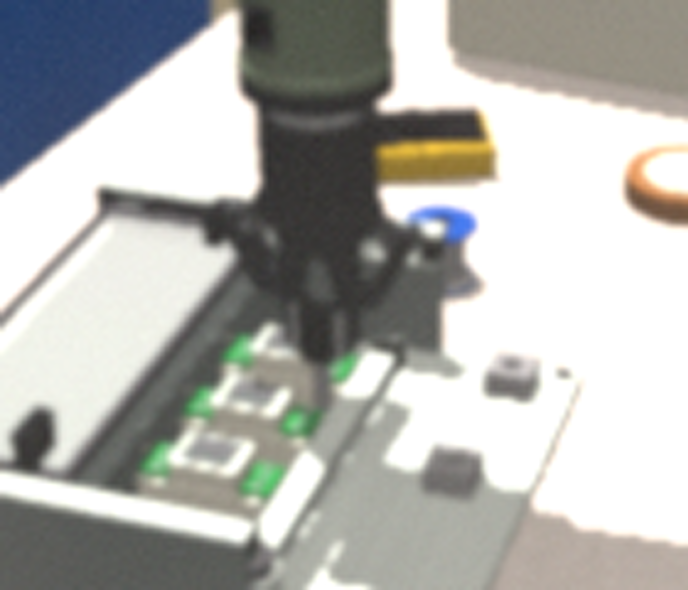

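Run:
```python
from h import *
Rv=Rax([0,0,1],.085)
for z in (.17,.11,.083): deltaR([.4511,-.2573,z],Rv)
```

```text
row [-0.001 -0.    -0.003] [ -98.7  -62.  -127.2]
row [-0.001 -0.    -0.003] [ -98.6   -2.  -127.2]
row [-0.001 -0.    -0.003] [ -98.5   25.  -127.3]
```

Call:
send_rows(series="0 0 0 0 -15 0 0;0 0 0 0 -40 0 0;0 0 0 0 -62 0 0;0 0 0 0 -62 0 0;0 0 0 -15 -62 -20 0;0 0 0 -35 -62 -45 0;0 0 0 -55 -62 -70 0;0 0 0 -75 -62 -95 0;0 0 0 -90 -62 -115 0;0 0 0 -98.7 -62 -127.2 0;0 0 -0.003 -98.7 -55 -127.2 0;0 0 -0.003 -98.7 -35 -127.2 0;0 0 -0.003 -98.7 -15 -127.2 0;0 0 -0.003 -98.7 -2 -127.2 0;0 0 -0.003 -98.7 -2 -127.2 0;0 0 -0.003 -98.7 -2 -127.2 0")

```text
clock: 39.23
position: [0.4513, -0.2564, 0.1096]
tool_rot: [-1.569, -0.0, 0.086]
force: [-0.2, -0.2, -0.1]
grip_width: 0.0229
```

```bash
python3 snap.py wrist p5 130 120 430 340 1.6; python3 snap.py side p5d 240 120 320 180 1.3; python3 snap.py scene p5s 125 165 225 240 1.8
python3 - <<'E'
from h import *
Rv=Rax([0,0,1],.085)
for z in (.11,.083): deltaR([.4511,-.2573,z],Rv)
E
```

```text
t 39.23 tcp [ 0.4513 -0.2564  0.1096] rpy [-1.569 -0.     0.086] jig [-149.5 -163.2] F [-0.2 -0.2 -0.1] w 0.0229
scale 2.6
t 39.28 tcp [ 0.4516 -0.2568  0.1103] rpy [-1.57e+00 -1.00e-03  8.50e-02] jig [-149.2 -163.5] F [ 0.3 -0.7  0.2] w 0.0227
scale 9.75
t 39.33 tcp [ 0.4519 -0.257   0.1107] rpy [-1.57  -0.002  0.085] jig [-149.  -163.8] F [ 0.  -0.  -1.2] w 0.0231
scale 7.8
row [-0.     0.     0.002] [-0.8  0.8 -0.1]
row [-0.     0.     0.002] [-0.8 27.8 -0.1]
```

View pics/p5c.png

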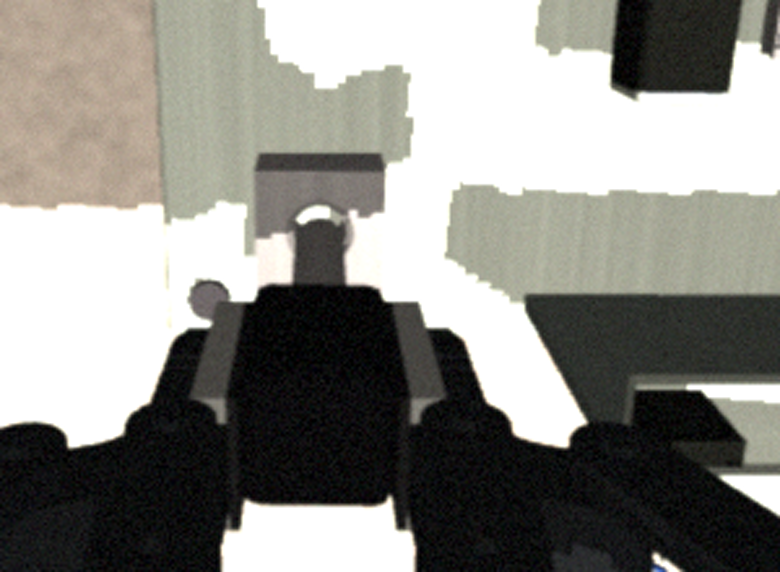

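View pics/p5dc.png

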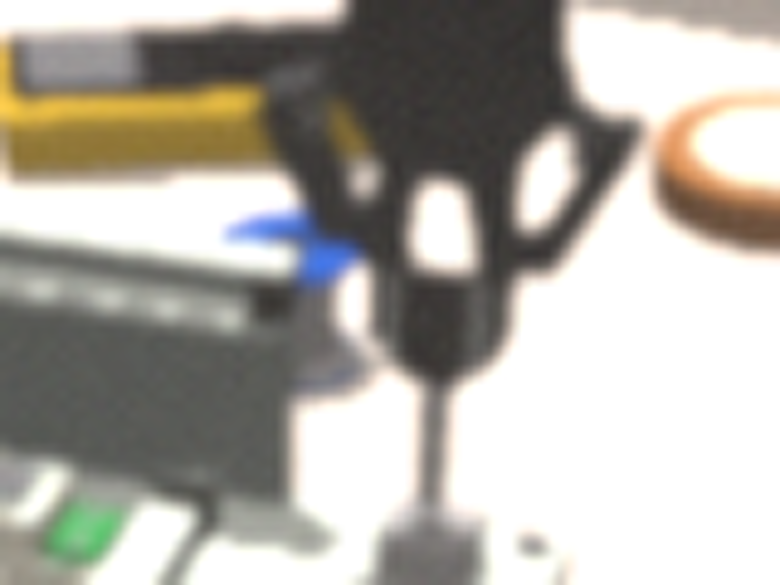

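View pics/p5sc.png

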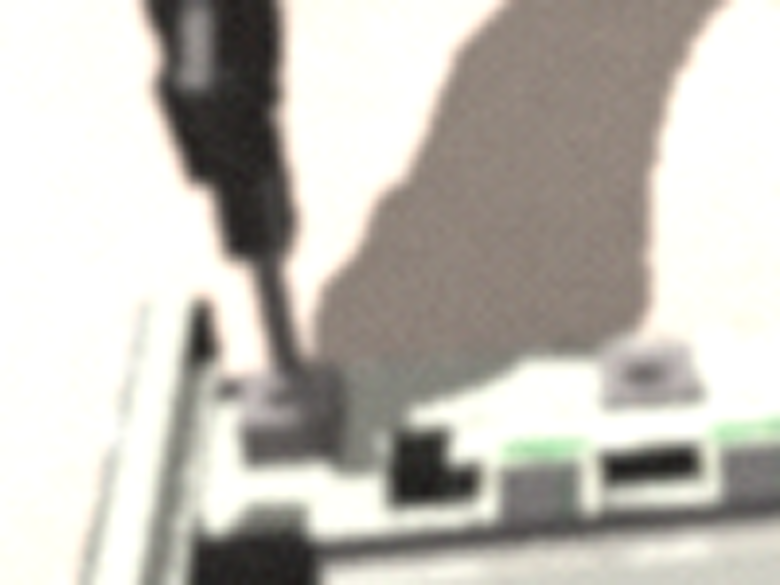

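Run:
```python
from h import *
w=np.load('p5.npz');W=(w['K'],w['o'],w['R'])
t=np.array([.4513,-.2564,.1096]); R=Rn.from_euler('xyz',[-1.569,0,.086]).as_matrix()
f=lambda P:((proj(W,P)[0]-[130,120]+.3)*2.6).round(1)
print('tip',f(t+R[:,1]*.0705),'below on block',f([t[0],t[1],.032]),'shank top',f(t+R[:,1]*.016))
for k in range(0,360,45): print(f([.4511+.007*np.cos(np.radians(k)),-.2573+.007*np.sin(np.radians(k)),.032]),end=' ')
# block corners from image z=.032: (257,168)?
q=ray(W,np.array([(256,170),(384,170)])/2.6+[130,120]-.3,.032); print(q,[wj(x) for x in q])
```

```text
tip [322.8 236.9] below on block [322.7 228.3] shank top [324.5 332.8]
[348.2 233.6] [342.2 215.1] [323.9 206. ] [304.3 212. ] [294.9 229.3] [301.2 247.7] [319.3 256.5] [338.7 250.7] [[ 0.43293035 -0.24216761  0.032     ]
 [ 0.46556315 -0.23936248  0.032     ]] [array([-166.59695723, -147.41894816]), array([-133.84385875, -147.36393772])]
```

Call:
send_rows(series="0 0 0.002 -0.6 3 0 0;0 0 0.002 -0.6 6 0 0;0 0 0.002 -0.6 9 0 0;0 0 0.002 -0.6 12 0 0;0 0 0.002 -0.6 15 0 0;0 0 0.002 -0.6 18 0 0;0 0 0.002 -0.6 21 0 0;0 0 0.002 -0.6 24 0 0;0 0 0.002 -0.6 27 0 0;0 0 0.002 -0.6 27.5 0 0;0 0 0.002 -0.6 27.5 0 0")

```text
clock: 40.3
position: [0.451, -0.2574, 0.0825]
tool_rot: [-1.57, 0.001, 0.085]
force: [1.1, -2.9, 1.6]
grip_width: 0.0226
```

```bash
python3 snap.py side p6d 240 120 320 180 1.3
```

```text
t 40.3 tcp [ 0.451  -0.2574  0.0825] rpy [-1.57e+00  1.00e-03  8.50e-02] jig [-149.8 -164.1] F [ 1.1 -2.9  1.6] w 0.0226
scale 9.75
```

View pics/p6dc.png

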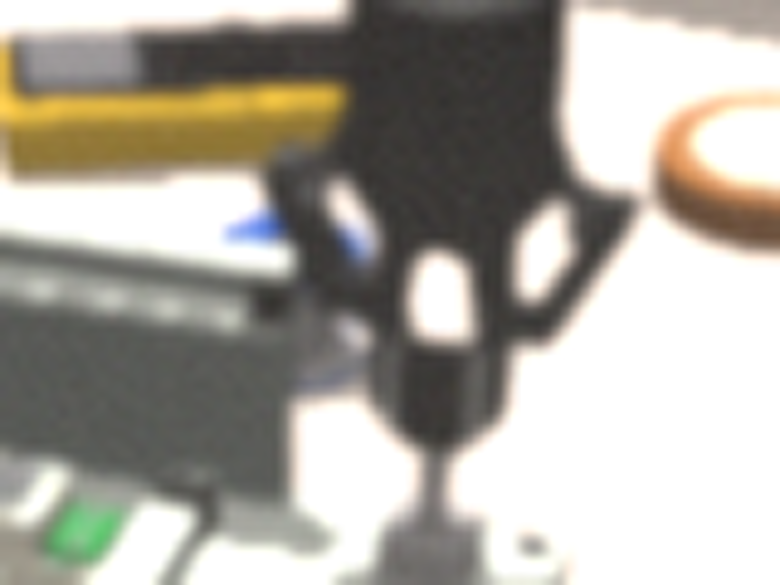

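Call:
send_rows(series="0 0 0 0 0 0 0.1;0 0 0 0 0 0 0.3;0 0 0 0 0 0 0.5;0 0 0 0 0 0 0.6;0 0 0 0 0 0 0.6;0 0 0 0 -15 0 0.6;0 0 0 0 -50 0 0.6;0 0 0 0 -90 0 0.6;0 0 0 0 -130 0 0.6;0 0 0 0 -170 0 0.6;0 0 0 0 -170 0 0.6;0 0 0 0 -170 0 0.6")

```text
clock: 41.35
position: [0.4515, -0.2578, 0.2543]
tool_rot: [-1.572, -0.002, 0.084]
force: [-0.4, -0.9, 0.3]
grip_width: 0.0507
```

```bash
python3 snap.py wrist p7 0 0 512 384 1.3; python3 snap.py scene p7s 110 165 340 320 1.5
```

```text
t 41.35 tcp [ 0.4515 -0.2578  0.2543] rpy [-1.572 -0.002  0.084] jig [-149.4 -164.6] F [-0.4 -0.9  0.3] w 0.0507
scale 1.5234375
t 41.4 tcp [ 0.4508 -0.2576  0.2527] rpy [-1.571e+00  1.000e-03  8.400e-02] jig [-150.1 -164.3] F [-0.1  0.3 -0.7] w 0.0514
scale 3.391304347826087
```

View pics/p7c.png

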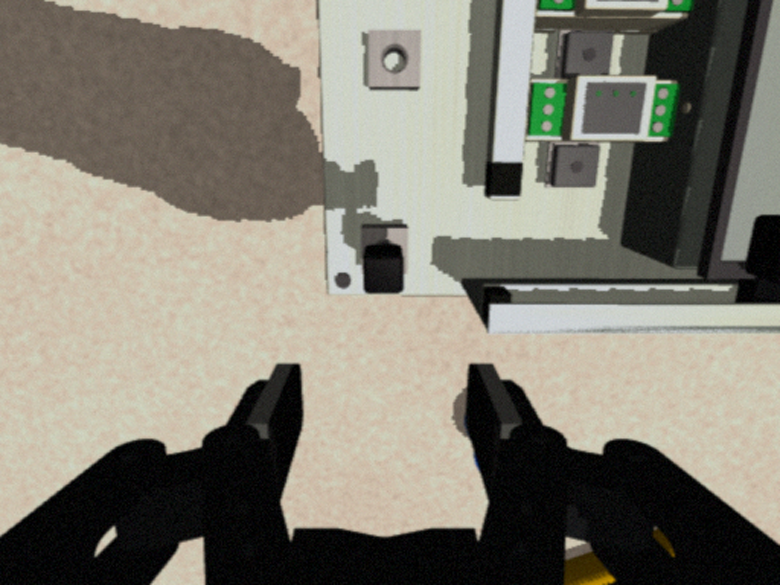

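View pics/p7sc.png

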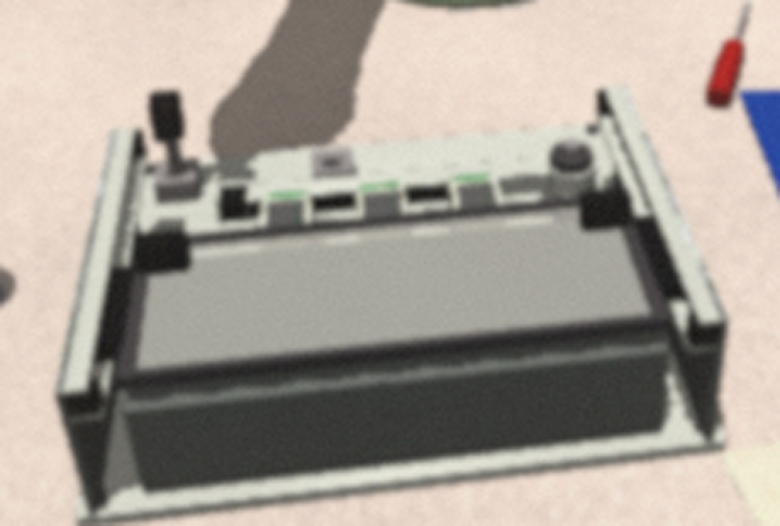

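Run:
```python
from h import *
Rv=Rax([0,0,1],JIG[2]+np.pi/2)
deltaR(jw(-10,0,320),Rv)
```

```text
row [-0.003 -1.57  -0.   ] [140.4 -68.2 164. ]
```

Call:
send_rows(series="0 -0.125 0 15 -30 18 0.2;0 -0.25 0 35 -68 40 0;0 -0.375 0 55 -68 65 0;0 -0.5 0 75 -68 90 0;0 -0.625 0 95 -68 110 0;0 -0.75 0 115 -68 130 0;0 -0.875 0 130 -68 150 0;0 -1.0 0 140 -68 164 0;0 -1.125 0 140 -68 164 0;0 -1.25 0 140 -68 164 0;0 -1.375 0 140 -68 164 0;0 -1.5 0 140 -68 164 0;0 -1.57 0 140 -68 164 0;0 -1.57 0 140 -68 164 0;0 -1.57 0 140 -68 164 0;0 -1.57 0 140 -68 164 0")

```text
clock: 42.78
position: [0.5765, -0.0821, 0.3198]
tool_rot: [-1.569, -0.001, 1.652]
force: [-0.5, 0.0, -0.9]
grip_width: 0.0002
```

```bash
python3 snap.py wrist g1 50 60 460 340 1.6
```

```text
t 42.78 tcp [ 0.5765 -0.0821  0.3198] rpy [-1.569e+00 -1.000e-03  1.652e+00] jig [-10.1  -0. ] F [-0.5  0.  -0.9] w 0.0002
scale 1.9024390243902438
```

View pics/g1c.png

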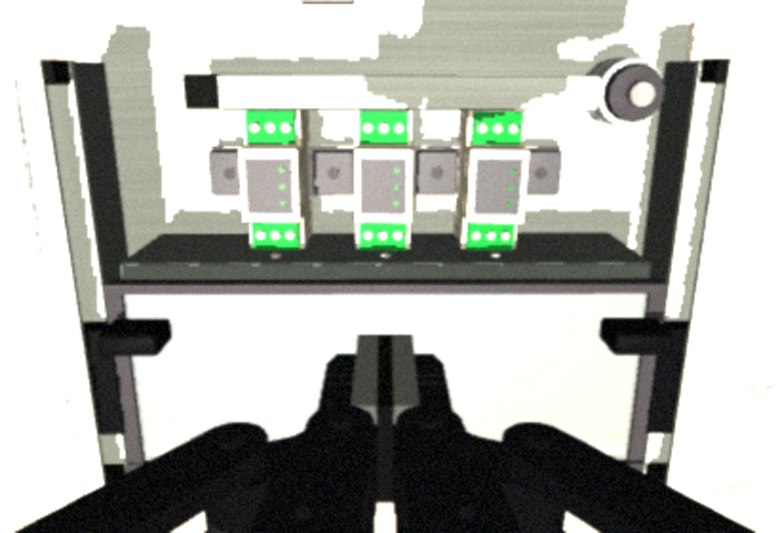

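Run:
```python
from h import *
w=np.load('g1.npz');W=(w['K'],w['o'],w['R'])
s=1.90244
g=lambda u,z: wj(ray(W,np.array(u)/s+[50,60]-.25,z)[0]).round(1)
print('R rear top inner',g((153,354),.134),'front bottom inner',g((170,321),.107))
print('L rear top inner',g((618,354),.134),'front bottom inner',g((601,320),.107))
print('sheet front edge',g((386,284),.107))
im=cv2.imread('pics/g1.png').astype(float)*4
crop(np.clip(im,0,255).astype(np.uint8),85,215,155,265,8,'pics/g1r.png'); crop(np.clip(im,0,255).astype(np.uint8),350,215,420,265,8,'pics/g1l.png')
```

```text
R rear top inner [  68.  -130.4] front bottom inner [  59.3 -129. ]
L rear top inner [ 68.8 130.6] front bottom inner [ 59.4 129.3]
sheet front edge [36.2  0.5]
```

View pics/g1r.png

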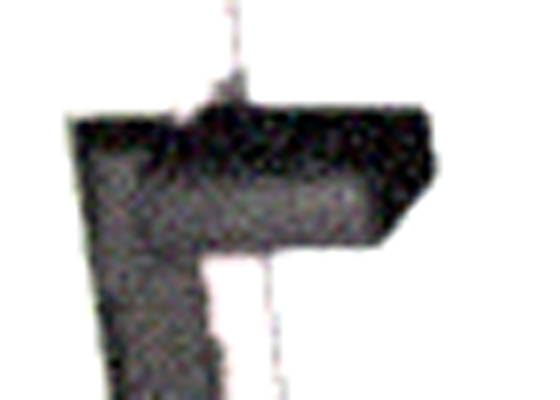

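View pics/g1l.png

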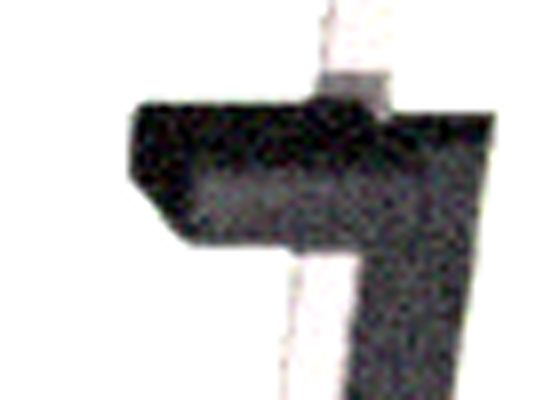

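Run:
```python
from h import *
w=np.load('g1.npz');W=(w['K'],w['o'],w['R'])
g=lambda u,z: wj(ray(W,np.array(u)/8+[85,215]-.4,z)[0]).round(1)
print(g((205,300),.118),g((215,390),.118),'outer',g((110,390),.118),'gap',g((275,390),.107))
print('lug top rear inner',g((378,245),.134),'front top inner',g((362,180),.134), g((430,110),.107))
```

```text
[  83.3 -160.3] [  97.4 -160.7] outer [  97.4 -175.6] gap [ 103.4 -157.1]
lug top rear inner [  67.3 -128.6] front top inner [  57.9 -129.7] [  59.1 -129.8]
```

Call:
send_rows(series="0 0 0 -30 0 -20 0;0 0 0 -60 20 -42 0;0 0 0 -90 50 -64 0;0 0 0 -115 80 -80 0;0 0 0 -132 115 -92 0;0 0 0 -139 150 -98 0;0 0 0 -139 175 -98 0;0 0 0 -139 188 -98 0;0 0 0 -139 194 -98 0;0 0 0 -139 194 -98 0;0 0 0 -139 194 -98 0;0 0 0 -139 194 -98 0")

```text
clock: 43.83
position: [0.6866, -0.2122, 0.1285]
tool_rot: [-1.572, -0.0, 1.655]
force: [0.1, -0.1, 0.6]
grip_width: -0.0002
```

```bash
python3 snap.py wrist g2 50 60 460 340 3; python3 snap.py scene g2s 110 165 340 320 1.5
```

```text
t 43.83 tcp [ 0.6866 -0.2122  0.1285] rpy [-1.572 -0.     1.655] jig [  88.7 -138.8] F [ 0.1 -0.1  0.6] w -0.0002
scale 1.9024390243902438
t 43.88 tcp [ 0.6865 -0.2123  0.1283] rpy [-1.572  0.     1.655] jig [  88.5 -139. ] F [ 0.6  0.2 -0.5] w -0.0002
scale 3.391304347826087
```

View pics/g2c.png

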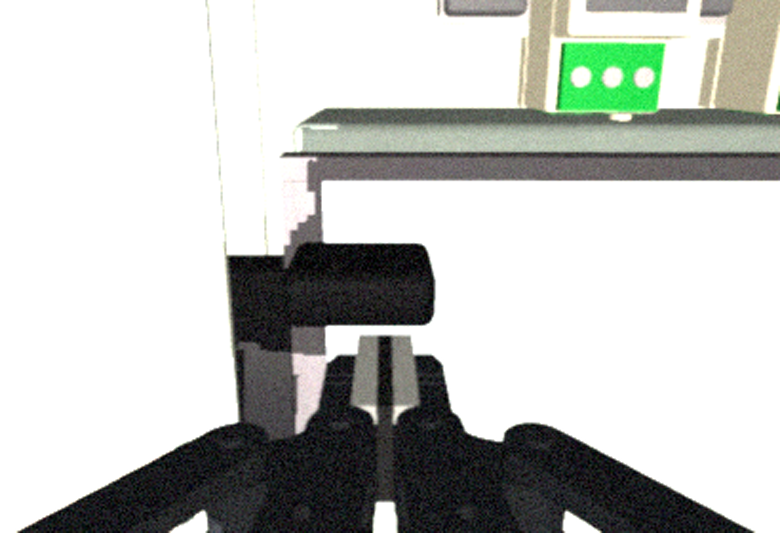

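View pics/g2sc.png

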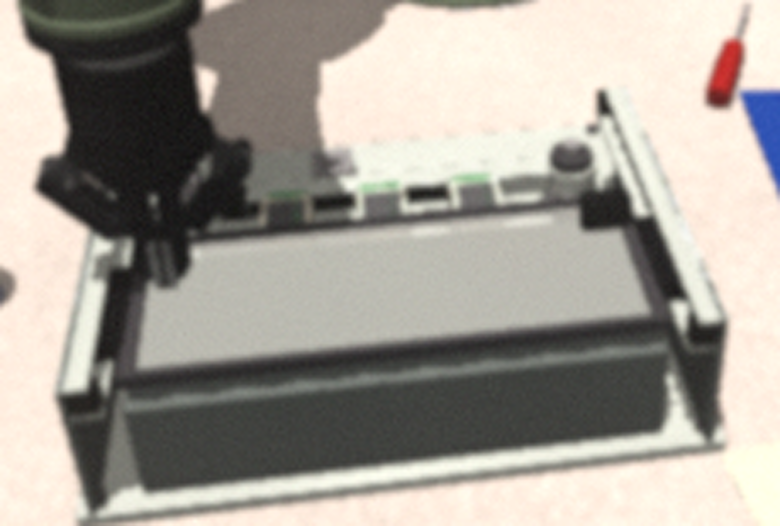

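Call:
send_rows(series="0 0 0 0 2 4 0;0 0 0 0 2 8 0;0 0 0 0 2 10 0;0 0 0 0 2 12 0;0 0 0 0 2 14 0;0 0 0 0 2 16 0;0 0 0 0 2 18 0;0 0 0 0 2 19.5 0;0 0 0 0 2 19.5 0;0 0 0 0 2 19.5 0")

```text
clock: 44.77
position: [0.6663, -0.2139, 0.1244]
tool_rot: [-1.57, -0.001, 1.655]
force: [3.5, 2.2, 2.8]
grip_width: -0.0001
```

```bash
python3 snap.py wrist g3 50 60 460 340 3
```

```text
t 44.77 tcp [ 0.6663 -0.2139  0.1244] rpy [-1.570e+00 -1.000e-03  1.655e+00] jig [  68.4 -138.8] F [3.5 2.2 2.8] w -0.0001
scale 1.9024390243902438
```

View pics/g3c.png

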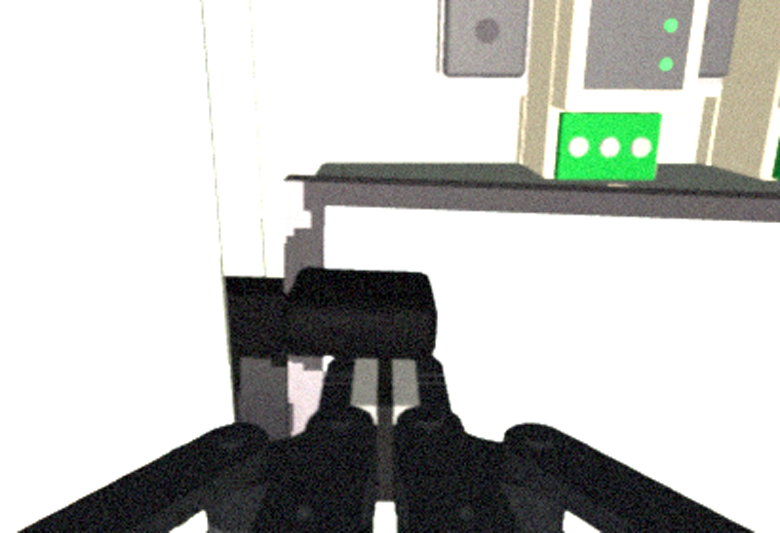

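Call:
send_rows(series="0 0 0 0 -5 -8 0;0 0 0 0 -30 -14 0;0 0 0 30 -45 -20 0;0 0 0 70 -45 -20 0;0 0 0 110 -45 -20 0;0 0 0 150 -45 -20 0;0 0 0 190 -45 -20 0;0 0 0 225 -45 -20 0;0 0 0 255 -45 -20 0;0 0 0 272 -45 -20 0;0 0 0 278 -40 -20 0;0 0 0 278 -20 -20 0;0 0 0 278 0 -20 0;0 0 0 278 0 -20 0;0 0 0 278 0 -20 0")

```text
clock: 46.07
position: [0.6623, 0.0638, 0.1236]
tool_rot: [-1.567, -0.001, 1.654]
force: [-0.0, 0.3, 0.4]
grip_width: -0.0
```

```bash
python3 snap.py wrist g4 50 60 460 340 3
```

```text
t 46.07 tcp [0.6623 0.0638 0.1236] rpy [-1.567e+00 -1.000e-03  1.654e+00] jig [ 87.7 138.2] F [-0.   0.3  0.4] w -0.0
scale 1.9024390243902438
```

View pics/g4c.png

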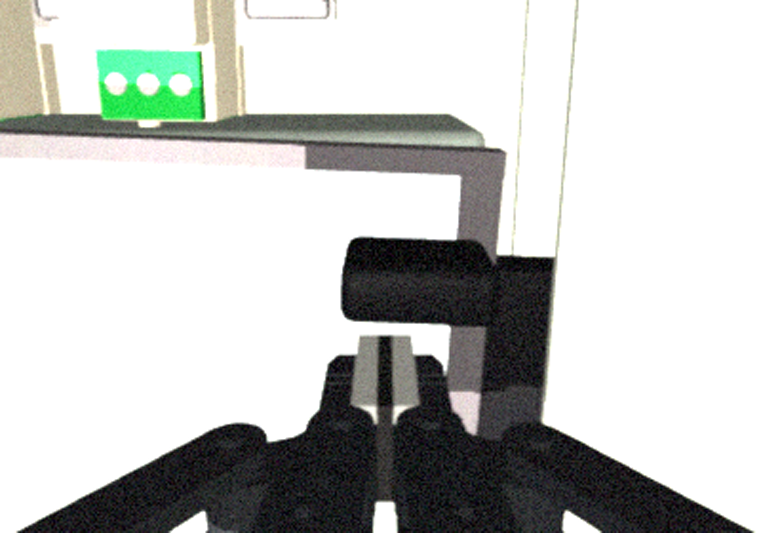

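Call:
send_rows(series="0 0 0 0 0 4 0;0 0 0 0 0 8 0;0 0 0 0 0 11 0;0 0 0 0 0 14 0;0 0 0 0 0 17 0;0 0 0 0 0 20 0;0 0 0 0 0 23 0;0 0 0 0 0 26 0;0 0 0 0 0 29 0;0 0 0 0 0 32 0;0 0 0 0 0 34 0;0 0 0 0 0 35 0;0 0 0 0 0 35 0")

```text
clock: 47.2
position: [0.6278, 0.0617, 0.1246]
tool_rot: [-1.569, -0.001, 1.655]
force: [1.7, 0.7, 0.4]
grip_width: -0.0001
```

```bash
python3 snap.py wrist g5 50 60 460 340 3;  python3 snap.py scene g5s 110 165 340 320 1.5
```

```text
t 47.2 tcp [0.6278 0.0617 0.1246] rpy [-1.569e+00 -1.000e-03  1.655e+00] jig [ 53.1 139.1] F [1.7 0.7 0.4] w -0.0001
scale 1.9024390243902438
t 47.25 tcp [0.6277 0.0617 0.1244] rpy [-1.569e+00 -1.000e-03  1.655e+00] jig [ 53.  139.1] F [ 1.  -0.1  1. ] w 0.0
scale 3.391304347826087
```

View pics/g5c.png

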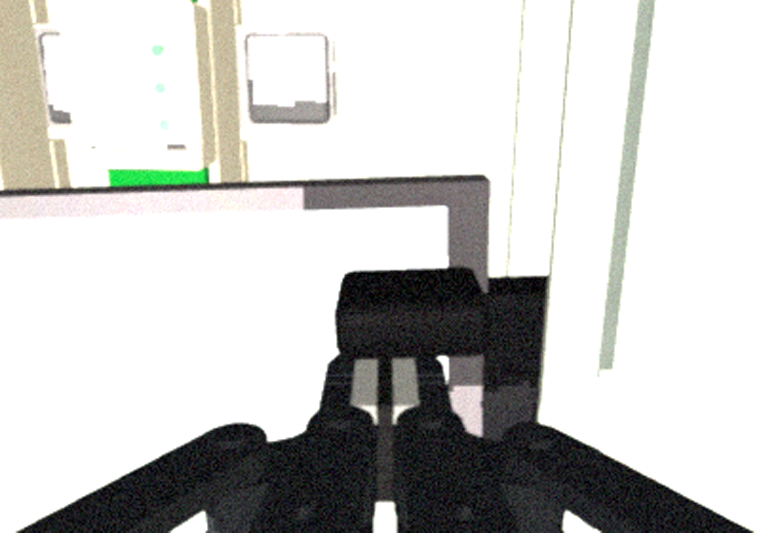

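View pics/g5sc.png

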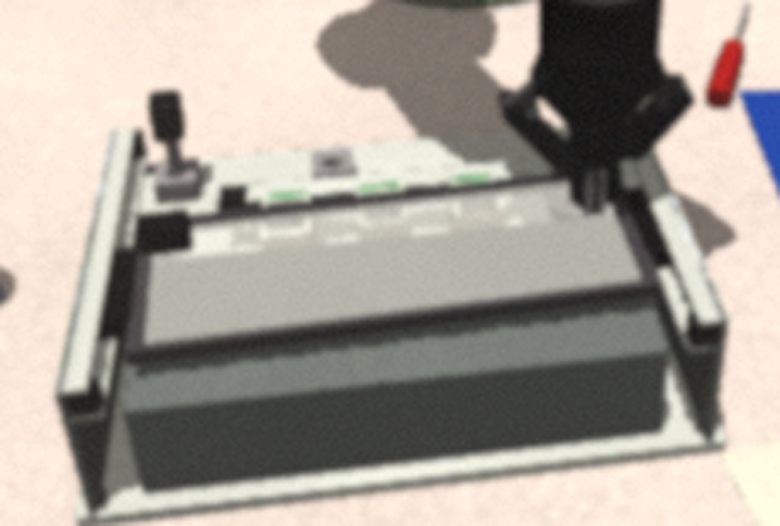

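Call:
send_rows(series="0 0 0 0 -5 -8 0;0 0 0 0 -30 -18 0;0 0 0 -30 -45 -27 0;0 0 0 -70 -45 -27 0;0 0 0 -110 -45 -27 0;0 0 0 -150 -45 -27 0;0 0 0 -190 -45 -27 0;0 0 0 -228 -45 -27 0;0 0 0 -260 -45 -27 0;0 0 0 -278 -40 -27 0;0 0 0 -278 -20 -27 0;0 0 0 -278 0 -27 0;0 0 0 -278 0 -27 0;0 0 0 -278 0 -20 0;0 0 0 -278 0 -14 0;0 0 0 -278 0 -8 0;0 0 0 -278 0 -2 0;0 0 0 -278 0 4 0;0 0 0 -278 0 10 0;0 0 0 -278 0 15 0")

```text
clock: 48.97
position: [0.6363, -0.2165, 0.1251]
tool_rot: [-1.571, -0.001, 1.655]
force: [6.6, 2.6, 5.4]
grip_width: -0.0001
```

```bash
python3 snap.py scene g6s 110 165 340 320 1.5
```

```text
t 48.97 tcp [ 0.6363 -0.2165  0.1251] rpy [-1.571e+00 -1.000e-03  1.655e+00] jig [  38.2 -139. ] F [6.6 2.6 5.4] w -0.0001
scale 3.391304347826087
```

View pics/g6sc.png

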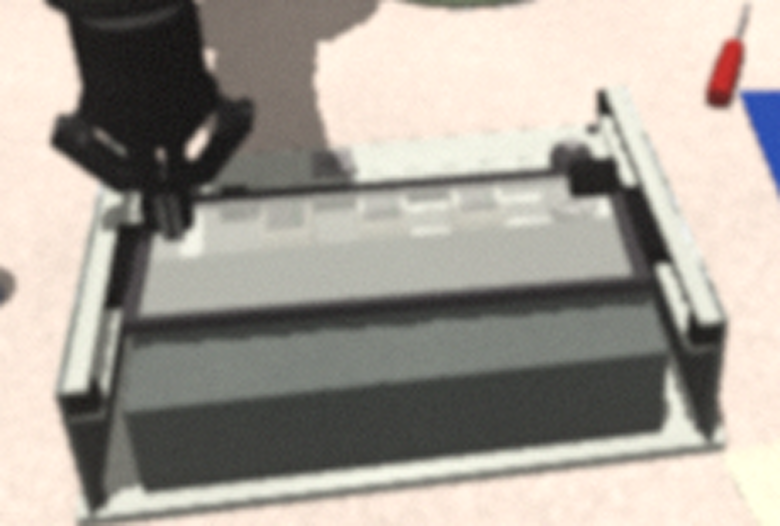

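Call:
send_rows(series="0 0 0 0 -5 -8 0;0 0 0 0 -30 -18 0;0 0 0 30 -45 -28 0;0 0 0 70 -45 -28 0;0 0 0 110 -45 -28 0;0 0 0 150 -45 -28 0;0 0 0 190 -45 -28 0;0 0 0 228 -45 -28 0;0 0 0 260 -45 -28 0;0 0 0 278 -40 -28 0;0 0 0 278 -20 -28 0;0 0 0 278 0 -28 0;0 0 0 278 0 -28 0;0 0 0 278 0 -20 0;0 0 0 278 0 -14 0;0 0 0 278 0 -8 0;0 0 0 278 0 -2 0;0 0 0 278 0 4 0;0 0 0 278 0 10 0;0 0 0 278 0 15 0")

```text
clock: 50.68
position: [0.598, 0.0592, 0.1252]
tool_rot: [-1.571, -0.001, 1.655]
force: [4.2, -0.6, 1.7]
grip_width: -0.0004
```

Call:
send_rows(series="0 0 0 0 -5 -8 0;0 0 0 0 -30 -18 0;0 0 0 -30 -45 -28 0;0 0 0 -70 -45 -28 0;0 0 0 -110 -45 -28 0;0 0 0 -150 -45 -28 0;0 0 0 -190 -45 -28 0;0 0 0 -228 -45 -28 0;0 0 0 -260 -45 -28 0;0 0 0 -278 -40 -28 0;0 0 0 -278 -20 -28 0;0 0 0 -278 0 -28 0;0 0 0 -278 0 -28 0;0 0 0 -278 0 -20 0;0 0 0 -278 0 -14 0;0 0 0 -278 0 -8 0;0 0 0 -278 0 -2 0;0 0 0 -278 0 4 0;0 0 0 -278 0 10 0;0 0 0 -278 0 15 0")

```text
clock: 52.35
position: [0.6063, -0.219, 0.125]
tool_rot: [-1.571, -0.001, 1.655]
force: [7.6, 3.1, 5.4]
grip_width: 0.0001
```

```bash
python3 snap.py scene g7s 110 165 340 320 1.5; python3 snap.py wrist g7 50 60 460 340 2
```

```text
t 52.35 tcp [ 0.6063 -0.219   0.125 ] rpy [-1.571e+00 -1.000e-03  1.655e+00] jig [   8.2 -138.9] F [7.6 3.1 5.4] w 0.0001
scale 3.391304347826087
t 52.4 tcp [ 0.6057 -0.2192  0.1249] rpy [-1.570e+00 -1.000e-03  1.655e+00] jig [   7.5 -139. ] F [2.7 1.1 2.3] w -0.0003
scale 1.9024390243902438
```

View pics/g7sc.png

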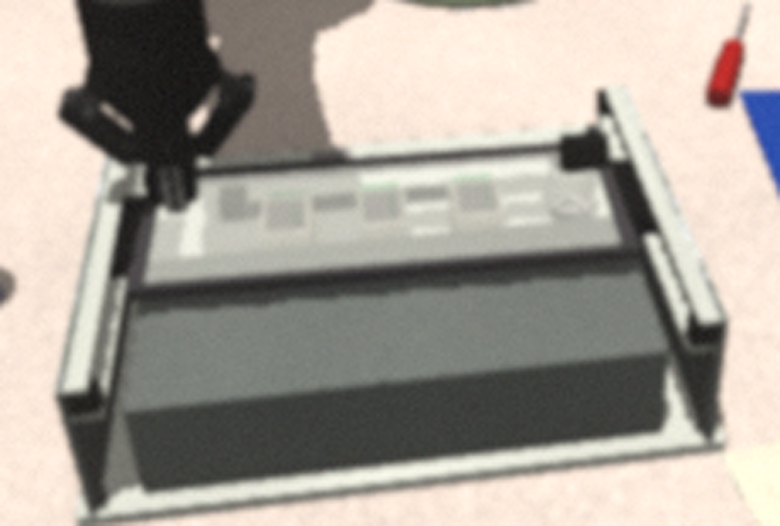

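View pics/g7c.png

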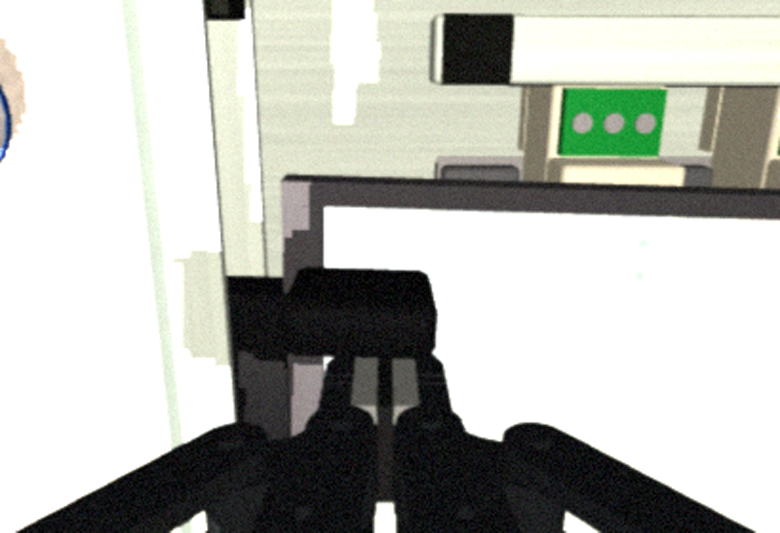

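Call:
send_rows(series="0 0 0 0 -5 -8 0;0 0 0 0 -30 -18 0;0 0 0 30 -45 -28 0;0 0 0 70 -45 -28 0;0 0 0 110 -45 -28 0;0 0 0 150 -45 -28 0;0 0 0 190 -45 -28 0;0 0 0 228 -45 -28 0;0 0 0 260 -45 -28 0;0 0 0 278 -40 -28 0;0 0 0 278 -20 -28 0;0 0 0 278 0 -28 0;0 0 0 278 0 -28 0;0 0 0 278 0 -20 0;0 0 0 278 0 -14 0;0 0 0 278 0 -8 0;0 0 0 278 0 -2 0;0 0 0 278 0 4 0;0 0 0 278 0 10 0;0 0 0 278 0 15 0")

```text
clock: 54.12
position: [0.5681, 0.0566, 0.1252]
tool_rot: [-1.571, -0.001, 1.655]
force: [2.9, -0.9, 3.7]
grip_width: 0.0
```

Call:
send_rows(series="0 0 0 0 -5 -8 0;0 0 0 0 -30 -18 0;0 0 0 -30 -45 -28 0;0 0 0 -70 -45 -28 0;0 0 0 -110 -45 -28 0;0 0 0 -150 -45 -28 0;0 0 0 -190 -45 -28 0;0 0 0 -228 -45 -28 0;0 0 0 -260 -45 -28 0;0 0 0 -278 -40 -28 0;0 0 0 -278 -20 -28 0;0 0 0 -278 0 -28 0;0 0 0 -278 0 -28 0;0 0 0 -278 0 -20 0;0 0 0 -278 0 -14 0;0 0 0 -278 0 -8 0;0 0 0 -278 0 -2 0;0 0 0 -278 0 4 0;0 0 0 -278 0 10 0;0 0 0 -278 0 15 0")

```text
clock: 55.78
position: [0.5766, -0.2215, 0.1251]
tool_rot: [-1.571, -0.001, 1.655]
force: [5.4, 1.8, 3.1]
grip_width: -0.0003
```

```bash
python3 snap.py scene g8s 110 165 340 320 1.5; python3 snap.py wrist g8 50 60 460 340 2
```

```text
t 55.78 tcp [ 0.5766 -0.2215  0.1251] rpy [-1.571e+00 -1.000e-03  1.655e+00] jig [ -21.7 -138.9] F [5.4 1.8 3.1] w -0.0003
scale 3.391304347826087
t 55.83 tcp [ 0.5758 -0.2217  0.1249] rpy [-1.570e+00 -1.000e-03  1.655e+00] jig [ -22.6 -139. ] F [2.3 0.8 2.1] w -0.0001
scale 1.9024390243902438
```

View pics/g8sc.png

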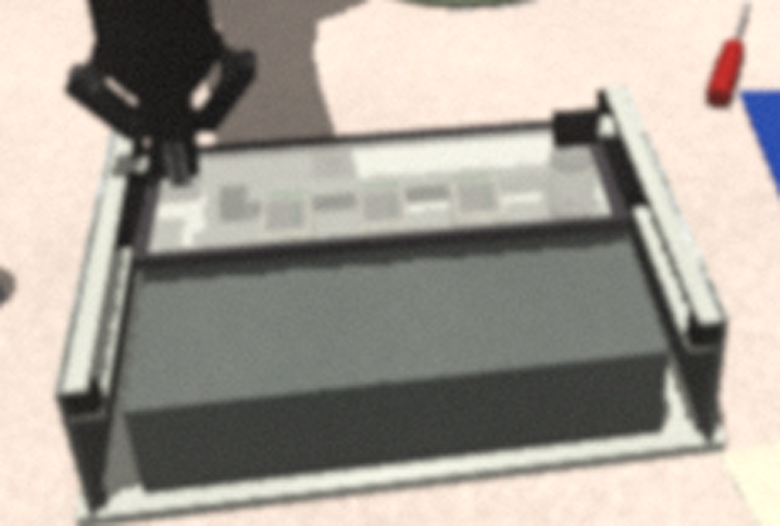

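Call:
send_rows(series="0 0 0 0 -5 -8 0;0 0 0 0 -30 -18 0;0 0 0 30 -45 -28 0;0 0 0 70 -45 -28 0;0 0 0 110 -45 -28 0;0 0 0 150 -45 -28 0;0 0 0 190 -45 -28 0;0 0 0 228 -45 -28 0;0 0 0 260 -45 -28 0;0 0 0 278 -40 -28 0;0 0 0 278 -20 -28 0;0 0 0 278 0 -28 0;0 0 0 278 0 -28 0;0 0 0 278 0 -20 0;0 0 0 278 0 -14 0;0 0 0 278 0 -8 0;0 0 0 278 0 -2 0;0 0 0 278 0 4 0;0 0 0 278 0 10 0;0 0 0 278 0 15 0")

```text
clock: 57.55
position: [0.5382, 0.0541, 0.1252]
tool_rot: [-1.571, -0.001, 1.655]
force: [3.5, 0.7, 3.0]
grip_width: -0.0
```

Call:
send_rows(series="0 0 0 0 -5 -8 0;0 0 0 0 -30 -18 0;0 0 0 -30 -45 -28 0;0 0 0 -70 -45 -28 0;0 0 0 -110 -45 -28 0;0 0 0 -150 -45 -28 0;0 0 0 -190 -45 -28 0;0 0 0 -228 -45 -28 0;0 0 0 -260 -45 -28 0;0 0 0 -278 -40 -28 0;0 0 0 -278 -20 -28 0;0 0 0 -278 0 -28 0;0 0 0 -278 0 -28 0;0 0 0 -278 0 -20 0;0 0 0 -278 0 -14 0;0 0 0 -278 0 -8 0;0 0 0 -278 0 -2 0;0 0 0 -278 0 3 0;0 0 0 -278 0 8 0;0 0 0 -278 0 12 0")

```text
clock: 59.22
position: [0.5496, -0.2239, 0.125]
tool_rot: [-1.571, -0.001, 1.655]
force: [2.9, 0.2, 2.1]
grip_width: -0.0003
```

```bash
python3 snap.py scene g9s 110 165 340 320 1.5; python3 snap.py wrist g9 50 60 460 340 2
```

```text
t 59.22 tcp [ 0.5496 -0.2239  0.125 ] rpy [-1.571e+00 -1.000e-03  1.655e+00] jig [ -48.8 -139. ] F [2.9 0.2 2.1] w -0.0003
scale 3.391304347826087
t 59.27 tcp [ 0.5491 -0.224   0.1248] rpy [-1.570e+00 -1.000e-03  1.655e+00] jig [ -49.3 -139. ] F [3.  0.6 3. ] w -0.0005
scale 1.9024390243902438
```

View pics/g9sc.png

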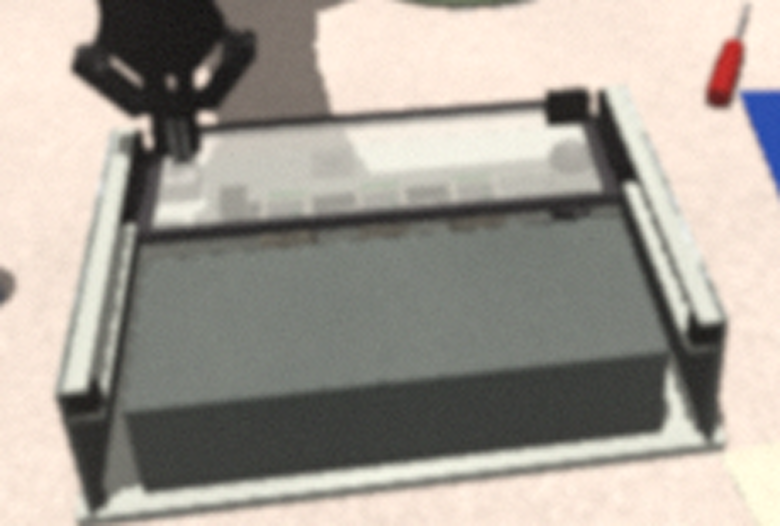

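View pics/g9c.png

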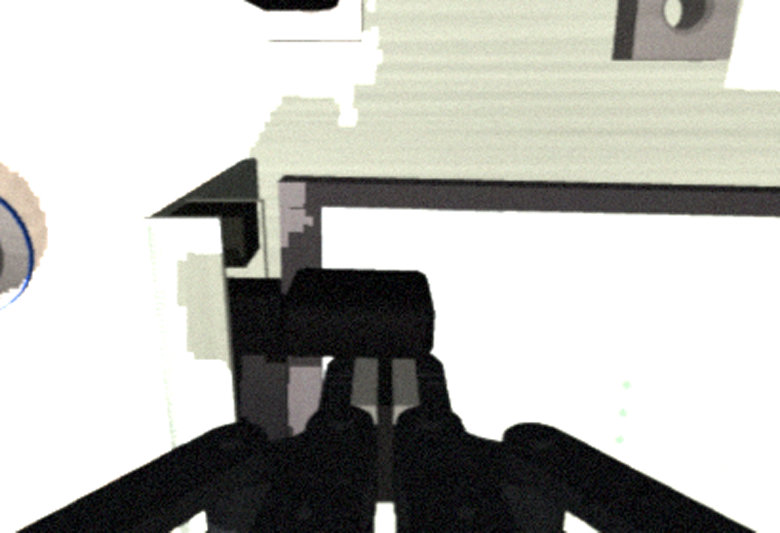

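Call:
send_rows(series="0 0 0 0 -5 -8 0;0 0 0 0 -30 -18 0;0 0 0 30 -45 -24 0;0 0 0 70 -45 -24 0;0 0 0 110 -45 -24 0;0 0 0 150 -45 -24 0;0 0 0 190 -45 -24 0;0 0 0 228 -45 -24 0;0 0 0 260 -45 -24 0;0 0 0 278 -40 -24 0;0 0 0 278 -20 -24 0;0 0 0 278 0 -24 0;0 0 0 278 0 -20 0;0 0 0 278 0 -15 0;0 0 0 278 0 -10 0;0 0 0 278 0 -6 0;0 0 0 278 0 -2 0;0 0 0 278 0 2 0;0 0 0 278 0 6 0;0 0 0 278 0 8 0")

```text
clock: 60.98
position: [0.5183, 0.0525, 0.1252]
tool_rot: [-1.571, -0.001, 1.655]
force: [4.0, 1.0, 2.4]
grip_width: 0.0001
```

Call:
send_rows(series="0 0 0 0 0 1 0;0 0 0 0 0 2 0;0 0 0 0 0 3 0;0 0 0 0 0 4 0;0 0 0 0 0 4 0")

```text
clock: 61.4
position: [0.5163, 0.0522, 0.1254]
tool_rot: [-1.574, -0.001, 1.654]
force: [13.4, -1.3, 0.6]
grip_width: 0.0001
```

```bash
python3 snap.py wrist g10 50 60 460 340 2
```

```text
t 61.4 tcp [0.5163 0.0522 0.1254] rpy [-1.574e+00 -1.000e-03  1.654e+00] jig [-58.8 138.9] F [13.4 -1.3  0.6] w 0.0001
scale 1.9024390243902438
```

View pics/g10c.png

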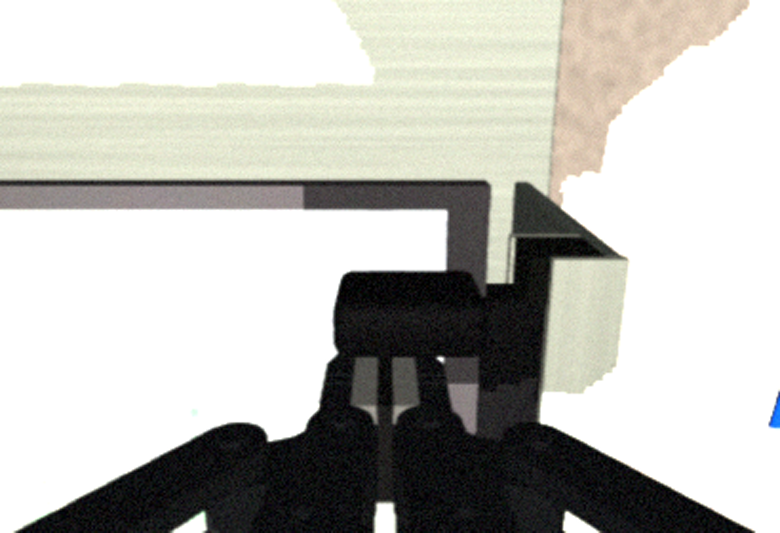

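Call:
send_rows(series="0 0 0 0 -5 -8 0;0 0 0 0 -30 -18 0;0 0 0 -30 -45 -27 0;0 0 0 -70 -45 -27 0;0 0 0 -110 -45 -27 0;0 0 0 -150 -45 -27 0;0 0 0 -190 -45 -27 0;0 0 0 -228 -45 -27 0;0 0 0 -260 -45 -27 0;0 0 0 -278 -40 -27 0;0 0 0 -278 -20 -27 0;0 0 0 -278 0 -27 0;0 0 0 -278 0 -23 0;0 0 0 -278 0 -19 0;0 0 0 -278 0 -15 0;0 0 0 -278 0 -11 0;0 0 0 -278 0 -8 0;0 0 0 -278 0 -5 0;0 0 0 -278 0 -3 0;0 0 0 -278 0 -2 0")

```text
clock: 63.12
position: [0.5399, -0.2247, 0.1249]
tool_rot: [-1.571, -0.001, 1.655]
force: [3.3, 0.8, 0.6]
grip_width: 0.0
```

Call:
send_rows(series="0 0 0 0 0 1 0;0 0 0 0 0 2 0;0 0 0 0 0 2 0;0 0 0 0 0 2 0")

```text
clock: 63.45
position: [0.5396, -0.2247, 0.1251]
tool_rot: [-1.574, -0.001, 1.655]
force: [11.2, -1.9, -1.3]
grip_width: -0.0001
```

```bash
python3 snap.py wrist g11 50 60 460 340 2
```

```text
t 63.45 tcp [ 0.5396 -0.2247  0.1251] rpy [-1.574e+00 -1.000e-03  1.655e+00] jig [ -58.9 -138.9] F [11.2 -1.9 -1.3] w -0.0001
scale 1.9024390243902438
```

View pics/g11c.png

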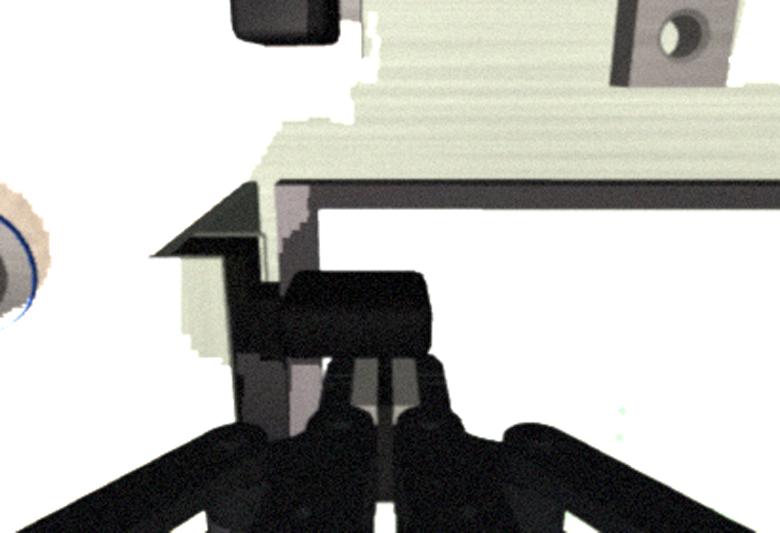

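Call:
send_rows(series="0 0 0 0 -5 -8 0;0 0 0 0 -30 -14 0;0 0 0 30 -45 -16 0;0 0 0 70 -45 -16 0;0 0 0 110 -45 -16 0;0 0 0 150 -45 -16 0;0 0 0 190 -45 -16 0;0 0 0 228 -45 -16 0;0 0 0 260 -45 -16 0;0 0 0 278 -40 -16 0;0 0 0 278 -20 -16 0;0 0 0 278 0 -16 0;0 0 0 278 0 -12 0;0 0 0 278 0 -8 0;0 0 0 278 0 -5 0;0 0 0 278 0 -3 0;0 0 0 278 0 -1.5 0;0 0 0 278 0 0 0;0 0 0 278 0 0 0;0 0 0 278 0 0 0")

```text
clock: 65.17
position: [0.5164, 0.0523, 0.126]
tool_rot: [-1.574, -0.001, 1.654]
force: [10.3, 1.0, -0.8]
grip_width: -0.0001
```

Run:
```python
from h import *
st()
```

```text
t 65.17 tcp [0.5164 0.0523 0.126 ] rpy [-1.574e+00 -1.000e-03  1.654e+00] jig [-58.7 139. ] F [10.3  1.  -0.8] w -0.0001
```

Call:
send_rows(series="0 0 0 0 0 -5 0;0 0 0 0 -10 -12 0;0 0 0 0 -50 -15 0;0 0 0 -10 -90 -15 0;0 0 0 -40 -130 -15 0;0 0 0 -75 -165 -15 0;0 0 0 -110 -195 -15 0;0 0 0 -135 -220 -15 0;0 0 0 -139 -234 -15 0;0 0 0 -139 -234 -15 0;0 0 0 -139 -234 -15 0;0 0 0 -139 -234 -15 0;0 0 0 -139 -234 -15 0")

```text
clock: 66.25
position: [0.5409, -0.0845, 0.358]
tool_rot: [-1.569, -0.001, 1.656]
force: [0.8, 0.8, -0.8]
grip_width: 0.0
```

```bash
python3 snap.py wrist z1 40 0 470 330 1.5; python3 snap.py scene z1s 110 165 340 320 1.5; python3 snap.py side z1d 0 0 512 384 1
```

```text
t 66.25 tcp [ 0.5409 -0.0845  0.358 ] rpy [-1.569e+00 -1.000e-03  1.656e+00] jig [-45.7   0.6] F [ 0.8  0.8 -0.8] w 0.0
scale 1.7878787878787878
t 66.3 tcp [ 0.541  -0.0845  0.3579] rpy [-1.569e+00 -1.000e-03  1.656e+00] jig [-45.7   0.7] F [-0.5 -0.2  0.5] w -0.0003
scale 3.391304347826087
t 66.35 tcp [ 0.5411 -0.0845  0.358 ] rpy [-1.569e+00 -1.000e-03  1.656e+00] jig [-45.6   0.6] F [ 0.2 -0.4  0.1] w 0.0001
scale 1.5234375
```

View pics/z1c.png

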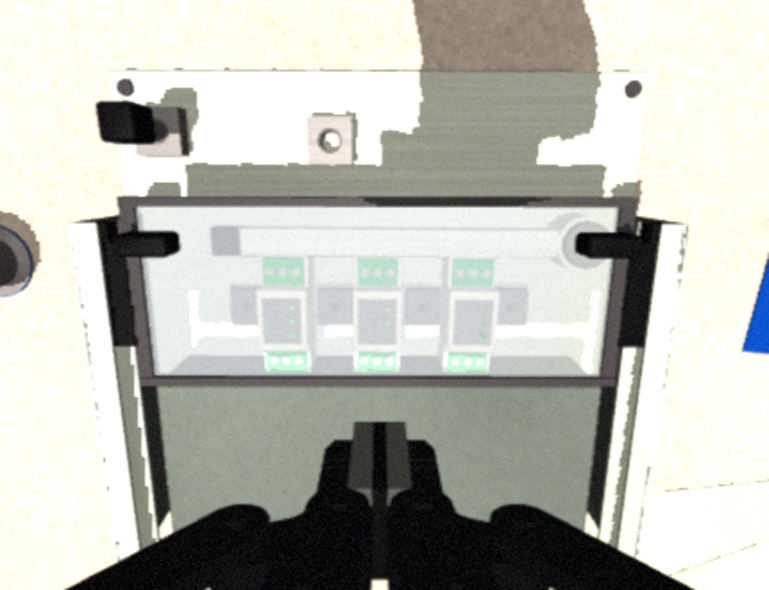

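View pics/z1sc.png

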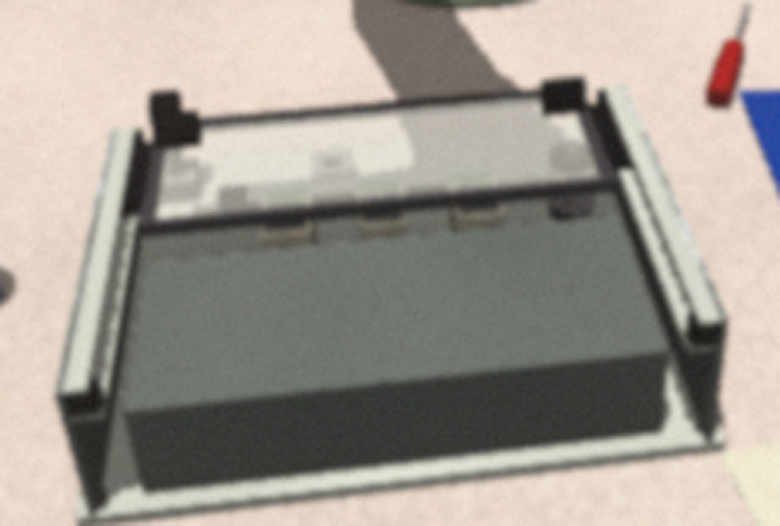

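View pics/z1dc.png

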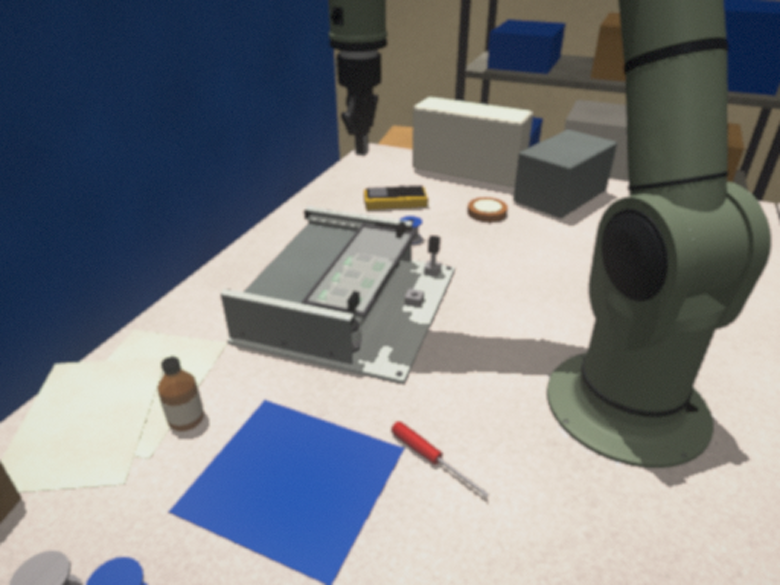

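```bash
python3 - <<'E'
from h import *
w=np.load('z1.npz');W=(w['K'],w['o'],w['R']); s=1.78788
g=lambda u,z: wj(ray(W,np.array(u)/s+[40,0]-.25,z)[0]).round(1)
print('R',g((160,233),.107),g((160,256),.134),'L',g((600,233),.107),g((600,257),.134))
print('front edge of sheet',g((150,199),.107),g((610,199),.107))
for u in (285,378,472): print('module top frame mid',g((u,321),.079))
print('bar centre',g((250,241),.062),g((530,243),.062))
E
python3 -c "
import cv2;import numpy as np
im=cv2.imread('pics/z1.png').astype(float)*2.5
a=cv2.resize(np.clip(im[115:160,95:410],0,255).astype('uint8'),None,fx=2.5,fy=5);cv2.imwrite('pics/z1e.png',a)"
```

```text
R [ -82.8 -141.9] [ -71.5 -133.3] L [-83.1 143.6] [-71.2 135. ]
front edge of sheet [-104.2 -146. ] [-104.5  147.6]
module top frame mid [-17.1 -68.1]
module top frame mid [-17.2  -0.5]
module top frame mid [-17.3  67.9]
bar centre [-72.8 -93.7] [-71.6 110.2]
```

View pics/z1e.png

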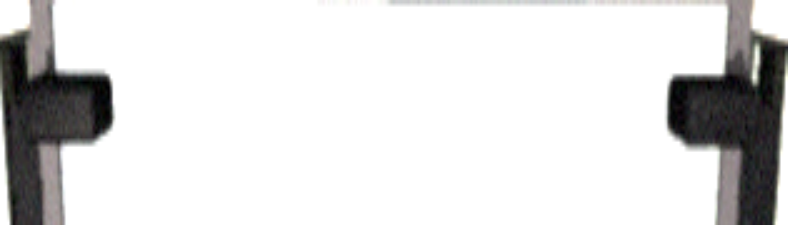

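Run:
```python
from h import *
st(); print(bot.job_done())
```

```text
t 66.4 tcp [ 0.5411 -0.0846  0.3581] rpy [-1.569e+00 -1.000e-03  1.656e+00] jig [-45.5   0.5] F [-0.6  0.   0.5] w -0.0
the job is handed in; nothing more can be done
None
```

I did the whole job in the order asked and handed it in at 66 s; no verdict was reported.

- **Arm and pin:** I pulled the contact arm back with the pin's shank and locked it. All three modules from the mat went onto the rail, one to a bay. I then drew the pin, let the arm close on the modules, and put the pin back in its parking hole.
- **Guard:** I pushed it forward in 12 turns on the right and left lugs, with leads of roughly 15 mm so it did not jam. Each end stopped firmly, at 10 to 13 N.

My last checks, from the final pictures:

| Check | Measured | Expected |
|---|---|---|
| Lug centres, jig x | about -78 mm, ends within 0.3 mm of each other | -78 mm |
| Module tops, jig x | about -17 mm | -16 to -21 mm |
| Module tops, jig y | -68, 0 and +68 mm | -70, 0 and +70 mm |
| Contact arm | close to 0 rad | 0 rad |

- **Other things:** The pin was standing in the parking hole, the mat was empty, and in the side picture the bottle and screwdriver showed no sign of having moved. I saw no module knocked aside.
- **Disagreement:** The pin leaned about 0.18 rad in the locking hole, more than the stated 0.12. I matched the tilt to take it out, and it came out and parked without trouble.

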